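# Nest the bean-shaped sample trays under the bench lamp

### The arm

A 6-joint arm with a two-finger parallel gripper is mounted at the origin on the work surface. World frame = base frame: x ahead of the robot, y to its left, z up, the work surface at z = 0. Lengths are in m, angles in rad, forces in N, time in s.
With the tool pointing down it reaches from about 0.4 to 0.825 m from the base axis. Payload 7 kg.
Tool frame: the origin (TCP) lies midway between the tips of the shut fingers; the grasp point (between the pads) lies 19 mm behind it; z points along the fingers, y is the direction in which the jaws open and shut (so a half turn about z gives the same grasp; the last joint's range is limited). The gripper opens to 85 mm and grips with 20 to 120 N. Pads are 22 mm wide; open, the fingers measure 114 mm over their backs; the gripper's body (76 mm by 85 mm) begins 54 mm behind the grasp point. The pads swing forward as they close: fully open they stand 13 mm farther back than shut.
Start: joints at [-0.816, 0.359, 0.012, 0, -1.224, -0.288], TCP at [0.304, -0.603, 0.231] pointing down, gripper open.
Joint ranges: [-3.07, 3.07], [-1.43, 2.12], [-1.02, 1.25], [-3.03, 1.67], [-3.05, -0], [-3.03, 3.03]. Speed limits (rad/s): [2.39, 2.39, 3.01, 3.14, 3.14, 3.14].

### API

Orientations are given as a rotation vector (axis times angle).
In Python, from workcell import telemetry, optics, job gives the robot as it stands.
- The arm moves only by the tool carry_out, never from a script. Its argument "deltas" is a list of rows, each a list of 3 entries, a list of its own where there are three numbers: the shift along the world's x, y, z in cm, then the turn, a rotation vector about the world's x, y, z in rad, then the opening, from 0 (shut) to 1 (fully open). In form: [[[x, y, z], [wx, wy, wz], gripper], ...]. A call has 1 to 20 rows; each row shifts and turns the pose as measured when the row begins; what a row does not reach is not made up. A row lasts 1/12 s, in which the tool goes at most 41.7 mm and 7.16 degrees, less where a joint would pass 70% of its speed; a pose out of reach is approached as far as the arm can. A call is refused whole if a number of a shift passes 4.17 or a number of a turn 0.125, either way. A call with a gripper value outside its range is refused whole. The fingers move at their own pace and stop on an object; the grip force is fixed at half the most. Time passes only in rows, so rows that do not move let the fingers close. It gives the time, the measured TCP pose, the force and the opening at its end, in the units of the state.
- telemetry.observe(): the state, without advancing time (a new reading comes with each control period).
- optics.capture(name): name is "side" or "top"; returns (picture, depth): 400x640x3 uint8, red, green, blue; 400x640 float32, m along the optical axis (not along the pixel's ray), 0 where there is no reading.
- optics.get_calibration(name): a dict with "fx", "fy", "cx", "cy" (pixels), "camera_from_world" (4x4, takes a point from world to camera coordinates). Camera axes: x right, y down, z forward; pixel columns grow to the right and rows downward; lengths in m; the calibration is good to about 2 mm. A picture is of the moment at which its call begins. get_calibration takes no time and is no camera call.
- job.close_job(): hands the job in, once; it reports no verdict.
The state is a dict: "t": time; "joint_pos": joint angles; "qvel": joint speeds; "joint_torque": joint torques, N m; "position": TCP position; "tcp_rot": TCP orientation; "ft_force": force on the tool from outside, world axes, zero at the start; "torque": the same for the moment, N m; "finger_gap": finger opening in m.
Only numpy, scipy, OpenCV 4.12 (cv2) and the standard library are available. Lean on these libraries where they do the work, as an engineer would, in place of code of your own. Each camera call takes 0.05 s, during which the arm holds its last target.

### The job

Put the sample trays away in one nested stack on the bottom tray that stands under the bench lamp: first the deep tray into the bottom tray, then the shallow tray into the deep one, each turned so that its outline matches and it sits fully home and level. Carry the trays upright, leave the bottom tray in its place, do not knock the lamp, and leave the other things on the bench where they are.

Things in the scene. Friction and masses are not known exactly. Their poses are not given: they have to be found in the camera images.
- base: bottom tray, loose on the board under the lamp: 400 g steel bean-shaped tray, outline as the deep tray's but straight-sided without a foot, 45 mm tall, 4 mm walls; axes and origin as the deep tray's. Handle: upright plate 10 mm thick on the line y=0, x -117 to -79, z 31 to 55, on a lower root to the end wall. A tray nested in it has the same yaw and its origin 25 mm above this one.
- deep: deep steel bean (kidney) tray, mm: x along its length (-73 to 73), handle at the -x end, bulge to +y (y -32 to 48), 70 tall, walls 4, about 170 g. Origin on the underside plane, mid-length, on the handle's line; z up. Handle: upright plate 10 mm thick on the line y=0, x -117 to -79, z 56 to 80, on a lower root to the end wall. Foot: see deep_far. A tray nested in it has its origin 50 mm above.
- shallow: shallow steel bean tray: same outline, foot, axes and origin as the deep tray but 50 mm tall, about 140 g. Handle: upright plate 10 mm thick on the line y=0, x -117 to -79, z 36 to 60, on a lower root to the end wall. 
- base_far (a point): rim point of the bottom tray at the end away from its handle (x = +73 mm, y = 0, at rim height)
- deep_far (a point): the same rim point of the deep tray (x = +73 mm, y = 0, 70 mm up). The lowest 20 mm of the deep and shallow trays is a foot set in about 7.5 mm all round, slightly tapered; it drops into the mouth of the tray below with about 3 mm play, one way round only, until the ledge above the foot rests on that rim
- shallow_far (a point): the same rim point of the shallow tray (x = +73 mm, y = 0, 50 mm up)
- deep_grip (a point): middle of the deep tray's handle plate (x = -101 mm, y = 0, 68 mm up; the plate's top edge is 12 mm higher)
- shallow_grip (a point): middle of the shallow tray's handle plate (x = -101 mm, y = 0, 48 mm up; the plate's top edge is 12 mm higher)
- board: fixed plywood board 200 x 130 x 10 mm on which the bottom tray stands; origin at the centre of its underside, x away from the robot along its length
- lamp: fixed bench lamp; origin and axes as the board's (mm). Flat white head x -91 to -36, y -100 to 100, z 222 to 248, over the handles of the stack: a gripper straight down on them would hit it. Below the head the sides are open. Boom 18 wide along y=0, z 246 to 258, back to a 16 mm post at x 108, whose foot is 22 high (x 88 to 128). Bottom tray's origin: within 3 mm of 0, 0, 10.
- jar: bystander: low lidded glass jar, 54 mm across, 55 mm tall; origin at the centre of its underside
- wrench: bystander: open wrench lying flat, 150 mm long; origin at the middle of its length
- brush: bystander: brush lying flat, 160 mm long; origin at the middle of its length
- tub: bystander: open white plastic tub, 110 x 90 mm, 45 mm tall; origin at the centre of its underside
- tumbler: bystander: orange tumbler, 68 mm across, 110 mm tall; origin at the centre of its underside
- bottle: bystander: white bottle, 60 mm across, 160 mm tall; origin at the centre of its underside
- can: bystander: bare metal can, 68 mm across, 100 mm tall; origin at the centre of its underside
There are look-alikes about, which are no part of the job. Leave any orange or purple look-alike of the deep alone. Leave any red look-alike of the shallow alone.

How it is judged:
By the outcome, as a careful person would: the job done as asked, in the order asked, and still so for the second after the job is handed in, with the robot touching nothing.
It also fails if it takes over 67 s, if anything falls off the work surface, if the arm or the gripper's body presses on something with over 40 N, if the wrist force passes 120 N, or if a joint passes its speed limit or range.

## Working session

There is one attempt and no reset: what is moved stays moved. The work goes in short steps, Python scripts to look and compute and a tool call to move; the robot and the scene stay as the last step left them, time stands still between calls to the robot, and variables do not carry over. Pictures are saved under pics/ and viewed, and the job is handed in when it is done.

Besides the shell and the picture viewer there is one more tool, called after "Call:" in YAML: its name, and indented under it one key for each argument. carry_out: Moves the arm, as the interface text tells. Its arguments: {"type":"object","properties":{"deltas":{"type":"array","items":{"type":"array"}}},"required":["deltas"]}

```bash
ls; mkdir -p pics; cat > h.py <<'E'
import numpy as np, cv2
from workcell import telemetry, optics, job
def cap(n,save):
    p,d=optics.capture(n); cv2.imwrite(f'pics/{save}.png',p[:,:,::-1]); np.savez(f'pics/{save}.npz',p=p,d=d); return p,d
def world(n,d):
    c=optics.get_calibration(n); T=np.linalg.inv(np.array(c["camera_from_world"]))
    v,u=np.mgrid[0:d.shape[0],0:d.shape[1]]
    P=np.stack([(u-c['cx'])/c['fx']*d,(v-c['cy'])/c['fy']*d,d],-1)
    W=P@T[:3,:3].T+T[:3,3]; W[d==0]=np.nan; return W
def proj(n,P):
    c=optics.get_calibration(n); T=np.array(c["camera_from_world"]); P=np.atleast_2d(P)
    q=P@T[:3,:3].T+T[:3,3]; return np.c_[q[:,0]/q[:,2]*c['fx']+c['cx'],q[:,1]/q[:,2]*c['fy']+c['cy']]
E
python3 - <<'E'
from h import *
for n in('top','side'):
    cap(n,n+'0'); c=optics.get_calibration(n); T=np.linalg.inv(np.array(c["camera_from_world"])); print(n,c['fx'],c['fy'],np.round(T,3))
print(telemetry.observe())
E
```

```text
pics
top 387.0795571103761 387.0795571103761 [[ 0.013 -0.994  0.11   0.375]
 [-1.    -0.015 -0.016  0.021]
 [ 0.017 -0.109 -0.994  1.29 ]
 [ 0.     0.     0.     1.   ]]
side 378.7114027739766 378.7114027739766 [[-0.857 -0.338  0.388  0.085]
 [-0.515  0.569 -0.642  0.713]
 [-0.004 -0.75  -0.661  0.792]
 [ 0.     0.     0.     1.   ]]
{'t': 0.1, 'joint_pos': array([-8.15885470e-01,  3.59297219e-01,  1.11790745e-02, -3.06254757e-04,
       -1.22409586e+00, -2.88079843e-01]), 'qvel': array([-0.000485  , -0.00192271,  0.00175145,  0.00046913, -0.00054188,
        0.00095746]), 'joint_torque': array([-1.86582409e-03, -5.84761977e+01,  2.94110441e+01,  6.95453390e+00,
       -3.15706435e-03,  2.30383819e-06]), 'position': array([ 0.30356954, -0.60241939,  0.2304819 ]), 'tcp_rot': array([ 7.26390787e-01, -3.05599209e+00, -2.15589313e-03]), 'ft_force': array([ 0.82854943, -0.48526459, -0.569568  ]), 'torque': array([-0.06602993,  0.00427171,  0.00314914]), 'finger_gap': 0.08499924307812146}
```

Top view: the grey trays are at (225,198) and (413,207), and the base is under the lamp at (327,155). The look-alikes are red (162,195), orange (474,235) and purple (414,290). Rim heights should tell the deep tray from the shallow one.

```bash
python3 - <<'E'
from h import *
z=np.load('pics/top0.npz');p,d=z['p'],z['d'];W=world('top',d)
for nm,(a,b,c,e) in dict(L=(205,165,245,235),R=(388,178,440,242),base=(285,90,370,205)).items():
    w=W[b:e,a:c].reshape(-1,3); w=w[~np.isnan(w[:,2])]
    print(nm,np.round(np.percentile(w[:,2],[1,5,25,50]),4), np.histogram(w[:,2],bins=np.arange(-.01,.28,.01)))
    w=w[(w[:,2]>.02)]; print(w.min(0),w.max(0))
im=p[:,:,::-1]
A=cv2.resize(im[160:245,190:260],None,fx=5,fy=5,interpolation=cv2.INTER_CUBIC)
B=cv2.resize(im[160:245,380:450],None,fx=5,fy=5,interpolation=cv2.INTER_CUBIC)
cv2.imwrite('pics/c0.png',np.hstack([A,B]))
s=cv2.imread('pics/side0.png')
cv2.imwrite('pics/c1.png',np.hstack([cv2.resize(s[x:x+100,y:y+100],(400,400),interpolation=cv2.INTER_CUBIC) for x,y in((235,210),(110,330))]))
cv2.imwrite('pics/c2.png',cv2.resize(s[90:220,240:400],None,fx=4,fy=4,interpolation=cv2.INTER_CUBIC))
E
```

```text
L [-0.0057 -0.0039 -0.0011  0.0014] (array([1017, 1177,   43,  220,   66,  148,  106,   16,    0,    0,    0,
          0,    0,    0,    0,    0,    0,    0,    0,    0,    0,    0,
          0,    0,    0,    0,    0,    0,    0]), array([-0.01,  0.  ,  0.01,  0.02,  0.03,  0.04,  0.05,  0.06,  0.07,
        0.08,  0.09,  0.1 ,  0.11,  0.12,  0.13,  0.14,  0.15,  0.16,
        0.17,  0.18,  0.19,  0.2 ,  0.21,  0.22,  0.23,  0.24,  0.25,
        0.26,  0.27,  0.28]))
[0.40589565 0.26970456 0.02011123] [0.59390334 0.35199421 0.06583334]
R [-0.0058 -0.0041 -0.0012  0.0011] (array([1270, 1406,   40,  173,   56,   56,   53,  142,  103,   17,    0,
          0,    0,    0,    0,    0,    0,    0,    0,    0,    0,    0,
          0,    0,    0,    0,    0,    0,    0]), array([-0.01,  0.  ,  0.01,  0.02,  0.03,  0.04,  0.05,  0.06,  0.07,
        0.08,  0.09,  0.1 ,  0.11,  0.12,  0.13,  0.14,  0.15,  0.16,
        0.17,  0.18,  0.19,  0.2 ,  0.21,  0.22,  0.23,  0.24,  0.25,
        0.26,  0.27,  0.28]))
[ 0.39108191 -0.36683352  0.02001547] [ 0.55229589 -0.24088451  0.08269253]
base [-0.0058 -0.0039 -0.0007  0.0024] (array([3100, 3215,  634,  179,   62,   81,  327,  274,    9,    0,    0,
          0,    0,    0,    0,    0,    0,    0,    0,    0,    0,    0,
          0,   13,   42, 1167,  573,   56,    0]), array([-0.01,  0.  ,  0.01,  0.02,  0.03,  0.04,  0.05,  0.06,  0.07,
        0.08,  0.09,  0.1 ,  0.11,  0.12,  0.13,  0.14,  0.15,  0.16,
        0.17,  0.18,  0.19,  0.2 ,  0.21,  0.22,  0.23,  0.24,  0.25,
        0.26,  0.27,  0.28]))
[ 0.52210966 -0.11598764  0.02001817] [0.86586378 0.09539509 0.26325365]
```

In the depth data, the right tray (413,207) has its rim near 70 mm and handle near 80 mm, so it is the deep one. The left tray (225,198) measures 50/60 mm, so it is the shallow one. The crops confirm both are plain steel. Next I fit the poses.

```bash
python3 - <<'E'
from h import *
P={n:world(n,np.load(f'pics/{n}0.npz')['d']) for n in('top','side')}
spec=dict(shallow=((.40,.27-.02,.62,.37),.05,.06),deep=((.38,-.39,.57,-.22),.07,.08),base=((.50,-.1,.74,.1),.055,.065))
import itertools
tiles=[]
for k,((x0,y0,x1,y1),rz,hz) in spec.items():
    im=np.full((560,400,3),30,np.uint8)
    for n,col in(('top',(0,255,0)),('side',(0,0,255))):
        w=P[n].reshape(-1,3); m=(w[:,0]>x0)&(w[:,0]<x1)&(w[:,1]>y0)&(w[:,1]<y1)&(w[:,2]>rz-.006)&(w[:,2]<hz+.008)
        w=w[m]; 
        for q in w: 
            c=tuple(int(v*(1 if q[2]>rz+.005 else .5)) for v in col)
            cv2.circle(im,(int((y1-q[1])*2000),int((x1-q[0])*2000)),2,c,-1)
        h=w[w[:,2]>rz+.006]; print(k,n,len(w),'handle mean',h.mean(0).round(4),'med z rim',np.median(w[w[:,2]<rz+.005,2]))
    # grid 2cm
    tiles.append(im)
    print(k,'origin px: x=',x1,'y=',y1)
cv2.imwrite('pics/pts0.png',cv2.resize(np.hstack(tiles),(800,373)))
E
```

```text
shallow top 244 handle mean [0.4353 0.3111 0.0595] med z rim 0.04945434230635848
shallow side 427 handle mean [0.4205 0.3084 0.0582] med z rim 0.04814436837782765
shallow origin px: x= 0.62 y= 0.37
deep top 224 handle mean [ 0.4056 -0.2543  0.0799] med z rim 0.06960432956103957
deep side 204 handle mean [ 0.404  -0.2546  0.0788] med z rim 0.06781647795960255
deep origin px: x= 0.57 y= -0.22
base top 122 handle mean [ 0.5408 -0.0165  0.0655] med z rim 0.054583448982616134
base side 283 handle mean [ 0.5847 -0.0209  0.0644] med z rim 0.05326951091374771
base origin px: x= 0.74 y= 0.1
```

```bash
cat > fit.py <<'E'
from h import *
from scipy.optimize import least_squares
def getpts(W,box,rz,hz):
    x0,y0,x1,y1=box; w=W.reshape(-1,3)
    m=(w[:,0]>x0)&(w[:,0]<x1)&(w[:,1]>y0)&(w[:,1]<y1)&(w[:,2]>rz-.006)&(w[:,2]<hz+.008); w=w[m]
    return w[w[:,2]<rz+.004], w[w[:,2]>rz+.006]
N=8
def rad(c,th): return c[0]+sum(c[2*k-1]*np.cos(k*th)+c[2*k]*np.sin(k*th) for k in range(1,N+1))
def loc(p,w): 
    c,s=np.cos(p[2]),np.sin(p[2]); d=w[:,:2]-p[:2]; return np.c_[c*d[:,0]+s*d[:,1],-s*d[:,0]+c*d[:,1]]
def hres(l):
    # plate x -117..-79, |y|<5
    ox=np.maximum(0,-.117-l[:,0])+np.minimum(0,-.079-l[:,0])
    return ox, l[:,1]
def rimres(c,l): 
    d=l-[0,.008]; return np.hypot(d[:,0],d[:,1])-rad(c,np.arctan2(d[:,1],d[:,0]))
E
python3 - <<'E'
from fit import *
P={n:world(n,np.load(f'pics/{n}0.npz')['d']) for n in('top','side')}
spec=dict(shallow=((.40,.25,.62,.37),.05,.06),deep=((.38,-.39,.57,-.22),.07,.08),base=((.50,-.1,.72,.1),.055,.065))
D={(k,n):getpts(P[n],*v) for k,v in spec.items() for n in P}
ini=dict(shallow=(.52,.313,.05),deep=(.49,-.3,-.5),base=(.63,-.017,0))
# handle minus inner: handle pts with local x>-79 excluded
th=np.linspace(-np.pi,np.pi,721)
def unpack(v): return v[:2*N+1],{k:v[2*N+1+3*i:2*N+4+3*i] for i,k in enumerate(spec)},v[-2:]
def res(v):
    c,ps,o=unpack(v); R=[]
    for (k,n),(r,h) in D.items():
        off=np.r_[o,0] if n=='side' else 0
        R.append(rimres(c,loc(ps[k],r-off)))
        l=loc(ps[k],h-off); l=l[:]; ox,y=hres(l); R+= [ox,y*.5]
    q=rad(c,th); X=q*np.cos(th); Y=q*np.sin(th)+.008
    R.append(30*np.array([X.max()-.071,X.min()+.071,Y.max()-.046,Y.min()+.030]))
    R.append(.02*c[1:]*np.repeat(np.arange(1,N+1),2))
    return np.concatenate(R)
v0=np.r_[.055,np.zeros(2*N),*[ini[k] for k in spec],0,0]
s=least_squares(res,v0,loss='soft_l1',f_scale=.002)
c,ps,o=unpack(s.x)
for k in ps: print(k,ps[k].round(4))
print('off',o,'c',c.round(4))
for key,(r,h) in D.items():
    off=np.r_[o,0] if key[1]=='side' else 0
    e=rimres(c,loc(ps[key[0]],r-off)); l=loc(ps[key[0]],h-off)
    print(key,len(r),'rms',np.sqrt((e**2).mean()).round(4),'h y',l[:,1].mean().round(4),'x',l[:,0].min().round(4),l[:,0].max().round(4))
np.savez('model.npz',c=c,o=o,**ps)
# board & lamp
for n in P:
    w=P[n].reshape(-1,3); m=(w[:,0]>.45)&(w[:,0]<.8)&(abs(w[:,1])<.15)&(w[:,2]>.215)&(w[:,2]<.246); q=w[m]; print(n,'lamp',np.percentile(q,[1,99],axis=0).round(3),cv2.minAreaRect((q[:,:2]*1000).astype(np.float32)))
E
```

```text
shallow [ 0.5183  0.304  -0.0539]
deep [ 0.4853 -0.3078 -0.598 ]
base [ 0.6356 -0.0238 -0.0765]
off [-0.00292438 -0.00043041] c [ 0.0496  0.001   0.0018  0.0207  0.0008  0.0005 -0.0073  0.001  -0.0004
 -0.0007 -0.0014 -0.0002  0.0001 -0.0009  0.0007  0.001   0.0005]
('shallow', 'top') 199 rms 0.0069 h y 0.0027 x -0.1126 0.0593
('shallow', 'side') 356 rms 0.0092 h y -0.0003 x -0.1137 -0.0764
('deep', 'top') 177 rms 0.0046 h y -0.0006 x -0.113 -0.0771
('deep', 'side') 172 rms 0.011 h y 0.0002 x -0.1149 -0.0746
('base', 'top') 86 rms 0.0078 h y 0.0001 x -0.1119 -0.0787
('base', 'side') 234 rms 0.0099 h y -0.0004 x -0.1119 -0.0755
top lamp [[ 0.541 -0.114  0.228]
 [ 0.609  0.084  0.246]] ((576.8568115234375, -16.076248168945312), (200.03237915039062, 56.06910705566406), 84.24827575683594)
side lamp [[ 0.538 -0.109  0.218]
 [ 0.748  0.084  0.246]] ((649.927978515625, -23.02886199951172), (200.50189208984375, 209.18296813964844), 84.42768859863281)
```

```bash
sed -i 's/\.008\]; return/.016]; return/; s/^N=8/N=10/' fit.py; cat > fit1.py <<'E'
from fit import *
P={n:world(n,np.load(f'pics/{n}0.npz')['d']) for n in('top','side')}
spec=dict(shallow=((.40,.25,.62,.37),.05,.06),deep=((.38,-.39,.57,-.22),.07,.08),base=((.50,-.1,.72,.1),.055,.065))
D={(k,n):getpts(P[n],*v) for k,v in spec.items() for n in P}
ini=dict(shallow=(.52,.313,.0),deep=(.485,-.308,-.55),base=(.637,-.023,-.1))
th=np.linspace(-np.pi,np.pi,721)
def unpack(v): return v[:2*N+1],{k:v[2*N+1+3*i:2*N+4+3*i] for i,k in enumerate(spec)},v[-2:]
def res(v,full=False):
    c,ps,o=unpack(v); R=[]
    for (k,n),(r,h) in D.items():
        off=np.r_[o,0] if n=='side' else 0
        l=loc(ps[k],r-off); e=rimres(c,l); e[(l[:,0]<-.065)&(abs(l[:,1])<.012)]*=0
        R.append(e)
        l=loc(ps[k],h-off); g=(l[:,0]<-.07)&(abs(l[:,1])<.02); ox,y=hres(l); R+= [ox*g,y*.5*g]
    q=rad(c,th); X=q*np.cos(th); Y=q*np.sin(th)+.016
    R.append(30*np.array([X.max()-.071,X.min()+.071,Y.max()-.046,Y.min()+.030]))
    R.append(.005*c[1:]*np.repeat(np.arange(1,N+1),2))
    return np.concatenate(R)
v0=np.r_[.055,np.zeros(2*N),*[ini[k] for k in spec],0,0]
v0[3]=.018
s=least_squares(res,v0,loss='linear'); s=least_squares(res,s.x,loss='soft_l1',f_scale=.0015)
c,ps,o=unpack(s.x)
for k in ps: print(k,ps[k].round(4))
print('off',o,'c',c.round(4))
tiles=[]
for key,(r,h) in D.items():
    off=np.r_[o,0] if key[1]=='side' else 0
    L=loc(ps[key[0]],r-off); e=rimres(c,L); l=loc(ps[key[0]],h-off)
    print(key,len(r),'med|e|',np.median(abs(e)).round(4),np.percentile(e,[5,95]).round(4),'h y',np.median(l[:,1]).round(4),'x',l[:,0].min().round(4),l[:,0].max().round(4))
    im=np.full((280,260,3),30,np.uint8); f=lambda a:(int(130-a[1]*1300),int(110-a[0]*1300))
    q=rad(c,th)
    for a in np.c_[q*np.cos(th),q*np.sin(th)+.016]: im[f(a)[1],f(a)[0]]=(255,255,255)
    for a in L: cv2.circle(im,f(a),1,(0,255,0),-1)
    for a in l: cv2.circle(im,f(a),1,(0,0,255),-1)
    tiles.append(im)
cv2.imwrite('pics/fit0.png',np.vstack([np.hstack(tiles[::2]),np.hstack(tiles[1::2])]))
np.savez('model.npz',c=c,o=o,**ps)
E
python3 fit1.py
```

```text
shallow [ 0.5204  0.304  -0.052 ]
deep [ 0.4875 -0.3095 -0.597 ]
base [ 0.6382 -0.0238 -0.0762]
off [-0.00194486 -0.00070624] c [ 0.0492  0.     -0.0093  0.0179 -0.0002 -0.0002 -0.0098 -0.0013  0.0002
  0.0002 -0.0005 -0.0001 -0.0001 -0.      0.0005  0.0006 -0.0001 -0.0001
 -0.0004  0.0001  0.0002]
('shallow', 'top') 199 med|e| 0.0016 [-0.003   0.0179] h y 0.0007 x -0.1148 0.0572
('shallow', 'side') 356 med|e| 0.0017 [-0.003   0.0331] h y -0.0 x -0.1168 -0.0796
('deep', 'top') 177 med|e| 0.0014 [-0.0027  0.0054] h y -0.0005 x -0.1158 -0.0799
('deep', 'side') 172 med|e| 0.0022 [-0.0045  0.0388] h y 0.0 x -0.1186 -0.0784
('base', 'top') 86 med|e| 0.0016 [-0.0023  0.0196] h y 0.0 x -0.1145 -0.0813
('base', 'side') 234 med|e| 0.0018 [-0.0037  0.0343] h y -0.0002 x -0.1155 -0.0792
```

```bash
cat >> h.py <<'E'
from scipy.spatial.transform import Rotation as Rn
def Rt(yaw,tilt,flip=1):
    x=np.array([np.cos(yaw),np.sin(yaw),0]); z=np.cos(tilt)*np.array([0,0,-1])+np.sin(tilt)*x
    y=flip*np.array([-np.sin(yaw),np.cos(yaw),0]); return np.c_[np.cross(y,z),y,z]
def grip_pose(pose,z0,lx,lz,tilt,flip=1):
    "tcp & R for grasp point at local lx,lz of tray pose (x,y,yaw) with origin height z0"
    R=Rt(pose[2],np.radians(tilt),flip); g=np.array([pose[0]+lx*np.cos(pose[2]),pose[1]+lx*np.sin(pose[2]),z0+lz])
    return g+.019*R[:,2],R
def delta(tcp,R):
    s=telemetry.observe(); rv=(Rn.from_matrix(R)*Rn.from_rotvec(s['tcp_rot']).inv()).as_rotvec()
    return (np.array(tcp)-s['position'])*100, rv
def st():
    s=telemetry.observe(); R=Rn.from_rotvec(s['tcp_rot']).as_matrix(); z=R[:,2]
    print('t',round(s['t'],2),'q',np.round(s['joint_pos'],3),'pos',np.round(s['position'],4),'z',z.round(3),'F',np.round(s['ft_force'],1),'gap',round(s['finger_gap'],4)); return s
M=dict(np.load('model.npz'))
E
python3 - <<'E'
from h import *
st()
for fl in(1,-1):
  for t in(0,40):
    tcp,R=grip_pose(M['deep'],0,-.103,.070,t,fl); print(fl,t,tcp.round(4),*[a.round(3) for a in delta(tcp,R)])
E
```

```text
t 0.1 q [-0.816  0.359  0.011 -0.    -1.224 -0.288] pos [ 0.3036 -0.6024  0.2305] z [-0.001  0.001 -1.   ] F [ 0.8 -0.5 -0.6] gap 0.085
1 0 [ 0.4023 -0.2516  0.051 ] [  9.87   35.081 -17.948] [-0.002 -0.    -1.064]
1 40 [ 0.4124 -0.2585  0.0554] [ 10.88   34.395 -17.504] [-0.049 -0.729 -1.019]
-1 0 [ 0.4023 -0.2516  0.051 ] [  9.87   35.081 -17.948] [ 0.000e+00 -2.000e-03  2.078e+00]
-1 40 [ 0.4124 -0.2585  0.0554] [ 10.88   34.395 -17.504] [-0.834  0.053  1.979]
```

Call:
carry_out:
  deltas:
    - [[0.99,3.13,-0.4],[-0.0045,-0.066,-0.093],0.6]
    - [[0.99,3.13,-0.4],[-0.0045,-0.066,-0.093],0.6]
    - [[0.99,3.13,-0.4],[-0.0045,-0.066,-0.093],0.6]
    - [[0.99,3.13,-0.4],[-0.0045,-0.066,-0.093],0.6]
    - [[0.99,3.13,-0.4],[-0.0045,-0.066,-0.093],0.6]
    - [[0.99,3.13,-0.4],[-0.0045,-0.066,-0.093],0.6]
    - [[0.99,3.13,-0.4],[-0.0045,-0.066,-0.093],0.6]
    - [[0.99,3.13,-0.4],[-0.0045,-0.066,-0.093],0.6]

```text
t: 0.77
position: [0.3736, -0.3767, 0.1939]
tcp_rot: [0.34, 2.661, -0.19]
ft_force: [-0.4, -1.0, -0.2]
finger_gap: 0.0512
```

```bash
python3 - <<'E'
from h import *
st()
tcp,R=grip_pose(M['deep'],0,-.103,.070,40); print(tcp.round(4),*[a.round(3) for a in delta(tcp,R)])
E
```

```text
t 0.77 q [-0.416 -0.086 -0.717  0.01  -0.467 -1.417] pos [ 0.3736 -0.3767  0.1939] z [ 0.415 -0.188 -0.89 ] F [-0.4 -1.  -0.2] gap 0.0512
[ 0.4124 -0.2585  0.0554] [  3.878  11.82  -13.846] [-0.027 -0.243 -0.313]
```

Call:
carry_out:
  deltas:
    - [[0.97,2.95,-0.4],[-0.007,-0.061,-0.078],0.6]
    - [[0.97,2.95,-0.4],[-0.007,-0.061,-0.078],0.6]
    - [[0.97,2.95,-0.4],[-0.007,-0.061,-0.078],0.6]
    - [[0.97,2.95,-0.4],[-0.007,-0.061,-0.078],0.6]

```text
t: 1.1
position: [0.3837, -0.3501, 0.2029]
tcp_rot: [0.547, 2.549, -0.249]
ft_force: [0.2, -1.2, 0.6]
finger_gap: 0.0509
```

```bash
python3 - <<'E'
from h import *
st()
tcp,R=grip_pose(M['deep'],0,-.103,.070,40); print(tcp.round(4),*[a.round(3) for a in delta(tcp,R)])
E
```

```text
t 1.1 q [-0.32  -0.176 -0.99   0.524 -0.245 -2.15 ] pos [ 0.3837 -0.3501  0.2029] z [ 0.449 -0.277 -0.85 ] F [ 0.2 -1.2  0.6] gap 0.0509
[ 0.4124 -0.2585  0.0554] [  2.864   9.16  -14.741] [-0.013 -0.161 -0.15 ]
```

```bash
cat > kin.py <<'E'
import numpy as np, json
from scipy.optimize import least_squares
from scipy.spatial.transform import Rotation as Rn
def ry(a):c,s=np.cos(a),np.sin(a);return np.array([[c,0,s],[0,1,0],[-s,0,c]])
def rx(a):c,s=np.cos(a),np.sin(a);return np.array([[1,0,0],[0,c,-s],[0,s,c]])
def rz(a):c,s=np.cos(a),np.sin(a);return np.array([[c,-s,0],[s,c,0],[0,0,1]])
def fk(p,q,s4=1):
    a1,d1,L,a3,d,D=p
    R=rz(q[0]); x=R@[a1,0,d1]; R=R@ry(q[1]); x=x+R@[0,0,L]; R=R@ry(-q[2]); x=x+R@[d,0,a3]
    R=R@rx(s4*q[3])@ry(-q[4]); x=x+R@[D,0,0]; return x,R[:,0]
E
python3 - <<'E'
from kin import *
S=[([-.81589,.3593,.01118,-.0003,-1.2241],[.30357,-.60242,.23048],None),([-0.416,-0.086,-0.717,0.01,-0.467],[.3736,-.3767,.1939],[.415,-.188,-.89]),([-0.32,-0.176,-0.99,0.524,-0.245],[.3837,-.3501,.2029],[.449,-.277,-.85])]
p0=[.03,.4,.45,.03,.45,.25]; w=[.05,.1,.1,.04,.1,.1]
for s4 in(1,-1):
    f=lambda p:np.concatenate([(fk(p,q,s4)[0]-x)*1000 for q,x,z in S]+[(p-np.array(p0))/w*.3])
    s=least_squares(f,p0); print(s4,s.x.round(4),s.fun.round(2))
    for q,x,z in S: print(fk(s.x,q,s4)[1].round(3),z)
E
```

```text
1 [ 1.7185  0.3064 -1.4291 -0.5035 -0.4191 -1.6086] [143.97 127.38  16.4   56.42 178.81 -38.46  19.13  10.94  22.06  10.13
  -0.28  -5.64  -4.    -2.61  -5.58]
[-0.001  0.001 -1.   ] None
[ 0.418 -0.18  -0.89 ] [0.415, -0.188, -0.89]
[ 0.526 -0.046 -0.85 ] [0.449, -0.277, -0.85]
-1 [-0.7334 -0.3644  1.8743  0.4988  0.577   1.4615] [132.61 139.4  -29.72 109.79 155.95  70.28 -14.58  40.92 -40.56  -4.58
  -2.29   4.27   3.52   0.38   3.63]
[-0.001  0.001 -1.   ] None
[ 0.415 -0.188 -0.89 ] [0.415, -0.188, -0.89]
[ 0.449 -0.277 -0.85 ] [0.449, -0.277, -0.85]
```

```bash
cat > kin.py <<'E'
import numpy as np, json
from scipy.optimize import least_squares
from scipy.spatial.transform import Rotation as Rn
def ry(a):c,s=np.cos(a),np.sin(a);return np.array([[c,0,s],[0,1,0],[-s,0,c]])
def rx(a):c,s=np.cos(a),np.sin(a);return np.array([[1,0,0],[0,c,-s],[0,s,c]])
def rz(a):c,s=np.cos(a),np.sin(a);return np.array([[c,-s,0],[s,c,0],[0,0,1]])
def fk(p,q,full=False):
    a1,d1,L,a3,d,D,b=p
    R=rz(q[0]); x=R@[a1,-b,d1]; R=R@ry(q[1]); x=x+R@[0,0,L]; R=R@ry(-q[2]); x=x+R@[d,0,a3]
    R=R@rx(-q[3])@ry(-q[4]); x=x+R@[D,0,0]
    return (x,R) if full else (x,R[:,0])
E
python3 - <<'E'
from kin import *
S=[([-.81589,.3593,.01118,-.0003,-1.2241],[.30357,-.60242,.23048],None),([-0.416,-0.086,-0.717,0.01,-0.467],[.3736,-.3767,.1939],[.415,-.188,-.89]),([-0.32,-0.176,-0.99,0.524,-0.245],[.3837,-.3501,.2029],[.449,-.277,-.85])]
p0=[.03,.4,.45,.03,.45,.25,.19]; w=[.05,.1,.1,.04,.1,.1,.1]
f=lambda p:np.concatenate([(fk(p,q)[0]-x)*1000 for q,x,z in S]+[(p-np.array(p0))/w*.3])
s=least_squares(f,p0); print(s.x.round(4),s.fun.round(2))
for q,x,z in S: print(fk(s.x,q)[1].round(3),z)
E
```

```text
[ 0.4176 -0.0495  0.3236  0.0283  0.1094  0.0203  0.1981] [-6.670e+00 -2.290e+00 -8.070e+00  7.420e+00 -8.320e+00  1.923e+01
 -3.420e+00  1.277e+01 -1.116e+01  2.330e+00 -1.350e+00 -3.800e-01
 -1.000e-02 -1.020e+00 -6.900e-01  2.000e-02]
[-0.001  0.001 -1.   ] None
[ 0.415 -0.188 -0.89 ] [0.415, -0.188, -0.89]
[ 0.449 -0.277 -0.85 ] [0.449, -0.277, -0.85]
```

```bash
python3 - <<'E'
from h import *
st(); print(delta([.45,-.02,.2],Rt(-.076,np.radians(30))))
E
```

```text
t 1.1 q [-0.32  -0.176 -0.99   0.524 -0.245 -2.15 ] pos [ 0.3837 -0.3501  0.2029] z [ 0.449 -0.277 -0.85 ] F [ 0.2 -1.2  0.6] gap 0.0509
(array([ 6.62693991, 33.00667307, -0.28583204]), array([0.07383438, 0.00976954, 0.36485392]))
```

Call:
carry_out:
  deltas:
    - [[0.9,3.3,0],[0.008,0.001,0.036],0.6]
    - [[0.9,3.3,0],[0.008,0.001,0.036],0.6]
    - [[0.9,3.3,0],[0.008,0.001,0.036],0.6]
    - [[0.9,3.3,0],[0.008,0.001,0.036],0.6]
    - [[0.9,3.3,0],[0.008,0.001,0.036],0.6]

```text
t: 1.52
position: [0.4333, -0.1888, 0.2178]
tcp_rot: [0.333, 2.6, -0.114]
ft_force: [-0.3, -0.7, 0.0]
finger_gap: 0.0515
```

```bash
cat >> h.py <<'E'
import json,os
def log():
    s=telemetry.observe(); L=json.load(open('log.json')) if os.path.exists('log.json') else []
    L.append([list(map(float,s[k])) for k in('joint_pos','position','tcp_rot')]); json.dump(L,open('log.json','w'))
E
python3 - <<'E'
from h import *
st();log(); print(delta([.45,-.02,.2],Rt(-.076,np.radians(30))))
E
```

```text
t 1.52 q [ 0.126 -0.299 -1.016  0.523 -0.417 -2.385] pos [ 0.4333 -0.1888  0.2178] z [ 0.48  -0.143 -0.866] F [-0.3 -0.7  0. ] gap 0.0515
(array([ 1.66733368, 16.88078271, -1.78487266]), array([ 0.01725231, -0.00231009,  0.18353064]))
```

Call:
carry_out:
  deltas:
    - [[0.9,3.3,0],[0.008,0.001,0.036],0.6]
    - [[0.9,3.3,0],[0.008,0.001,0.036],0.6]
    - [[0.9,3.3,0],[0.008,0.001,0.036],0.6]
    - [[0.9,3.3,0],[0.008,0.001,0.036],0.6]
    - [[0,0,0],[0,0,0],0.6]

```text
t: 1.93
position: [0.4723, -0.0474, 0.224]
tcp_rot: [0.139, 2.623, -0.008]
ft_force: [-0.2, -0.3, 0.3]
finger_gap: 0.0513
```

```bash
python3 - <<'E'
from h import *
st();log(); print(delta([.45,-.02,.2],Rt(-.076,np.radians(30))))
E
```

```text
t 1.93 q [ 0.461 -0.296 -1.013  0.581 -0.466 -2.61 ] pos [ 0.4723 -0.0474  0.224 ] z [ 0.492 -0.031 -0.87 ] F [-0.2 -0.3  0.3] gap 0.0513
(array([-2.2345019 ,  2.74365658, -2.39802002]), array([-0.02144396, -0.00700307,  0.02441879]))
```

Call:
carry_out:
  deltas:
    - [[0.5,0.3,-2],[0,-0.04,0],0.6]
    - [[0.5,0.3,-2],[0,-0.04,0],0.6]
    - [[0.5,0.3,-2],[0,-0.04,0],0.6]
    - [[0.5,0.3,-2],[0,-0.04,0],0.6]
    - [[0,0,0],[0,0,0],0.6]

```text
t: 2.35
position: [0.5247, -0.0565, 0.208]
tcp_rot: [0.101, 2.562, 0.08]
ft_force: [-0.9, -0.5, -0.5]
finger_gap: 0.0514
```

```bash
python3 - <<'E'
from h import *
st();log()
E
```

```text
t 2.35 q [ 0.276 -0.173 -1.017  0.633 -0.195 -2.517] pos [ 0.5247 -0.0565  0.208 ] z [ 0.546  0.036 -0.837] F [-0.9 -0.5 -0.5] gap 0.0514
```

```bash
cat > kin.py <<'E'
import numpy as np, json
from scipy.optimize import least_squares
from scipy.spatial.transform import Rotation as Rn
def ry(a):c,s=np.cos(a),np.sin(a);return np.array([[c,0,s],[0,1,0],[-s,0,c]])
def rx(a):c,s=np.cos(a),np.sin(a);return np.array([[1,0,0],[0,c,-s],[0,s,c]])
def rz(a):c,s=np.cos(a),np.sin(a);return np.array([[c,-s,0],[s,c,0],[0,0,1]])
# p: a1,-b,d1 | Lx,Lz | d,a3 | wy,wz | Dx,Dy,Dz
def fk(p,q,R6=None):
    R=rz(q[0]); x=R@[p[0],p[1],p[2]]; R=R@ry(q[1]); x=x+R@[p[3],0,p[4]]; R=R@ry(-q[2]); x=x+R@[p[5],0,p[6]]
    R=R@rx(-q[3]); x=x+R@[0,p[7],p[8]]; R=R@ry(-q[4]); x=x+R@[p[9],0,0]
    R=R@rx(-q[5])
    return x,R
S=[([-.81589,.3593,.01118,-.0003,-1.2241,-.288],[.30357,-.60242,.23048],None),([-0.416,-0.086,-0.717,0.01,-0.467,-1.417],[.3736,-.3767,.1939],None),([-0.32,-0.176,-0.99,0.524,-0.245,-2.15],[.3837,-.3501,.2029],None)]
S+=[tuple(a) for a in json.load(open('log.json'))]
p0=np.array([.03,-.19,.4,0,.45,.45,.03,0,0,.25]); w=np.array([.1,.1,.1,.02,.1,.1,.05,.02,.02,.1])
def fit():
    f=lambda p:np.concatenate([(fk(p,q)[0]-x)*1000 for q,x,z in S]+[(p-p0)/w*.1])
    return least_squares(f,p0)
E
python3 - <<'E'
from kin import *
s=fit(); print(s.x.round(4)); print(s.fun[:-10].reshape(-1,3).round(1))
for q,x,z in S[3:]:
    R=fk(s.x,q)[1]; T=R.T@Rn.from_rotvec(z).as_matrix(); print(T.round(3).tolist())
E
```

```text
[ 4.000e-04 -4.000e-04  1.991e-01  1.000e-04  6.013e-01  4.633e-01
 -3.000e-04 -1.914e-01  1.000e-04  3.732e-01]
[[-0.  -0.1 -0. ]
 [-0.   0.1  0.1]
 [ 0.1  0.2 -0.1]
 [ 0.  -0.1  0. ]
 [ 0.  -0.  -0. ]
 [-0.  -0.1  0. ]]
[[0.0, 0.0, 1.0], [-1.0, 0.0, 0.0], [0.0, -1.0, 0.0]]
[[-0.0, 0.0, 1.0], [-1.0, 0.0, -0.0], [-0.0, -1.0, 0.0]]
[[0.0, 0.0, 1.0], [-1.0, 0.0, 0.0], [0.0, -1.0, 0.0]]
```

```bash
cat >> kin.py <<'E'
T0=np.array([[0,0,1],[-1,0,0],[0,-1,0.]])
P=np.array([0,0,.199,0,.6013,.4633,0,-.1914,0,.3732])
lo=np.array([-3.07,-1.43,-1.02,-3.03,-3.05,-3.03]); hi=np.array([3.07,2.12,1.25,1.67,-0.001,3.03])
def ik(tcp,R,n=30,seed=0,q0=None):
    rng=np.random.default_rng(seed); out=[]
    def f(q):
        x,Rr=fk(P,q); return np.r_[(x-tcp)*10,(Rr@T0-R).ravel()]
    st=[q0] if q0 is not None else []
    for i in range(n): st.append(rng.uniform(lo,hi))
    for a in st:
        s=least_squares(f,np.clip(a,lo+1e-3,hi-1e-3),bounds=(lo,hi))
        if s.cost<1e-7 and not any(np.abs(s.x-o).max()<.02 for o in out): out.append(s.x)
    return out
E
python3 - <<'E'
from kin import *
from h import grip_pose,M
b=M['base']
for nm,pose,z0,lx,lz in [('deep pick',M['deep'],0,-.103,.07),('deep lift',M['deep'],.08,-.103,.07),('deep place',b,.035,-.103,.07),('deep hover',b,.065,-.103,.07),('sh pick',M['shallow'],0,-.103,.053),('sh place',b,.085,-.103,.053),('sh hover',b,.115,-.103,.053)]:
  for t in (0,20,30,40,50,70):
    for fl in (1,-1):
      r=ik(*grip_pose(pose,z0,lx,lz,t,fl))
      print(nm,t,fl,[a.round(2).tolist() for a in r])
E
```

```text
deep pick 0 1 [[-0.14, 0.24, -0.65, -0.0, -0.68, -2.02]]
deep pick 0 -1 [[-0.14, 0.24, -0.65, 0.0, -0.68, 1.12]]
deep pick 20 1 []
deep pick 20 -1 []
deep pick 30 1 []
deep pick 30 -1 []
deep pick 40 1 []
deep pick 40 -1 []
deep pick 50 1 [[-1.2, 0.25, -1.01, -2.32, -0.64, 1.27]]
deep pick 50 -1 [[-1.2, 0.25, -1.01, -2.32, -0.64, -1.87]]
deep pick 70 1 []
deep pick 70 -1 []
deep lift 0 1 [[-0.14, 0.12, -0.56, 0.0, -0.89, -2.02]]
deep lift 0 -1 [[-0.14, 0.12, -0.56, 0.0, -0.89, 1.12]]
deep lift 20 1 [[-0.05, -0.07, -0.99, 0.49, -0.38, -2.56]]
deep lift 20 -1 [[-0.05, -0.07, -0.99, 0.49, -0.38, 0.59]]
deep lift 30 1 []
deep lift 30 -1 []
deep lift 40 1 []
deep lift 40 -1 []
deep lift 50 1 []
deep lift 50 -1 []
deep lift 70 1 []
deep lift 70 -1 []
deep place 0 1 [[0.34, 0.28, -0.48, 0.0, -0.81, -1.98]]
deep place 0 -1 [[0.34, 0.28, -0.48, -0.0, -0.81, 1.16]]
deep place 20 1 [[0.3, 0.11, -1.02, 0.84, -0.17, -2.76]]
deep place 20 -1 [[0.3, 0.11, -1.02, 0.84, -0.17, 0.39]]
deep place 30 1 []
deep place 30 -1 []
deep place 40 1 []
deep place 40 -1 []
deep place 50 1 [[-0.41, 0.14, -0.78, -2
[... 782 characters left out ...]
 1 [[0.34, 0.24, -0.44, 0.0, -0.89, -1.98]]
sh place 0 -1 [[0.34, 0.24, -0.44, -0.0, -0.89, 1.16]]
sh place 20 1 [[0.4, 0.07, -0.9, 0.5, -0.33, -2.5]]
sh place 20 -1 [[0.4, 0.07, -0.9, 0.5, -0.33, 0.64]]
sh place 30 1 []
sh place 30 -1 []
sh place 40 1 []
sh place 40 -1 []
sh place 50 1 []
sh place 50 -1 []
sh place 70 1 []
sh place 70 -1 []
sh hover 0 1 [[0.34, 0.2, -0.41, 0.0, -0.96, -1.98]]
sh hover 0 -1 [[0.34, 0.2, -0.41, 0.0, -0.96, 1.16]]
sh hover 20 1 [[0.42, 0.02, -0.83, 0.39, -0.44, -2.4]]
sh hover 20 -1 [[0.42, 0.02, -0.83, 0.39, -0.44, 0.74]]
sh hover 30 1 []
sh hover 30 -1 []
sh hover 40 1 []
sh hover 40 -1 []
sh hover 50 1 []
sh hover 50 -1 []
sh hover 70 1 []
sh hover 70 -1 []
```

```bash
python3 - <<'E'
from kin import *
from h import grip_pose,M,Rt
def maxt(g,yaw):
    best=None;q0=None
    for t in range(0,46,3):
        R=Rt(yaw,np.radians(t)); r=ik(g+.019*R[:,2],R,n=0 if q0 is not None else 12,q0=q0)
        if r: best=t;q0=r[0]
        else: break
    return best
b=M['base']
def g(pose,z,lx): return np.array([pose[0]+lx*np.cos(pose[2]),pose[1]+lx*np.sin(pose[2]),z])
for lx in(-.105,-.111):
  print(lx,'place grip z:',{z:maxt(g(b,z,lx),b[2]) for z in(.1,.105,.115,.13,.138,.16,.18)})
print('picks',maxt(g(M['deep'],.07,-.11),M['deep'][2]),maxt(g(M['shallow'],.053,-.11),M['shallow'][2]))
for z in(.055,.07):
  for r in(.5,.55,.6,.65,.7): print(z,r,{dy:maxt(np.array([r,0,z]),dy) for dy in(-.9,-.6,-.3,0,.3,.6,.9)})
E
```

```text
-0.105 place grip z: {0.1: 18, 0.105: 18, 0.115: 18, 0.13: 21, 0.138: 21, 0.16: 24, 0.18: 24}
-0.111 place grip z: {0.1: 18, 0.105: 18, 0.115: 18, 0.13: 21, 0.138: 21, 0.16: 24, 0.18: 24}
picks 12 9
0.055 0.5 {-0.9: 3, -0.6: 9, -0.3: 12, 0: 12, 0.3: 18, 0.6: 45, 0.9: 45}
0.055 0.55 {-0.9: 3, -0.6: 9, -0.3: 15, 0: 15, 0.3: 21, 0.6: 45, 0.9: 45}
0.055 0.6 {-0.9: 6, -0.6: 12, -0.3: 15, 0: 15, 0.3: 24, 0.6: 45, 0.9: 45}
0.055 0.65 {-0.9: 6, -0.6: 12, -0.3: 18, 0: 18, 0.3: 45, 0.6: 45, 0.9: 45}
0.055 0.7 {-0.9: 9, -0.6: 15, -0.3: 18, 0: 18, 0.3: 45, 0.6: 45, 0.9: 45}
0.07 0.5 {-0.9: 3, -0.6: 9, -0.3: 12, 0: 15, 0.3: 18, 0.6: 45, 0.9: 45}
0.07 0.55 {-0.9: 6, -0.6: 12, -0.3: 15, 0: 15, 0.3: 21, 0.6: 45, 0.9: 45}
0.07 0.6 {-0.9: 6, -0.6: 12, -0.3: 15, 0: 18, 0.3: 24, 0.6: 45, 0.9: 45}
0.07 0.65 {-0.9: 6, -0.6: 15, -0.3: 18, 0: 18, 0.3: 45, 0.6: 45, 0.9: 45}
0.07 0.7 {-0.9: 9, -0.6: 15, -0.3: 18, 0: 21, 0.3: 45, 0.6: 45, 0.9: 45}
```

```bash
cat > plan.py <<'E'
from kin import *
from h import M,grip_pose,Rt
c=M['c']; N=10
def rad(c,th): return c[0]+sum(c[2*k-1]*np.cos(k*th)+c[2*k]*np.sin(k*th) for k in range(1,N+1))
th=np.linspace(-np.pi,np.pi,1441); X=np.c_[rad(c,th)*np.cos(th),rad(c,th)*np.sin(th)+.016]
d=np.gradient(X,axis=0); nrm=np.arctan2(-d[:,0],d[:,1])  # outward normal, ccw
def wallpt(psi):
    m=X[:,0]>.03; i=np.where(m)[0][np.argmin(np.abs(np.angle(np.exp(1j*(nrm[m]-psi)))))]; return X[i]
def wall_pose(pose,z0,h,psi,t,flip=1):
    "h: height of the grasp point above tray origin; tool heading = tangent psi+90deg"
    l=wallpt(psi); C,S=np.cos(pose[2]),np.sin(pose[2])
    g=np.array([pose[0]+C*l[0]-S*l[1],pose[1]+S*l[0]+C*l[1],z0+h]); R=Rt(pose[2]+psi+np.pi/2,t,flip)
    return g+.019*R[:,2],R
def chain(q):
    p=P;R=rz(q[0]);x0=R@[0,0,p[2]];R=R@ry(q[1]);x1=x0+R@[0,0,p[4]];R=R@ry(-q[2]);x2=x1+R@[p[5],0,0];R=R@rx(-q[3]);x3=x2+R@[0,p[7],0];R=R@ry(-q[4]);x4=x3+R@[p[9],0,0];return [x0,x1,x2,x3,x4]
board=np.array([.6400,-.0230,-.095])
def lampclear(tcp,R,q=None):
    "min distance of body box samples to lamp boxes (board frame), m; separately links"
    C,S=np.cos(board[2]),np.sin(board[2])
    tob=lambda p:np.c_[C*(p[:,0]-board[0])+S*(p[:,1]-board[1]),-S*(p[:,0]-board[0])+C*(p[:,1]-board[1]),p[:,2]]
    boxes=[((-.091,-.1,.222),(-.036,.1,.248)),((-.091,-.009,.246),(.116,.009,.258)),((.1,-.008,0),(.116,.008,.258)),((.088,-.02,0),(.128,.02,.022))]
    dist=lambda p:min(np.linalg.norm(np.maximum(0,np.maximum(np.array(a)-p,p-np.array(b))),axis=1).min() for a,b in boxes)
    g=np.linspace(-1,1,11); a,b,l=np.meshgrid(.0425*g,.0425*g,-np.linspace(.073,.24,30))
    body=tob(tcp+np.c_[a.ravel(),b.ravel(),l.ravel()]@R.T)
    a,b,l=np.meshgrid(.011*g,.03*g,-np.linspace(0,.073,12)); fing=tob(tcp+np.c_[a.ravel(),b.ravel(),l.ravel()]@R.T)
    out=[dist(body),dist(fing)]
    if q is not None:
        ch=chain(q); pts=np.concatenate([np.linspace(ch[i],ch[i+1],40)[:(None if i<3 else 20)] for i in range(4)]); out.append(dist(tob(pts)))
    return np.round(np.array(out)*1000).astype(int)
E
python3 - <<'E'
from plan import *
for ps in(0,-20,-40): print(ps,wallpt(np.radians(ps)).round(4))
b=M['base']
for ps in(0,-15,-30):
 for t in(20,30,40,50):
  a,tt=np.radians(ps),np.radians(t); print('psi',ps,'t',t)
  for nm,po,z0,h in[('dpick',M['deep'],0,.063),('dlift',M['deep'],.09,.063),('dplace',b,.035,.063),('dhov',b,.062,.063),('spick',M['shallow'],0,.044),('slift',M['shallow'],.13,.044),('splace',b,.085,.044),('shov',b,.112,.044),('sup',b,.12,.044)]:
   for fl in (1,-1):
    tcp,R=wall_pose(po,z0,h,a,tt,fl); r=ik(tcp,R,n=10)
    if not r: print('  ',nm,fl,'NONE'); continue
    for q in r: print('  ',nm,fl,q.round(2).tolist(), lampclear(tcp,R,q) if po is b else '')
E
```

```text
0 [ 0.071  -0.0001]
-20 [ 0.0691 -0.0109]
-40 [ 0.0638 -0.0201]
psi 0 t 20
   dpick 1 [-0.49, 0.51, -0.09, -0.42, -0.97, 0.13] 
   dpick -1 [-0.49, 0.51, -0.09, -0.42, -0.97, -3.01] 
   dlift 1 [-0.48, 0.42, -0.02, -0.39, -1.12, 0.05] 
   dlift -1 NONE
   dplace 1 [0.04, 0.55, 0.07, -0.39, -1.08, 0.07] [ 0  1 50]
   dplace -1 NONE
   dhov 1 [0.04, 0.53, 0.09, -0.39, -1.13, 0.05] [ 0  1 58]
   dhov -1 NONE
   spick 1 [0.59, 0.48, -0.2, -0.43, -0.72, -0.34] 
   spick -1 [0.59, 0.48, -0.2, -0.43, -0.72, 2.81] 
   slift 1 [0.6, 0.33, -0.12, -0.35, -0.93, -0.47] 
   slift -1 [0.6, 0.33, -0.12, -0.35, -0.93, 2.68] 
   splace 1 [0.04, 0.53, 0.1, -0.38, -1.13, 0.05] [ 0  1 60]
   splace -1 NONE
   shov 1 [0.04, 0.5, 0.12, -0.38, -1.18, 0.03] [ 0  1 78]
   shov -1 NONE
   sup 1 [0.04, 0.5, 0.13, -0.37, -1.19, 0.02] [ 0  1 84]
   sup -1 NONE
psi 0 t 30
   dpick 1 [-0.6, 0.55, -0.01, -0.6, -1.09, 0.31] 
   dpick -1 [-0.6, 0.55, -0.01, -0.6, -1.09, -2.83] 
   dlift 1 [-0.59, 0.45, 0.04, -0.56, -1.21, 0.21] 
   dlift -1 [-0.59, 0.45, 0.04, -0.56, -1.21, -2.93] 
   dplace 1 [-0.06, 0.59, 0.14, -0.
[... 9907 characters left out ...]
.05, -1.0, -2.83] [ 5  3 51]
   dhov 1 [-0.29, 0.5, -0.03, -1.03, -1.02, 0.26] [ 6  3 49]
   dhov -1 [-0.29, 0.5, -0.03, -1.03, -1.02, -2.88] [ 6  3 49]
   spick 1 [0.18, 0.45, -0.36, -1.47, -0.6, 0.48] 
   spick -1 [0.18, 0.45, -0.36, -1.47, -0.6, -2.67] 
   slift 1 [0.33, 0.21, -0.33, -1.1, -0.56, -0.07] 
   slift -1 NONE
   splace 1 [-0.29, 0.49, -0.03, -1.03, -1.02, 0.25] [ 6  3 49]
   splace -1 [-0.29, 0.49, -0.03, -1.03, -1.02, -2.89] [ 6  3 49]
   shov 1 [-0.29, 0.46, -0.02, -1.0, -1.04, 0.2] [ 5  3 52]
   shov -1 [-0.29, 0.46, -0.02, -1.0, -1.04, -2.94] [ 5  3 52]
   sup 1 [-0.28, 0.45, -0.01, -1.0, -1.05, 0.19] [ 5  3 56]
   sup -1 [-0.28, 0.45, -0.01, -1.0, -1.05, -2.96] [ 5  3 56]
```

```bash
cat >> plan.py <<'E'
def cloudclear(tcp,R,q,excl=None):
    from h import world
    W=world('top',np.load('pics/top0.npz')['d']).reshape(-1,3); W=W[~np.isnan(W[:,0])]
    W=W[(W[:,2]>.02)&(W[:,2]<.3)&(W[:,0]>.25)]
    # drop robot at capture
    if excl is not None: W=W[np.linalg.norm(W[:,:2]-excl[:2],axis=1)>.13]
    l=(W-tcp)@R
    d=np.linalg.norm(np.c_[np.maximum(0,abs(l[:,:2])-.0425),np.maximum(0,-.073-l[:,2])+np.maximum(0,l[:,2]-(-.06))*0],axis=1)
    # box: |x|,|y|<=.0425, z in [-.24,-.073]
    dz=np.maximum(0,np.maximum(-.24-l[:,2],l[:,2]+.073)); d=np.linalg.norm(np.c_[np.maximum(0,abs(l[:,:2])-.0425),dz],axis=1)
    i=d.argmin(); ch=chain(q); pts=np.concatenate([np.linspace(ch[k],ch[k+1],30) for k in(1,2)]+[np.linspace(ch[3],ch[4],40)[:24]])
    from scipy.spatial import cKDTree
    dd,_=cKDTree(pts).query(W); j=dd.argmin()
    return 'body %.0fmm @%s  link axis %.0fmm @%s'%(d[i]*1e3,W[i].round(2),dd[j]*1e3,W[j].round(2))
E
python3 - <<'E'
from plan import *
for ps in(-15,-25):
 for t in(30,40,50):
  print(ps,t)
  for nm,po,z0,h in[('dpick',M['deep'],0,.063),('dlift',M['deep'],.09,.063),('spick',M['shallow'],0,.044),('slift',M['shallow'],.13,.044)]:
    tcp,R=wall_pose(po,z0,h,np.radians(ps),np.radians(t)); 
    for q in ik(tcp,R,n=10): print('  ',nm,q.round(2),lampclear(tcp,R,q),cloudclear(tcp,R,q,po))
E
```

```text
-15 30
   dpick [-0.61  0.5  -0.11 -0.65 -0.94  0.14] [224 256 305] body 64mm @[ 0.42 -0.42  0.08]  link axis 121mm @[ 0.43 -0.43  0.08]
   dlift [-0.6   0.39 -0.05 -0.59 -1.06  0.02] [204 221 310] body 120mm @[ 0.42 -0.43  0.08]  link axis 201mm @[ 0.42 -0.43  0.08]
   spick [ 0.5   0.44 -0.27 -0.68 -0.58 -0.29] [ 56 216  84] body 61mm @[0.57 0.08 0.24]  link axis 87mm @[0.57 0.08 0.25]
   slift [ 0.54  0.26 -0.22 -0.51 -0.74 -0.53] [ 96 167 146] body 96mm @[0.59 0.08 0.25]  link axis 147mm @[0.57 0.08 0.25]
-15 40
   dpick [-0.73  0.54 -0.06 -0.83 -1.04  0.34] [231 262 326] body 49mm @[ 0.42 -0.42  0.08]  link axis 100mm @[ 0.43 -0.43  0.08]
   dlift [-0.72  0.43 -0.02 -0.77 -1.15  0.2 ] [213 219 327] body 109mm @[ 0.42 -0.43  0.08]  link axis 182mm @[ 0.42 -0.43  0.08]
   spick [ 0.34  0.46 -0.25 -1.   -0.65  0.1 ] [ 46 215  44] body 55mm @[0.56 0.08 0.23]  link axis 47mm @[0.56 0.08 0.25]
   slift [ 0.41  0.27 -0.21 -0.78 -0.75 -0.22] [ 66 161 116] body 66mm @[0.58 0.08 0.25]  link axis 117mm @[0.57 0.08 0.25]
-15 50
   dpick [-0.84  0.6  -0.03 -0.98 -1.17  0.5 ] [240 261 346] bo
[... 1283 characters left out ...]
] body 53mm @[0.56 0.08 0.23]  link axis 74mm @[0.56 0.08 0.25]
   slift [ 0.47  0.22 -0.3  -0.74 -0.58 -0.43] [ 63 153 121] body 65mm @[0.57 0.08 0.25]  link axis 124mm @[0.57 0.08 0.25]
-25 50
   dpick [-0.86  0.56 -0.12 -1.06 -1.05  0.47] [237 263 337] body 28mm @[ 0.42 -0.43  0.08]  link axis 73mm @[ 0.42 -0.43  0.08]
   dlift [-0.84  0.42 -0.09 -0.99 -1.12  0.3 ] [219 220 334] body 97mm @[ 0.42 -0.43  0.08]  link axis 160mm @[ 0.42 -0.43  0.08]
   spick [ 0.18  0.47 -0.33 -1.39 -0.66  0.46] [ 48 210  71] body 54mm @[0.56 0.08 0.23]  link axis 73mm @[0.56 0.08 0.23]
   slift [ 0.29  0.24 -0.29 -1.1  -0.66 -0.  ] [ 36 149  96] body 39mm @[0.56 0.08 0.25]  link axis 100mm @[0.56 0.08 0.25]
```

```bash
sed -i 's/fing=tob.*/fing=tob(tcp+np.c_[a.ravel()*.7,b.ravel()*.7,l.ravel()]@R.T)/' plan.py; python3 - <<'E'
from plan import *
b=M['base']
for ps in(-15,-20,-25,-30):
 for t in(40,45,50,55,60):
  o=[]
  for nm,po,z0,h in[('spick',M['shallow'],0,.044),('slift',M['shallow'],.13,.044),('splace',b,.085,.044),('shov',b,.112,.044),('sup',b,.12,.044),('dplace',b,.035,.063)]:
    tcp,R=wall_pose(po,z0,h,np.radians(ps),np.radians(t)); r=ik(tcp,R,n=6)
    o.append((nm,lampclear(tcp,R,r[0]).tolist() if r else None))
  print(ps,t,o)
E
```

```text
-15 40 [('spick', [46, 217, 44]), ('slift', [66, 165, 116]), ('splace', [10, 7, 80]), ('shov', [6, 7, 89]), ('sup', [2, 7, 93]), ('dplace', [10, 7, 79])]
-15 45 [('spick', [49, 217, 35]), ('slift', [49, 162, 100]), ('splace', [16, 7, 80]), ('shov', [13, 7, 85]), ('sup', [7, 7, 88]), ('dplace', [16, 7, 80])]
-15 50 [('spick', [49, 218, 35]), ('slift', [32, 160, 83]), ('splace', [22, 7, 81]), ('shov', [19, 7, 83]), ('sup', [13, 7, 85]), ('dplace', [22, 7, 82])]
-15 55 [('spick', [48, 217, 37]), ('slift', [14, 158, 67]), ('splace', [28, 6, 84]), ('shov', [24, 6, 84]), ('sup', [18, 6, 85]), ('dplace', [28, 6, 87])]
-15 60 [('spick', [45, 217, 17]), ('slift', [0, 157, 52]), ('splace', [33, 6, 87]), ('shov', [30, 6, 87]), ('sup', [23, 6, 87]), ('dplace', [33, 6, 94])]
-20 40 [('spick', [45, 215, 57]), ('slift', [64, 162, 118]), ('splace', [16, 7, 71]), ('shov', [5, 7, 80]), ('sup', [0, 7, 84]), ('dplace', [16, 7, 69])]
-20 45 [('spick', [47, 215, 52]), ('slift', [48, 159, 103]), ('splace', [21, 6, 69]), ('shov', [12, 6, 75]), ('sup', [6, 6, 79]), ('dplace', [21, 6, 69])]
-20 50 [('spick', 
[... 1278 characters left out ...]
]), ('splace', [6, 8, 51]), ('shov', [4, 8, 64]), ('sup', [0, 8, 69]), ('dplace', [5, 8, 48])]
-30 45 [('spick', [55, 211, 86]), ('slift', [55, 154, 115]), ('splace', [5, 7, 48]), ('shov', [5, 7, 57]), ('sup', [4, 7, 61]), ('dplace', [6, 7, 48])]
-30 50 [('spick', [54, 210, 88]), ('slift', [47, 152, 105]), ('splace', [6, 7, 49]), ('shov', [5, 7, 52]), ('sup', [5, 7, 56]), ('dplace', [5, 7, 51])]
-30 55 [('spick', [53, 210, 79]), ('slift', [43, 150, 96]), ('splace', [6, 7, 51]), ('shov', [6, 7, 52]), ('sup', [6, 7, 53]), ('dplace', [5, 7, 57])]
-30 60 [('spick', [54, 211, 45]), ('slift', [43, 149, 90]), ('splace', [6, 6, 55]), ('shov', [5, 6, 55]), ('sup', [5, 6, 55]), ('dplace', [6, 6, 67])]
```

```bash
python3 - <<'E'
from plan import *; from h import *
st(); R=Rt(.2,0); print(delta([.48,-.15,.25],R)); R2=Rt(.625,0); print(delta([.52,-.33,.25],R2)); print(ik(np.array([.52,-.33,.25]),R2,n=10))
E
```

```text
t 2.35 q [ 0.276 -0.173 -1.017  0.633 -0.195 -2.517] pos [ 0.5247 -0.0565  0.208 ] z [ 0.546  0.036 -0.837] F [-0.9 -0.5 -0.5] gap 0.0514
(array([-4.468043  , -9.35184494,  4.19552713]), array([-0.11817731,  0.56901104,  0.27114682]))
(array([ -0.468043  , -27.35184494,   4.19552713]), array([-0.23958558,  0.54044541,  0.68388826]))
[array([-2.49472249e-01,  2.51939140e-01, -9.63447948e-02, -6.45539255e-12,
       -1.22251239e+00, -6.96324077e-01])]
```

Call:
carry_out:
  deltas:
    - [[-2,-2,0],[0,0,0],0.6]
    - [[-2,-2.5,0.5],[-0.01,0.05,0.02],0.6]
    - [[-0.5,-2.5,0.7],[-0.02,0.1,0.045],0.6]
    - [[0,-2.5,0.7],[-0.02,0.1,0.045],0.6]
    - [[0,-2.5,0.7],[-0.02,0.1,0.045],0.6]
    - [[0,-2.5,0.7],[-0.02,0.1,0.045],0.6]
    - [[0,-2.5,0],[-0.02,0.1,0.045],0.6]

```text
t: 2.93
position: [0.4838, -0.2079, 0.2359]
tcp_rot: [-0.192, 3.012, -0.019]
ft_force: [1.2, 0.2, 0.7]
finger_gap: 0.0512
```

```bash
python3 - <<'E'
from plan import *; from h import *
st(); R2=Rt(.625,0); print(delta([.52,-.33,.25],R2))
tcp,R=wall_pose(M['deep'],.08,.063,np.radians(-20),np.radians(50)); print(tcp,delta(tcp,R))
E
```

```text
t 2.93 q [-3.300e-02  3.800e-02 -3.930e-01  1.000e-03 -1.016e+00 -1.411e+00] pos [ 0.4838 -0.2079  0.2359] z [ 0.123 -0.005 -0.992] F [1.2 0.2 0.7] gap 0.0512
(array([  3.6203341 , -12.20842521,   1.41269412]), array([-0.02619638,  0.1220737 ,  0.49706632]))
[ 0.55030761 -0.34883574  0.13078704] (array([  6.65109466, -14.09199916, -10.50860234]), array([ 0.29621622, -0.69853982,  0.48244361]))
```

Call:
carry_out:
  deltas:
    - [[0.74,-1.57,-0.8],[0.033,-0.078,0.054],0.35]
    - [[0.74,-1.57,-0.8],[0.033,-0.078,0.054],0.35]
    - [[0.74,-1.57,-0.8],[0.033,-0.078,0.054],0.35]
    - [[0.74,-1.57,-0.8],[0.033,-0.078,0.054],0.35]
    - [[0.74,-1.57,-0.8],[0.033,-0.078,0.054],0.35]
    - [[0.74,-1.57,-0.8],[0.033,-0.078,0.054],0.35]
    - [[0.74,-1.57,-0.8],[0.033,-0.078,0.054],0.35]
    - [[0.74,-1.57,-0.8],[0.033,-0.078,0.054],0.35]
    - [[0.74,-1.57,-0.8],[0.033,-0.078,0.054],0.35]

```text
t: 3.68
position: [0.549, -0.3346, 0.1754]
tcp_rot: [-0.706, 2.239, 0.306]
ft_force: [1.0, 0.9, -0.2]
finger_gap: 0.0299
```

```bash
python3 - <<'E'
from plan import *; from h import *
st()
tcp,R=wall_pose(M['deep'],0,.063,np.radians(-20),np.radians(50)); print(tcp,delta(tcp,R))
cap('side','s1');cap('top','t1')
a=cv2.imread('pics/s1.png')[60:220,280:480];b=cv2.imread('pics/t1.png')[130:290,330:530]
cv2.imwrite('pics/g1.png',cv2.resize(np.hstack([a,b]),(800,320),interpolation=cv2.INTER_CUBIC))
E
```

```text
t 3.68 q [-0.779  0.369 -0.057 -0.897 -1.156  0.206] pos [ 0.549  -0.3346  0.1754] z [ 0.595  0.418 -0.687] F [ 1.   0.9 -0.2] gap 0.0299
[ 0.55030761 -0.34883574  0.05078704] (array([  0.13491002,  -1.42783226, -12.45863699]), array([ 0.03310592, -0.0482838 ,  0.0136095 ]))
```

Call:
carry_out:
  deltas:
    - [[0.03,-0.4,-2.2],[0.011,-0.016,0.004],0.35]
    - [[0.03,-0.4,-2.2],[0.011,-0.016,0.004],0.35]
    - [[0.03,-0.4,-2.2],[0.011,-0.016,0.004],0.35]
    - [[0.03,-0.2,-2],[0,0,0],0.35]
    - [[0,0,0],[0,0,0],0.35]

```text
t: 4.2
position: [0.5456, -0.3515, 0.0784]
tcp_rot: [-0.685, 2.191, 0.346]
ft_force: [-0.3, -0.0, -0.7]
finger_gap: 0.0302
```

```bash
python3 - <<'E'
from plan import *; from h import *
st()
tcp,R=wall_pose(M['deep'],0,.063,np.radians(-20),np.radians(50)); print(tcp,delta(tcp,R))
E
```

```text
t 4.2 q [-0.853  0.54  -0.064 -0.995 -1.138  0.415] pos [ 0.5456 -0.3515  0.0784] z [ 0.616  0.452 -0.645] F [-0.3 -0.  -0.7] gap 0.0302
[ 0.55030761 -0.34883574  0.05078704] (array([ 0.47264383,  0.26950239, -2.7644903 ]), array([-0.01519005, -0.01469977,  0.00931571]))
```

Call:
carry_out:
  deltas:
    - [[0.4,0.2,-0.8],[-0.01,-0.01,0.006],0.35]
    - [[0.1,0.1,-0.9],[0,0,0],0.35]
    - [[0.05,0,-0.9],[0,0,0],0.35]
    - [[0,0,-0.2],[0,0,0],0.35]
    - [[0,0,0],[0,0,0],0.35]

```text
t: 4.62
position: [0.5519, -0.3457, 0.0528]
tcp_rot: [-0.7, 2.184, 0.338]
ft_force: [0.7, -1.6, 1.0]
finger_gap: 0.03
```

```bash
python3 - <<'E'
from plan import *; from h import *
st()
tcp,R=wall_pose(M['deep'],0,.063,np.radians(-20),np.radians(50)); print(tcp,delta(tcp,R))
E
```

```text
t 4.62 q [-0.845  0.576 -0.073 -1.017 -1.109  0.469] pos [ 0.5519 -0.3457  0.0528] z [ 0.617  0.452 -0.644] F [ 0.7 -1.6  1. ] gap 0.03
[ 0.55030761 -0.34883574  0.05078704] (array([-0.15546637, -0.31827185, -0.203429  ]), array([-6.29079261e-03, -6.94240705e-03, -5.75195207e-05]))
```

Call:
carry_out:
  deltas:
    - [[-0.15,-0.3,-0.2],[-0.005,-0.005,0],0.35]
    - [[0,0,0],[0,0,0],0]
    - [[0,0,0],[0,0,0],0]
    - [[0,0,0],[0,0,0],0]
    - [[0,0,0],[0,0,0],0]
    - [[0,0,0],[0,0,0],0]
    - [[0,0,0],[0,0,0],0]
    - [[0,0,0],[0,0,0],0]

```text
t: 5.28
position: [0.5505, -0.3496, 0.0539]
tcp_rot: [-0.706, 2.18, 0.326]
ft_force: [0.4, -0.0, -1.0]
finger_gap: 0.0084
```

```bash
python3 - <<'E'
from plan import *; from h import *
st()
tcp,R=wall_pose(M['deep'],0,.063,np.radians(-20),np.radians(50)); print(tcp,delta(tcp,R))
E
```

```text
t 5.28 q [-0.851  0.574 -0.072 -1.018 -1.108  0.481] pos [ 0.5505 -0.3496  0.0539] z [ 0.621  0.447 -0.644] F [ 0.4 -0.  -1. ] gap 0.0084
[ 0.55030761 -0.34883574  0.05078704] (array([-0.02167327,  0.07837856, -0.31193392]), array([ 0.00264413,  0.00023387, -0.00081708]))
```

Call:
carry_out:
  deltas:
    - [[0,0,0],[0,0,0],0]
    - [[0,0,0],[0,0,0],0]
    - [[0,0,0.5],[0,0,0],0]
    - [[0,0,1],[0,0,0],0]
    - [[0,0,1],[0,0,0],0]
    - [[0,0,1],[0,0,0],0]
    - [[0,0,0.5],[0,0,0],0]
    - [[0,0,0],[0,0,0],0]

```text
t: 5.95
position: [0.5504, -0.35, 0.0982]
tcp_rot: [-0.707, 2.181, 0.325]
ft_force: [-1.1, 0.4, -2.2]
finger_gap: 0.0083
```

```bash
python3 - <<'E'
from plan import *; from h import *
st()
cap('side','s2');cap('top','t2')
a=cv2.imread('pics/s2.png')[60:220,280:480];b=cv2.imread('pics/t2.png')[130:290,330:530]
cv2.imwrite('pics/g2.png',cv2.resize(np.hstack([a,b]),(800,320),interpolation=cv2.INTER_CUBIC))
E
```

```text
t 5.95 q [-0.844  0.51  -0.06  -0.989 -1.143  0.406] pos [ 0.5504 -0.35    0.0982] z [ 0.621  0.446 -0.645] F [-1.1  0.4 -2.2] gap 0.0083
```

```bash
cat > track.py <<'E'
from plan import *
from h import *
def cloud(tag):
    A=world('top',np.load(f'pics/t{tag}.npz')['d']).reshape(-1,3); B=world('side',np.load(f'pics/s{tag}.npz')['d']).reshape(-1,3)-np.r_[M['o'],-.0014]
    A=A[~np.isnan(A[:,0])];B=B[~np.isnan(B[:,0])]; return A,B
def fit6(tag,pose,z0,H,verbose=True,flat=False,gate=.008,cams=(0,1)):
    "pose guess (x,y,yaw),z0; H rim height; returns x,y,yaw,z,roll,pitch"
    C=cloud(tag); W=np.vstack([C[i] for i in cams]); W=W[np.linalg.norm(W[:,:2]-pose[:2],axis=1)<.14]
    W=W[W[:,2]>z0+H-.03]
    v=np.r_[pose,z0,0,0].astype(float)
    def L(v): 
        R=Rn.from_euler('ZYX',[v[2],v[5],v[4]]).as_matrix(); return (W-np.r_[v[:2],v[3]])@R
    for it,g in enumerate((gate,gate,gate*.75,gate*.6,gate*.6)):
        l=L(v); d=l[:,:2]-[0,.016]; e=np.hypot(d[:,0],d[:,1])-rad(c,np.arctan2(d[:,1],d[:,0])); dz=l[:,2]-H
        rim=(abs(e)<g)&(abs(dz)<min(g,.005))&~((l[:,0]<-.06)&(abs(l[:,1])<.012)); hd=(l[:,0]>-.117-g)&(l[:,0]<-.079)&(abs(l[:,1])<.005+g*.7)&(abs(l[:,2]-H-.01)<g)
        def f(v):
            l=L(v); d=l[:,:2]-[0,.016]; e=np.hypot(d[:,0],d[:,1])-rad(c,np.arctan2(d[:,1],d[:,0]))
            h=l[hd]; ox=np.maximum(0,-.117-h[:,0])
            return np.concatenate([e[rim],(l[rim,2]-H),h[:,1]*.5,ox,(h[:,2]-H-.01),(v[4:]*0 if not flat else v[4:]*10)])*1000
        s=least_squares(f,v,loss='soft_l1',f_scale=1.5); v=s.x
    if verbose: print(tag,'n',rim.sum(),hd.sum(),'pose',v[:4].round(4),'roll,pitch deg',np.degrees(v[4:]).round(2),'rms',np.sqrt((s.fun**2).mean()).round(2))
    return v
E
python3 - <<'E'
from track import *
cp=np.savez
v=fit6('2',M['deep'],.044,.07); 
import shutil
for a in('top','side'): shutil.copy(f'pics/{a}0.npz',f'pics/{a[0]}0.npz')
fit6('0',M['deep'],0,.07); fit6('0',M['base'],.01,.045); fit6('0',M['shallow'],0,.05)
fit6('2',M['base'],.01,.045)
E
```

```text
2 n 280 77 pose [ 0.4941 -0.3078 -0.6745  0.0437] roll,pitch deg [ 1.34 -1.56] rms 2.04
0 n 287 74 pose [ 0.4874 -0.3094 -0.5971 -0.0008] roll,pitch deg [0.03 0.02] rms 2.05
0 n 262 67 pose [ 0.638  -0.0241 -0.0772  0.0094] roll,pitch deg [-0.43  0.12] rms 1.97
0 n 474 110 pose [ 0.5204  0.3041 -0.0531 -0.0008] roll,pitch deg [-0.02 -0.  ] rms 1.91
2 n 255 69 pose [ 0.6382 -0.0244 -0.076   0.0092] roll,pitch deg [-0.88 -0.21] rms 1.9
```

```bash
cat >> track.py <<'E'
def Tm(p,R): A=np.eye(4);A[:3,:3]=R;A[:3,3]=p;return A
def tray(v): return Tm(np.r_[v[:2],v[3]],Rn.from_euler('ZYX',[v[2],v[5],v[4]]).as_matrix())
def tcpT():
    s=telemetry.observe(); return Tm(s['position'],Rn.from_rotvec(s['tcp_rot']).as_matrix())
def setrel(v,name): np.save(name,np.linalg.inv(tcpT())@tray(v))
def goal(name,x,y,yaw,z,roll=0,pitch=0):
    T=tray([x,y,yaw,z,roll,pitch])@np.linalg.inv(np.load(name)); return T
def path(name,wps):
    q=telemetry.observe()['joint_pos']
    for w in wps:
        T=goal(name,*w); r=ik(T[:3,3],T[:3,:3],n=0,q0=q)
        if not r: print(w,'IK NONE'); continue
        q=r[0]; print(w,'tcp',T[:3,3].round(3),'q',q.round(2),lampclear(T[:3,3],T[:3,:3],q))
def todo(name,*w):
    T=goal(name,*w); d=delta(T[:3,3],T[:3,:3]); print(w,'shift cm',d[0].round(2),'rot',d[1].round(4))
    s=telemetry.observe(); cur=tcpT()@np.load(name); e=Rn.from_matrix(cur[:3,:3]).as_euler('ZYX'); print('  tray now',cur[:3,3].round(4),'yaw',e[0].round(4),'pitch,roll deg',np.degrees(e[1:]).round(2))
E
python3 - <<'E'
from track import *
v=fit6('2',M['deep'],.044,.07); setrel(v,'rd.npy')
b=[.6381,-.0242,-.0768]
path('rd.npy',[(.52,-.30,-.45,.085),(.60,-.29,-.2,.085),(.638,-.28,b[2],.085),(.638,-.15,b[2],.085),(*b,.085),(*b,.06),(*b,.035)])
todo('rd.npy',.60,-.29,-.2,.085)
W=world('top',np.load('pics/top0.npz')['d']).reshape(-1,3)
m=(W[:,2]>.09)&(W[:,2]<.13)&(W[:,0]>.55)&(W[:,0]<.8)&(W[:,1]<-.2)&(W[:,1]>-.45);print('tumbler',np.percentile(W[m],[3,50,97],axis=0).round(3))
E
```

```text
2 n 280 77 pose [ 0.4941 -0.3078 -0.6745  0.0437] roll,pitch deg [ 1.34 -1.56] rms 2.04
(0.52, -0.3, -0.45, 0.085) tcp [ 0.586 -0.328  0.136] q [-0.74  0.54  0.1  -0.88 -1.31  0.34] [206 208 326]
(0.6, -0.29, -0.2, 0.085) tcp [ 0.671 -0.301  0.136] q [-0.62  0.67  0.34 -0.83 -1.47  0.33] [188 195 310]
(0.638, -0.28, -0.0768, 0.085) tcp [ 0.709 -0.282  0.136] q [-0.56  0.74  0.47 -0.81 -1.55  0.33] [186 196 306]
(0.638, -0.15, -0.0768, 0.085) tcp [ 0.709 -0.152  0.136] q [-0.42  0.63  0.26 -0.85 -1.39  0.31] [ 80 110 182]
(0.6381, -0.0242, -0.0768, 0.085) tcp [ 0.71  -0.026  0.136] q [-0.26  0.55  0.12 -0.9  -1.24  0.26] [23  9 82]
(0.6381, -0.0242, -0.0768, 0.06) tcp [ 0.71  -0.026  0.111] q [-0.26  0.58  0.11 -0.91 -1.22  0.29] [23  9 80]
(0.6381, -0.0242, -0.0768, 0.035) tcp [ 0.71  -0.026  0.086] q [-0.27  0.61  0.1  -0.92 -1.2   0.33] [23  9 81]
(0.6, -0.29, -0.2, 0.085) shift cm [12.05  4.89  3.93] rot [-0.0098  0.035   0.4742]
  tray now [ 0.4941 -0.3078  0.0437] yaw -0.6745 pitch,roll deg [-1.56  1.34]
tumbler [[ 0.65  -0.392  0.091]
 [ 0.733 -0.234  0.101]
 [ 0.785 -0.201  0.113]]
```

```bash
cat >> track.py <<'E'
from scipy.spatial import cKDTree
def obst():
    W=np.vstack([world('top',np.load('pics/top0.npz')['d']).reshape(-1,3),world('side',np.load('pics/side0.npz')['d']).reshape(-1,3)]);W=W[~np.isnan(W[:,0])]
    W=W[(W[:,2]>.03)&(W[:,2]<.3)&(W[:,0]>.3)&(W[:,0]<.9)&(abs(W[:,1])<.6)]
    for k in('deep','shallow','base'): W=W[~((np.linalg.norm(W[:,:2]-M[k][:2],axis=1)<.125)&(W[:,2]<.1))]
    # extend obstacles down
    return np.vstack([W-[0,0,dz] for dz in(0,.02,.04,.06,.08)])
OB=None
def clear(name,wps,H,n=4):
    global OB
    OB=obst(); OBt=OB[OB[:,2]>0]; q=telemetry.observe()['joint_pos']; lamp=OB
    wp=[wps[0]]
    for a,b in zip(wps,wps[1:]): wp+= [tuple(np.array(a)+(np.array(b)-np.array(a))*k/n) for k in range(1,n+1)]
    sel=X[::40]
    base_=np.vstack([np.c_[sel,np.full(len(sel),z)] for z in np.linspace(.0,H,4)]+[[[-.117,0,H-.014],[-.117,0,H+.01],[-.095,0,H+.01],[-.095,0,H-.014]]])
    for w in wp:
        Tt=tray([*w[:3],w[3],0,0]); tp=base_@Tt[:3,:3].T+Tt[:3,3]; T=goal(name,*w); R=T[:3,:3];tcp=T[:3,3]
        r=ik(tcp,R,n=0,q0=q)
        if not r: print(np.round(w,3),'IK NONE');continue
        q=r[0]
        O=OB[(OB[:,2]>.0)]
        dt,i=cKDTree(O).query(tp); k=dt.argmin()
        l=(O-tcp)@R; dz=np.maximum(0,np.maximum(-.24-l[:,2],l[:,2]+.073)); db=np.linalg.norm(np.c_[np.maximum(0,abs(l[:,:2])-.0425),dz],axis=1); j=db.argmin()
        ch=chain(q); pts=np.concatenate([np.linspace(ch[m],ch[m+1],30) for m in(1,2)]+[np.linspace(ch[3],ch[4],40)[:24]]); dd,_=cKDTree(pts).query(O); h=dd.argmin()
        print(np.round(w,3),'tray %d'%(dt[k]*1e3),O[i[k]].round(2),'body %d'%(db[j]*1e3),O[j].round(2),'link %d'%(dd[h]*1e3),O[h].round(2),lampclear(tcp,R,q),'q',q.round(2))
E
python3 - <<'E'
from track import *
b=(.6381,-.0242,-.0768)
clear('rd.npy',[(.4941,-.3078,-.6745,.0437),(.50,-.27,-.45,.085),(.51,-.2,-.08,.085),(.58,-.09,-.0768,.085),(*b,.085)],.07,3)
E
```

```text
[ 0.494 -0.308 -0.674  0.044] tray 91 [ 0.64 -0.36  0.09] body 63 [ 0.43 -0.42  0.08] link 120 [ 0.43 -0.42  0.08] [225 246 337] q [-0.82  0.51 -0.05 -0.96 -1.13  0.36]
[ 0.496 -0.295 -0.6    0.057] tray 92 [ 0.64 -0.36  0.11] body 82 [ 0.43 -0.42  0.08] link 137 [ 0.43 -0.42  0.08] [209 225 325] q [-0.79  0.5  -0.03 -0.93 -1.18  0.36]
[ 0.498 -0.283 -0.525  0.071] tray 93 [ 0.65 -0.34  0.1 ] body 102 [ 0.43 -0.42  0.08] link 155 [ 0.43 -0.42  0.08] [193 204 313] q [-0.76  0.5  -0.01 -0.91 -1.23  0.36]
[ 0.5   -0.27  -0.45   0.085] tray 96 [ 0.65 -0.34  0.08] body 110 [ 0.64 -0.36  0.11] link 173 [ 0.43 -0.42  0.08] [178 183 301] q [-0.73  0.49  0.02 -0.89 -1.28  0.36]
[ 0.503 -0.247 -0.327  0.085] tray 95 [ 0.55 -0.11  0.17] body 94 [ 0.64 -0.36  0.11] link 186 [ 0.64 -0.36  0.11] [152 156 276] q [-0.68  0.51  0.04 -0.87 -1.33  0.39]
[ 0.507 -0.223 -0.203  0.085] tray 71 [ 0.55 -0.11  0.17] body 84 [ 0.65 -0.35  0.11] link 175 [ 0.65 -0.35  0.11] [125 131 250] q [-0.62  0.52  0.06 -0.85 -1.38  0.43]
[ 0.51  -0.2   -0.08   0.085] tray 47 [ 0.55 -0.11  0.17] body 86 [ 0.65 -0.34  0.11
[... 377 characters left out ...]
46] q [-0.44  0.52  0.07 -0.86 -1.35  0.39]
[ 0.58  -0.09  -0.077  0.085] tray 1 [ 0.55 -0.05  0.16] body 5 [ 0.59 -0.12  0.21] link 87 [ 0.59 -0.12  0.25] [  3  39 109] q [-0.38  0.52  0.07 -0.88 -1.31  0.35]
[ 0.599 -0.068 -0.077  0.085] tray 3 [ 0.54 -0.09  0.16] body 16 [ 0.59 -0.12  0.17] link 74 [ 0.59 -0.12  0.25] [14 50 92] q [-0.34  0.53  0.09 -0.89 -1.29  0.32]
[ 0.619 -0.046 -0.077  0.085] tray 1 [ 0.55 -0.04  0.15] body 26 [ 0.65 -0.04  0.21] link 72 [ 0.59 -0.12  0.25] [25 29 82] q [-0.3   0.54  0.1  -0.9  -1.26  0.29]
[ 0.638 -0.024 -0.077  0.085] tray 4 [ 0.55 -0.02  0.16] body 4 [ 0.66 -0.03  0.22] link 81 [ 0.59 -0.12  0.25] [23  9 82] q [-0.26  0.55  0.12 -0.9  -1.24  0.26]
```

```bash
sed -i 's/return np.vstack(\[W-\[0,0,dz\]/L=W[W[:,2]>.17]; W=np.vstack([W,]); return np.vstack([L]+[W[W[:,2]<=.17]-[0,0,dz]/' track.py; python3 - <<'E'
from track import *
b=(.6381,-.0242,-.0768)
clear('rd.npy',[(.51,-.2,-.08,.085),(.60,-.17,-.0768,.085),(.635,-.12,-.0768,.085),(*b,.085),(*b,.035)],.07,3)
todo('rd.npy',.50,-.27,-.45,.085)
E
```

```text
[ 0.51  -0.2   -0.08   0.085] tray 85 [ 0.54 -0.11  0.23] body 86 [ 0.65 -0.34  0.11] link 168 [ 0.65 -0.35  0.11] [ 99 109 223] q [-0.57  0.54  0.08 -0.82 -1.43  0.46]
[ 0.54  -0.19  -0.079  0.085] tray 77 [ 0.54 -0.11  0.22] body 75 [ 0.66 -0.34  0.11] link 154 [ 0.65 -0.35  0.11] [ 86 100 210] q [-0.53  0.56  0.12 -0.83 -1.42  0.43]
[ 0.57  -0.18  -0.078  0.085] tray 74 [ 0.54 -0.11  0.22] body 71 [ 0.68 -0.33  0.11] link 145 [ 0.65 -0.35  0.11] [ 74  96 198] q [-0.5   0.58  0.17 -0.84 -1.41  0.39]
[ 0.6   -0.17  -0.077  0.085] tray 61 [ 0.73 -0.19  0.08] body 73 [ 0.68 -0.33  0.11] link 139 [ 0.66 -0.34  0.11] [ 70 100 191] q [-0.47  0.6   0.21 -0.85 -1.41  0.36]
[ 0.612 -0.153 -0.077  0.085] tray 55 [ 0.73 -0.19  0.08] body 70 [ 0.74 -0.23  0.1 ] link 145 [ 0.66 -0.34  0.11] [ 62  95 177] q [-0.44  0.6   0.21 -0.85 -1.39  0.34]
[ 0.623 -0.137 -0.077  0.085] tray 53 [ 0.74 -0.18  0.08] body 59 [ 0.73 -0.22  0.1 ] link 146 [ 0.59 -0.12  0.25] [ 61  93 164] q [-0.41  0.6   0.21 -0.86 -1.37  0.32]
[ 0.635 -0.12  -0.077  0.085] tray 53 [ 0.74 -0.18  0.08] body 50 [ 0.73 -0.2   0.11] 
[... 540 characters left out ...]
 82] q [-0.26  0.55  0.12 -0.9  -1.24  0.26]
[ 0.638 -0.024 -0.077  0.068] tray 28 [ 0.74 -0.03  0.11] body 25 [ 0.74 -0.04  0.19] link 82 [ 0.59 -0.12  0.25] [23  9 80] q [-0.26  0.57  0.11 -0.91 -1.23  0.28]
[ 0.638 -0.024 -0.077  0.052] tray 28 [ 0.74 -0.03  0.07] body 24 [ 0.74 -0.04  0.19] link 85 [ 0.59 -0.12  0.25] [23  9 80] q [-0.27  0.58  0.11 -0.92 -1.21  0.31]
[ 0.638 -0.024 -0.077  0.035] tray 28 [ 0.74 -0.03  0.05] body 23 [ 0.74 -0.04  0.16] link 89 [ 0.59 -0.12  0.25] [23  9 81] q [-0.27  0.61  0.1  -0.92 -1.2   0.33]
(0.5, -0.27, -0.45, 0.085) shift cm [1.56 5.18 3.93] rot [-0.0053  0.0357  0.2242]
  tray now [ 0.4941 -0.3078  0.0437] yaw -0.6745 pitch,roll deg [-1.56  1.34]
```

Every waypoint is clear. I carry the tray to the first one gently.

Call:
carry_out:
  deltas:
    - [[0.2,0.7,0.6],[0,0.005,0.03],0]
    - [[0.25,0.9,0.7],[-0.001,0.006,0.04],0]
    - [[0.25,0.9,0.7],[-0.001,0.006,0.04],0]
    - [[0.25,0.9,0.7],[-0.001,0.006,0.04],0]
    - [[0.25,0.9,0.7],[-0.001,0.006,0.04],0]
    - [[0.3,0.9,0.6],[-0.001,0.006,0.04],0]

```text
t: 6.55
position: [0.5636, -0.2933, 0.1376]
tcp_rot: [-0.981, 2.137, 0.471]
ft_force: [-0.1, -0.2, -2.5]
finger_gap: 0.0084
```

```bash
python3 - <<'E'
from track import *
st();todo('rd.npy',.51,-.2,-.0768,.085)
E
```

```text
t 6.55 q [-0.726  0.492  0.022 -0.88  -1.299  0.355] pos [ 0.5636 -0.2933  0.1376] z [ 0.464  0.581 -0.669] F [-0.1 -0.2 -2.5] gap 0.0084
(0.51, -0.2, -0.0768, 0.085) shift cm [ 1.78  9.12 -0.12] rot [-0.0019 -0.0089  0.3498]
  tray now [ 0.4968 -0.2667  0.0869] yaw -0.4266 pitch,roll deg [ 0.52 -0.02]
```

Call:
carry_out:
  deltas:
    - [[0.2,1.1,0],[0,-0.001,0.04],0]
    - [[0.2,1.1,0],[0,-0.001,0.04],0]
    - [[0.2,1.1,0],[0,-0.001,0.045],0]
    - [[0.25,1.2,0],[0,-0.001,0.045],0]
    - [[0.25,1.2,0],[0,-0.001,0.045],0]
    - [[0.25,1.2,0],[0,-0.001,0.045],0]
    - [[0.25,1.2,0],[0,-0.001,0.045],0]
    - [[0.2,1,0],[0,-0.001,0.04],0]
    - [[2,0.7,0],[0,0,0],0]
    - [[2.5,0.9,0],[0,0,0],0]
    - [[2.5,0.9,0],[0,0,0],0]
    - [[2,0.8,0],[0,0,0],0]

```text
t: 7.55
position: [0.6748, -0.153, 0.1361]
tcp_rot: [-1.411, 1.936, 0.661]
ft_force: [-0.6, -0.3, -2.5]
finger_gap: 0.0089
```

```bash
python3 - <<'E'
from track import *
st();todo('rd.npy',.635,-.12,-.0768,.085)
E
```

```text
t 7.55 q [-0.438  0.611  0.224 -0.84  -1.429  0.361] pos [ 0.6748 -0.153   0.1361] z [ 0.205  0.718 -0.665] F [-0.6 -0.3 -2.5] gap 0.0089
(0.635, -0.12, -0.0768, 0.085) shift cm [3.16 3.09 0.02] rot [-0.0047 -0.0053 -0.0481]
  tray now [ 0.6031 -0.1542  0.0852] yaw -0.0287 pitch,roll deg [0.32 0.25]
```

Call:
carry_out:
  deltas:
    - [[0.7,0.6,0],[-0.001,-0.001,-0.012],0]
    - [[0.8,0.8,0],[-0.001,-0.001,-0.012],0]
    - [[0.8,0.8,0],[-0.001,-0.001,-0.012],0]
    - [[0.6,0.7,0],[-0.001,-0.001,-0.01],0]
    - [[0.2,0.2,0],[0,0,0],0]
    - [[0,0,0],[0,0,0],0]
    - [[0,0,0],[0,0,0],0]

```text
t: 8.13
position: [0.7093, -0.1133, 0.1339]
tcp_rot: [-1.371, 1.958, 0.639]
ft_force: [0.5, -0.0, -2.5]
finger_gap: 0.0085
```

```bash
python3 - <<'E'
from track import *
st();todo('rd.npy',.635,-.12,-.0768,.085)
cap('side','s3');cap('top','t3')
cur=tcpT()@np.load('rd.npy'); 
v=fit6('3',[cur[0,3],cur[1,3],-.077],cur[2,3],.07,gate=.012)
v=fit6('3',v[:3],v[3],.07,cams=(1,)); 
v=fit6('3',v[:3],v[3],.07,cams=(0,)); 
fit6('3',M['base'],.01,.045,cams=(1,))
a=cv2.imread('pics/s3.png')[70:230,220:420];b=cv2.imread('pics/t3.png')[90:250,280:480]
cv2.imwrite('pics/g3.png',cv2.resize(np.hstack([a,b]),(800,320),interpolation=cv2.INTER_CUBIC))
E
```

```text
t 8.13 q [-0.374  0.606  0.219 -0.866 -1.355  0.299] pos [ 0.7093 -0.1133  0.1339] z [ 0.234  0.708 -0.666] F [ 0.5 -0.  -2.5] gap 0.0085
(0.635, -0.12, -0.0768, 0.085) shift cm [-0.29 -0.87  0.24] rot [-0.002  -0.0033 -0.0093]
  tray now [ 0.6377 -0.1118  0.0829] yaw -0.0675 pitch,roll deg [0.2 0.1]
3 n 222 87 pose [ 0.6393 -0.1129 -0.0794  0.082 ] roll,pitch deg [-0.43 -0.16] rms 2.25
3 n 83 44 pose [ 0.6395 -0.1135 -0.0671  0.0822] roll,pitch deg [-1.75 -0.4 ] rms 1.99
3 n 121 35 pose [ 0.6386 -0.1123 -0.0737  0.082 ] roll,pitch deg [0.   0.32] rms 1.88
3 n 191 45 pose [ 0.6386 -0.0238 -0.0869  0.0086] roll,pitch deg [0.13 0.12] rms 2.07
```

```bash
python3 - <<'E'
from track import *
setrel([.6390,-.1126,-.074,.0820,0,0],'rd.npy')
todo('rd.npy',.6382,-.0242,-.077,.076)
E
```

```text
(0.6382, -0.0242, -0.077, 0.076) shift cm [-0.08  8.82 -0.6 ] rot [-0.    -0.    -0.003]
  tray now [ 0.639  -0.1126  0.082 ] yaw -0.074 pitch,roll deg [0. 0.]
```

Call:
carry_out:
  deltas:
    - [[0,0.8,0],[0,0,0],0]
    - [[0,1.2,0],[0,0,-0.001],0]
    - [[0,1.4,0],[0,0,-0.001],0]
    - [[0,1.4,0],[0,0,-0.001],0]
    - [[0,1.3,0],[0,0,0],0]
    - [[0,1,0],[0,0,0],0]
    - [[0,0.7,-0.2],[0,0,0],0]
    - [[0,0.4,-0.2],[0,0,0],0]
    - [[0,0,0],[0,0,0],0]
    - [[0,0,0],[0,0,0],0]

```text
t: 9.07
position: [0.7076, -0.0226, 0.1305]
tcp_rot: [-1.367, 1.96, 0.637]
ft_force: [0.2, -0.2, -2.7]
finger_gap: 0.0087
```

```bash
python3 - <<'E'
from track import *
st();todo('rd.npy',.6382,-.0242,-.077,.035)
cap('side','s4');cap('top','t4')
cur=tcpT()@np.load('rd.npy'); g=[cur[0,3],cur[1,3],-.077]
for cm in((0,1),(1,),(0,)): v=fit6('4',g,cur[2,3],.07,gate=.01,cams=cm)
a=cv2.imread('pics/s4.png')[90:220,230:400]
cv2.imwrite('pics/g4.png',cv2.resize(a,(680,520),interpolation=cv2.INTER_CUBIC))
E
```

```text
t 9.07 q [-0.259  0.551  0.116 -0.905 -1.24   0.266] pos [ 0.7076 -0.0226  0.1305] z [ 0.237  0.707 -0.666] F [ 0.2 -0.2 -2.7] gap 0.0087
(0.6382, -0.0242, -0.077, 0.035) shift cm [ 0.09 -0.31 -4.35] rot [-0.0001  0.0005  0.0002]
  tray now [ 0.6374 -0.0211  0.0785] yaw -0.0772 pitch,roll deg [-0.03  0.01]
4 n 229 93 pose [ 0.637  -0.0223 -0.0808  0.0786] roll,pitch deg [-0.83  0.11] rms 2.04
4 n 167 52 pose [ 0.6374 -0.0233 -0.086   0.0786] roll,pitch deg [-1.64 -0.45] rms 2.24
4 n 70 44 pose [ 0.6369 -0.0218 -0.0762  0.0784] roll,pitch deg [-0.2   0.59] rms 1.73
```

Call:
carry_out:
  deltas:
    - [[0.06,-0.12,-0.3],[0,0,0],0]
    - [[0.05,-0.1,-0.6],[0,0,0],0]
    - [[0,0,-0.6],[0,0,0],0]
    - [[0,0,-0.5],[0,0,0],0]
    - [[0,0,-0.4],[0,0,0],0]
    - [[0,0,-0.3],[0,0,0],0]
    - [[0,0,-0.3],[0,0,0],0]
    - [[0,0,0],[0,0,0],0]

```text
t: 9.83
position: [0.7087, -0.0289, 0.0951]
tcp_rot: [-1.363, 1.964, 0.637]
ft_force: [2.9, 0.4, -1.9]
finger_gap: 0.0072
```

```bash
python3 - <<'E'
from track import *
st();todo('rd.npy',.6382,-.0242,-.077,.035)
E
```

```text
t 9.83 q [-0.27   0.596  0.106 -0.918 -1.213  0.314] pos [ 0.7087 -0.0289  0.0951] z [ 0.239  0.706 -0.667] F [ 2.9  0.4 -1.9] gap 0.0072
(0.6382, -0.0242, -0.077, 0.035) shift cm [-0.01  0.32 -0.82] rot [ 0.0001 -0.0019  0.0044]
  tray now [ 0.6383 -0.0271  0.0433] yaw -0.0814 pitch,roll deg [ 0.11 -0.01]
```

Call:
carry_out:
  deltas:
    - [[0,0.2,0],[0,0,0],0]
    - [[0,0.1,0],[0,0,0],0]
    - [[0,0,0],[0,0,0],0]

```text
t: 10.08
position: [0.7096, -0.0263, 0.0959]
tcp_rot: [-1.363, 1.963, 0.634]
ft_force: [1.8, -0.6, -3.0]
finger_gap: 0.0062
```

```bash
python3 - <<'E'
from track import *
st();todo('rd.npy',.6382,-.0242,-.077,.035)
cap('side','s5');cap('top','t5')
cur=tcpT()@np.load('rd.npy'); g=[cur[0,3],cur[1,3],-.077]
for cm in((0,1),(1,),(0,)): v=fit6('5',g,cur[2,3],.07,gate=.01,cams=cm)
fit6('5',M['base'],.01,.045)
a=cv2.imread('pics/s5.png')[90:220,230:400]
cv2.imwrite('pics/g5.png',cv2.resize(a,(680,520),interpolation=cv2.INTER_CUBIC))
E
```

```text
t 10.08 q [-0.266  0.594  0.105 -0.919 -1.209  0.313] pos [ 0.7096 -0.0263  0.0959] z [ 0.24   0.705 -0.667] F [ 1.8 -0.6 -3. ] gap 0.0062
(0.6382, -0.0242, -0.077, 0.035) shift cm [-0.11  0.06 -0.89] rot [ 0.0008 -0.0002  0.0049]
  tray now [ 0.6393 -0.0245  0.0439] yaw -0.0819 pitch,roll deg [ 0.01 -0.04]
5 n 240 102 pose [ 0.6413 -0.0242  0.0866  0.0415] roll,pitch deg [ 5.49 -4.22] rms 2.28
5 n 210 58 pose [ 0.6409 -0.0236  0.0846  0.0404] roll,pitch deg [ 5.86 -3.74] rms 2.39
5 n 47 46 pose [ 0.6437 -0.0241  0.0793  0.0439] roll,pitch deg [ 6.38 -5.08] rms 1.98
5 n 98 71 pose [ 0.6384 -0.0255 -0.0517  0.0117] roll,pitch deg [-3.25 -1.27] rms 1.89
```

Call:
carry_out:
  deltas:
    - [[0,0,0.4],[0,0,0],0]
    - [[0,0,0.6],[0,0,0],0]
    - [[0,0,0.7],[0,0,0],0]
    - [[0,0,0.7],[0,0,0],0]
    - [[0,0,0.5],[0,0,0],0]
    - [[0,0,0.3],[0,0,0],0]
    - [[0,0,0],[0,0,0],0]

```text
t: 10.77
position: [0.7091, -0.0256, 0.1325]
tcp_rot: [-1.364, 1.962, 0.634]
ft_force: [0.4, -0.1, -1.8]
finger_gap: 0.0065
```

```bash
python3 - <<'E'
from track import *
st()
cap('side','s6');cap('top','t6')
cur=tcpT()@np.load('rd.npy'); g=[cur[0,3],cur[1,3],.08]
for cm in((0,1),(1,),(0,)): v=fit6('6',g,cur[2,3],.07,gate=.012,cams=cm)
fit6('6',M['base'],.01,.045);fit6('6',M['base'],.01,.045,flat=True)
fit6('4',M['base'],.01,.045,flat=True)
a=cv2.imread('pics/s6.png')[90:220,230:400]
cv2.imwrite('pics/g6.png',cv2.resize(a,(680,520),interpolation=cv2.INTER_CUBIC))
E
```

```text
t 10.77 q [-0.262  0.55   0.121 -0.903 -1.243  0.262] pos [ 0.7091 -0.0256  0.1325] z [ 0.24   0.706 -0.667] F [ 0.4 -0.1 -1.8] gap 0.0065
6 n 236 119 pose [ 0.6419 -0.0231  0.0805  0.0759] roll,pitch deg [ 5.44 -4.62] rms 2.44
6 n 193 67 pose [ 0.6417 -0.0223  0.0788  0.075 ] roll,pitch deg [ 5.95 -4.51] rms 2.49
6 n 48 50 pose [ 0.6434 -0.0231  0.0805  0.077 ] roll,pitch deg [ 5.98 -4.43] rms 2.14
6 n 131 72 pose [ 0.6394 -0.0246 -0.0618  0.0096] roll,pitch deg [-1.75 -0.38] rms 1.89
6 n 125 73 pose [ 0.6393 -0.0233 -0.0654  0.0089] roll,pitch deg [-0. -0.] rms 1.83
4 n 128 48 pose [ 0.6385 -0.0239 -0.0776  0.009 ] roll,pitch deg [-0.  0.] rms 1.9
```

```bash
python3 - <<'E'
from track import *
cur=tcpT()@np.load('rd.npy'); 
v=fit6('6',[.642,-.023,.08],.076,.07,gate=.01)
setrel(v,'rd.npy')
b=(.639,-.0238,-.066)
path('rd.npy',[(*b,.076),(*b,.035)])
todo('rd.npy',*b,.076)
E
```

```text
6 n 233 99 pose [ 0.6399 -0.0243  0.0987  0.0737] roll,pitch deg [ 3.82 -3.09] rms 2.27
(0.639, -0.0238, -0.066, 0.076) tcp [ 0.71  -0.033  0.131] q [-0.22  0.48  0.04 -0.85 -1.08  0.09] [18  8 67]
(0.639, -0.0238, -0.066, 0.035) tcp [ 0.71  -0.033  0.09 ] q [-0.23  0.53  0.02 -0.88 -1.04  0.15] [21  8 64]
(0.639, -0.0238, -0.066, 0.076) shift cm [ 0.12 -0.74 -0.11] rot [-0.0676  0.0528 -0.1664]
  tray now [ 0.6399 -0.0243  0.0737] yaw 0.0987 pitch,roll deg [-3.09  3.82]
```

Call:
carry_out:
  deltas:
    - [[0.05,-0.2,0.3],[-0.012,0.01,-0.03],0]
    - [[0.05,-0.2,0.2],[-0.02,0.016,-0.05],0]
    - [[0,-0.2,0],[-0.02,0.016,-0.05],0]
    - [[0,-0.1,0],[-0.012,0.01,-0.03],0]
    - [[0,0,0],[0,0,0],0]
    - [[0,0,0],[0,0,0],0]

```text
t: 11.37
position: [0.7084, -0.0329, 0.1332]
tcp_rot: [-1.214, 2.135, 0.543]
ft_force: [0.5, 0.1, -3.1]
finger_gap: 0.0067
```

```bash
python3 - <<'E'
from track import *
st(); todo('rd.npy',.639,-.0238,-.066,.076)
cap('side','s7');cap('top','t7')
cur=tcpT()@np.load('rd.npy')
for cm in((0,1),(1,),(0,)):
  for ya in(-.04,-.09): v=fit6('7',[cur[0,3],cur[1,3],ya],cur[2,3],.07,gate=.01,cams=cm)
fit6('7',M['base'],.01,.045,flat=True)
a=cv2.imread('pics/s7.png')[90:220,230:400]
cv2.imwrite('pics/g7.png',cv2.resize(a,(680,520),interpolation=cv2.INTER_CUBIC))
E
```

```text
t 11.37 q [-0.22   0.481  0.04  -0.851 -1.092  0.08 ] pos [ 0.7084 -0.0329  0.1332] z [ 0.309  0.615 -0.726] F [ 0.5  0.1 -3.1] gap 0.0067
(0.639, -0.0238, -0.066, 0.076) shift cm [ 0.16  0.   -0.26] rot [-0.0037 -0.006   0.0012]
  tray now [ 0.637  -0.0236  0.0791] yaw -0.0671 pitch,roll deg [0.36 0.19]
7 n 194 101 pose [ 0.6367 -0.0231 -0.0612  0.0789] roll,pitch deg [ 0.29 -0.13] rms 2.3
7 n 193 101 pose [ 0.6367 -0.0231 -0.0612  0.0789] roll,pitch deg [ 0.27 -0.14] rms 2.29
7 n 164 60 pose [ 0.637  -0.0232 -0.0654  0.0777] roll,pitch deg [ 0.12 -0.28] rms 2.38
7 n 163 60 pose [ 0.637  -0.0232 -0.0656  0.0775] roll,pitch deg [ 0.13 -0.17] rms 2.38
7 n 41 44 pose [ 0.641  -0.0255 -0.0757  0.0828] roll,pitch deg [ 0.07 -1.88] rms 2.15
7 n 41 44 pose [ 0.641  -0.0255 -0.0757  0.0828] roll,pitch deg [ 0.07 -1.88] rms 2.15
7 n 126 46 pose [ 0.639  -0.0231 -0.0635  0.0091] roll,pitch deg [ 0. -0.] rms 1.87
```

```bash
python3 - <<'E'
from track import *
setrel([.6370,-.0232,-.0635,.0785,0,0],'rd.npy'); todo('rd.npy',.639,-.0233,-.0635,.06)
E
```

```text
(0.639, -0.0233, -0.0635, 0.06) shift cm [ 0.2  -0.01 -1.85] rot [-0.  0. -0.]
  tray now [ 0.637  -0.0232  0.0785] yaw -0.0635 pitch,roll deg [0. 0.]
```

Call:
carry_out:
  deltas:
    - [[0.1,0,-0.3],[0,0,0],0]
    - [[0.1,0,-0.3],[0,0,0],0]
    - [[0,0,-0.3],[0,0,0],0]
    - [[0,0,-0.2],[0,0,0],0]
    - [[0,0,0],[0,0,0],0]

```text
t: 11.88
position: [0.7109, -0.034, 0.1187]
tcp_rot: [-1.214, 2.135, 0.547]
ft_force: [-0.6, 0.4, -2.0]
finger_gap: 0.0068
```

```bash
python3 - <<'E'
from track import *
st(); todo('rd.npy',.639,-.0233,-.0635,.057)
E
```

```text
t 11.88 q [-0.223  0.502  0.041 -0.859 -1.083  0.1  ] pos [ 0.7109 -0.034   0.1187] z [ 0.307  0.616 -0.725] F [-0.6  0.4 -2. ] gap 0.0068
(0.639, -0.0233, -0.0635, 0.057) shift cm [-0.03  0.07 -0.72] rot [-0.0014 -0.0019 -0.0009]
  tray now [ 0.6392 -0.024   0.0643] yaw -0.0626 pitch,roll deg [0.11 0.07]
```

Call:
carry_out:
  deltas:
    - [[-0.02,0.1,-0.2],[0,0,0],0]
    - [[0,0.03,-0.2],[0,0,0],0]
    - [[0,0,-0.2],[0,0,0],0]
    - [[0,0,0],[0,0,0],0]

```text
t: 12.22
position: [0.7105, -0.0327, 0.1111]
tcp_rot: [-1.214, 2.136, 0.548]
ft_force: [-1.0, 0.5, -2.4]
finger_gap: 0.0067
```

```bash
python3 - <<'E'
from track import *
st(); todo('rd.npy',.639,-.0233,-.0635,.052)
E
```

```text
t 12.22 q [-0.223  0.511  0.036 -0.864 -1.075  0.109] pos [ 0.7105 -0.0327  0.1111] z [ 0.306  0.616 -0.726] F [-1.   0.5 -2.4] gap 0.0067
(0.639, -0.0233, -0.0635, 0.052) shift cm [ 0.01 -0.05 -0.46] rot [-0.0018 -0.003  -0.0008]
  tray now [ 0.6387 -0.0227  0.0569] yaw -0.0627 pitch,roll deg [0.18 0.09]
```

```bash
python3 - <<'E'
from track import *
cap('side','s8');cap('top','t8')
cur=tcpT()@np.load('rd.npy')
for cm in((0,1),(1,)): v=fit6('8',[cur[0,3],cur[1,3],-.0635],cur[2,3],.07,gate=.01,cams=cm)
fit6('8',M['base'],.01,.045,flat=True)
E
```

```text
8 n 194 101 pose [ 0.6379 -0.0245 -0.0581  0.0574] roll,pitch deg [-0.7   0.29] rms 2.31
8 n 187 57 pose [ 0.6393 -0.0222 -0.0694  0.0564] roll,pitch deg [ 1.21 -0.68] rms 2.51
8 n 124 49 pose [ 0.6387 -0.0232 -0.0652  0.009 ] roll,pitch deg [-0.  0.] rms 1.9
```

Aligned to about 1 mm. I lower it a little at a time.

Call:
carry_out:
  deltas:
    - [[0.01,-0.03,-0.2],[0,0,0],0]
    - [[0,0,-0.2],[0,0,0],0]
    - [[0,0,-0.2],[0,0,0],0]
    - [[0,0,0],[0,0,0],0]

```text
t: 12.65
position: [0.7111, -0.0332, 0.1059]
tcp_rot: [-1.214, 2.135, 0.546]
ft_force: [-0.6, -0.6, -1.7]
finger_gap: 0.0066
```

```bash
python3 - <<'E'
from track import *
st(); todo('rd.npy',.6388,-.0233,-.0645,.045)
E
```

```text
t 12.65 q [-0.224  0.517  0.034 -0.868 -1.069  0.119] pos [ 0.7111 -0.0332  0.1059] z [ 0.307  0.616 -0.725] F [-0.6 -0.6 -1.7] gap 0.0066
(0.6388, -0.0233, -0.0645, 0.045) shift cm [-0.07 -0.02 -0.64] rot [-0.0012 -0.0012 -0.002 ]
  tray now [ 0.6394 -0.0232  0.0515] yaw -0.0625 pitch,roll deg [0.07 0.07]
```

Below rim level (55 mm) with no contact force, so I keep lowering.

Call:
carry_out:
  deltas:
    - [[-0.06,0,-0.2],[0,0,0],0]
    - [[0,0,-0.2],[0,0,0],0]
    - [[0,0,-0.2],[0,0,0],0]
    - [[0,0,0],[0,0,0],0]

```text
t: 12.98
position: [0.7104, -0.0332, 0.0992]
tcp_rot: [-1.214, 2.135, 0.546]
ft_force: [0.4, -0.3, -2.2]
finger_gap: 0.0064
```

```bash
python3 - <<'E'
from track import *
st(); todo('rd.npy',.6388,-.0233,-.0645,.035)
E
```

```text
t 12.98 q [-0.226  0.525  0.03  -0.873 -1.062  0.13 ] pos [ 0.7104 -0.0332  0.0992] z [ 0.307  0.616 -0.725] F [ 0.4 -0.3 -2.2] gap 0.0064
(0.6388, -0.0233, -0.0645, 0.035) shift cm [-0.   -0.02 -0.97] rot [-0.0012 -0.0012 -0.0019]
  tray now [ 0.6387 -0.0232  0.0448] yaw -0.0626 pitch,roll deg [0.07 0.07]
```

Call:
carry_out:
  deltas:
    - [[0,0,-0.2],[0,0,0],0]
    - [[0,0,-0.25],[0,0,0],0]
    - [[0,0,-0.2],[0,0,0],0]
    - [[0,0,0],[0,0,0],0]

```text
t: 13.32
position: [0.711, -0.0339, 0.0923]
tcp_rot: [-1.214, 2.135, 0.544]
ft_force: [-1.3, 0.2, 0.0]
finger_gap: 0.0064
```

```bash
python3 - <<'E'
from track import *
st(); todo('rd.npy',.6388,-.0233,-.0645,.035)
cap('side','s9');cap('top','t9')
cur=tcpT()@np.load('rd.npy')
v=fit6('9',[cur[0,3],cur[1,3],-.0635],cur[2,3],.07,gate=.01)
a=cv2.imread('pics/s9.png')[90:220,230:400]
cv2.imwrite('pics/g9.png',cv2.resize(a,(680,520),interpolation=cv2.INTER_CUBIC))
E
```

```text
t 13.32 q [-0.227  0.533  0.027 -0.877 -1.055  0.142] pos [ 0.711  -0.0339  0.0923] z [ 0.308  0.615 -0.726] F [-1.3  0.2  0. ] gap 0.0064
(0.6388, -0.0233, -0.0645, 0.035) shift cm [-0.06  0.05 -0.28] rot [-0.0001  0.0001 -0.0014]
  tray now [ 0.6394 -0.0239  0.0378] yaw -0.0631 pitch,roll deg [-0.01  0.01]
9 n 229 102 pose [ 0.6396 -0.025  -0.0304  0.0376] roll,pitch deg [ 0.33 -0.72] rms 2.32
```

Call:
carry_out:
  deltas:
    - [[-0.03,0.03,-0.15],[0,0,0],0]
    - [[0,0,-0.15],[0,0,0],0]
    - [[0,0,0],[0,0,0],0]
    - [[0,0,0],[0,0,0],0]

```text
t: 13.75
position: [0.7107, -0.0338, 0.0905]
tcp_rot: [-1.216, 2.133, 0.543]
ft_force: [-0.0, -0.5, 1.4]
finger_gap: 0.0067
```

```bash
python3 - <<'E'
from track import *
st(); todo('rd.npy',.6388,-.0233,-.0645,.035)
E
```

```text
t 13.75 q [-0.228  0.535  0.026 -0.879 -1.053  0.147] pos [ 0.7107 -0.0338  0.0905] z [ 0.309  0.615 -0.725] F [-0.  -0.5  1.4] gap 0.0067
(0.6388, -0.0233, -0.0645, 0.035) shift cm [-0.03  0.05 -0.1 ] rot [ 0.      0.0012 -0.0023]
  tray now [ 0.6392 -0.0239  0.0359] yaw -0.0622 pitch,roll deg [-0.07  0.  ]
```

Call:
carry_out:
  deltas:
    - [[0,0,0],[0,0,0],0.1]
    - [[0,0,0],[0,0,0],0.15]
    - [[0,0,0],[0,0,0],0.2]
    - [[0,0,0],[0,0,0],0.2]
    - [[0,0,0],[0,0,0],0.2]

```text
t: 14.17
position: [0.7109, -0.0326, 0.0913]
tcp_rot: [-1.215, 2.132, 0.545]
ft_force: [0.0, 0.6, 0.2]
finger_gap: 0.017
```

```bash
python3 - <<'E'
from track import *
st(); cap('side','s10');cap('top','t10')
v=fit6('10',[.639,-.024,-.064],.036,.07,gate=.01); v=fit6('10',[.639,-.024,-.064],.036,.07,gate=.01,cams=(1,))
fit6('10',M['base'],.01,.045,flat=True)
a=cv2.imread('pics/s10.png')[90:220,230:400]
cv2.imwrite('pics/g10.png',cv2.resize(a,(680,520),interpolation=cv2.INTER_CUBIC))
E
```

```text
t 14.17 q [-0.227  0.534  0.026 -0.881 -1.054  0.146] pos [ 0.7109 -0.0326  0.0913] z [ 0.309  0.617 -0.724] F [0.  0.6 0.2] gap 0.017
10 n 224 92 pose [ 0.6436 -0.023  -0.0585  0.0365] roll,pitch deg [ 2.91 -5.34] rms 2.26
10 n 186 51 pose [ 0.6436 -0.0223 -0.0616  0.0358] roll,pitch deg [ 3.47 -5.1 ] rms 2.29
10 n 84 46 pose [ 0.638  -0.0231 -0.0924  0.0098] roll,pitch deg [ 0. -0.] rms 1.92
```

Call:
carry_out:
  deltas:
    - [[0,0,0.3],[0,0,0],0.2]
    - [[0,0,0.5],[0,0,0],0.2]
    - [[0,0,0.8],[0,0,0],0.2]
    - [[0,0,0.8],[0,0,0],0.2]
    - [[0,0,0.8],[0,0,0],0.2]
    - [[0,0,0.5],[0,0,0],0.2]
    - [[0,0,0],[0,0,0],0.2]

```text
t: 14.85
position: [0.7106, -0.0328, 0.1326]
tcp_rot: [-1.215, 2.132, 0.545]
ft_force: [0.1, 0.4, -0.6]
finger_gap: 0.0172
```

```bash
python3 - <<'E'
from track import *
st(); cap('side','s11');cap('top','t11')
for p in(-.058,-.09):
  v=fit6('11',[.641,-.024,p],.036,.07,gate=.01); v=fit6('11',[.641,-.024,p],.036,.07,gate=.01,cams=(1,))
fit6('11',M['base'],.01,.045,flat=True)
a=cv2.imread('pics/s11.png')[90:220,230:400]
cv2.imwrite('pics/g11.png',cv2.resize(a,(680,520),interpolation=cv2.INTER_CUBIC))
E
```

```text
t 14.85 q [-0.221  0.485  0.045 -0.852 -1.094  0.082] pos [ 0.7106 -0.0328  0.1326] z [ 0.309  0.616 -0.724] F [ 0.1  0.4 -0.6] gap 0.0172
11 n 239 95 pose [ 0.6434 -0.0191 -0.0247  0.0333] roll,pitch deg [ 4.27 -3.81] rms 2.26
11 n 224 49 pose [ 0.6428 -0.0172 -0.0282  0.0328] roll,pitch deg [ 6.01 -3.07] rms 2.35
11 n 243 96 pose [ 0.6434 -0.0195 -0.0242  0.0332] roll,pitch deg [ 3.94 -3.75] rms 2.29
11 n 225 49 pose [ 0.6428 -0.0173 -0.0282  0.0329] roll,pitch deg [ 5.94 -3.12] rms 2.36
11 n 84 58 pose [ 0.6378 -0.0238 -0.1028  0.0096] roll,pitch deg [ 0. -0.] rms 2.05
```

```bash
python3 - <<'E'
from track import *
for tag in('0','6','8','11'):
  for i,n in((0,'top'),(1,'side')):
    Wc=cloud(tag)[i]; m=(Wc[:,0]>.51)&(Wc[:,0]<.57)&(abs(Wc[:,1]+.02)<.035)&(Wc[:,2]>.058)&(Wc[:,2]<.072); w=Wc[m]
    if len(w)>5:
        # top edge line fit
        p=np.polyfit(w[:,0],w[:,1],1); print(tag,n,'base handle',m.sum(),np.median(w,axis=0).round(4),'xmin',w[:,0].min().round(4),'y at x=.535',np.polyval(p,.535).round(4),'slope',p[0].round(3))
  Wc=np.vstack(cloud(tag)); m=(Wc[:,0]>.50)&(Wc[:,0]<.57)&(abs(Wc[:,1]+.02)<.04)&(Wc[:,2]>.09)&(Wc[:,2]<.16); w=Wc[m]
  if m.sum()>5: print('   deep handle',m.sum(),np.percentile(w,[5,50,95],axis=0).round(4).tolist())
a=cv2.imread('pics/t11.png')[100:200,280:400]
cv2.imwrite('pics/g12.png',cv2.resize(a,(720,600),interpolation=cv2.INTER_CUBIC))
E
```

```text
0 top base handle 36 [ 0.5412 -0.0176  0.065 ] xmin 0.5221 y at x=.535 -0.0159 slope -0.106
0 side base handle 45 [ 0.5393 -0.015   0.0644] xmin 0.5233 y at x=.535 -0.0153 slope -0.081
6 top base handle 39 [ 0.5411 -0.0178  0.0637] xmin 0.5223 y at x=.535 -0.0176 slope -0.038
6 side base handle 46 [ 0.5416 -0.0159  0.0639] xmin 0.5219 y at x=.535 -0.0159 slope -0.054
   deep handle 271 [[0.5221, -0.0449, 0.1107], [0.5481, -0.0357, 0.1406], [0.5691, -0.0166, 0.1516]]
8 top base handle 7 [ 0.5251 -0.018   0.0633] xmin 0.5245 y at x=.535 -0.0229 slope -0.667
8 side base handle 46 [ 0.5406 -0.0162  0.0642] xmin 0.5227 y at x=.535 -0.0161 slope -0.079
   deep handle 233 [[0.5236, -0.0242, 0.1019], [0.5474, -0.0148, 0.131], [0.569, -0.0076, 0.1415]]
11 top base handle 18 [ 0.5426 -0.0129  0.0639] xmin 0.5245 y at x=.535 -0.0131 slope -0.011
11 side base handle 48 [ 0.5412 -0.0138  0.0642] xmin 0.5214 y at x=.535 -0.0145 slope -0.025
   deep handle 191 [[0.5234, -0.029, 0.0919], [0.5472, -0.0196, 0.1025], [0.5685, -0.0138, 0.1096]]
```

```bash
python3 - <<'E'
from track import *
v=np.array([.6431,-.0183,-.026,.0331,np.radians(4.8),np.radians(-3.5)])
T=tray(v); 
cT=tcpT(); gz=cT[:3,2]; gp=cT[:3,3]-.019*gz
head=np.arctan2(gz[1],gz[0]); psi=head-np.pi/2-v[2]; l=wallpt(psi); w=(T@np.r_[l,.064,1])[:3]; rim=(T@np.r_[l,.07,1])[:3]
print('psi',np.degrees(psi),'wall',w.round(4),'rim z',rim.round(4),'now grasp pt',gp.round(4),'shift cm',((w-gp)*100).round(2))
print('jaw',cT[:3,1].round(3))
# far rim observed: points near l
W=np.vstack(cloud('11')); m=np.linalg.norm(W[:,:2]-w[:2],axis=1)<.03; q=W[m&(W[:,2]>.09)&(W[:,2]<.125)]; print(len(q),np.percentile(q[:,2],[50,90,98]) if len(q) else '')
E
```

```text
psi -25.04791327683544 wall [ 0.7066 -0.0388  0.0998] rim z [ 0.7063 -0.0393  0.1057] now grasp pt [ 0.7044 -0.0443  0.1452] shift cm [ 0.23  0.55 -4.54]
jaw [-0.869  0.492  0.05 ]
70 [0.10126482 0.11760021 0.12326098]
```

Call:
carry_out:
  deltas:
    - [[0.08,0.15,-0.6],[0,0,0],0.2]
    - [[0.05,0.1,-0.8],[0,0,0],0.2]
    - [[0,0.05,-0.8],[0,0,0],0.2]
    - [[0,0,-0.7],[0,0,0],0.2]
    - [[0,0,-0.6],[0,0,0],0.2]
    - [[0,0,-0.3],[0,0,0],0.2]
    - [[0,0,0],[0,0,0],0.2]

```text
t: 15.53
position: [0.7107, -0.0283, 0.0878]
tcp_rot: [-1.214, 2.134, 0.55]
ft_force: [-0.5, 0.1, -0.2]
finger_gap: 0.0169
```

```bash
python3 - <<'E'
from track import *
st(); cT=tcpT(); print('grasp pt',(cT[:3,3]-.019*cT[:3,2]).round(4))
E
```

```text
t 15.53 q [-0.222  0.538  0.023 -0.884 -1.049  0.145] pos [ 0.7107 -0.0283  0.0878] z [ 0.306  0.618 -0.724] F [-0.5  0.1 -0.2] gap 0.0169
grasp pt [ 0.7049 -0.0401  0.1015]
```

Call:
carry_out:
  deltas:
    - [[0,0,0],[0,0,0],0]
    - [[0,0,0],[0,0,0],0]
    - [[0,0,0],[0,0,0],0]
    - [[0,0,0],[0,0,0],0]
    - [[0,0,0],[0,0,0],0]

```text
t: 15.95
position: [0.7123, -0.0296, 0.09]
tcp_rot: [-1.214, 2.132, 0.547]
ft_force: [0.6, -0.9, -2.3]
finger_gap: 0.0066
```

```bash
cat >> track.py <<'E'
def hnd(tag,zl,zh,x0=.50,x1=.575):
    "per-camera handle top-edge fit"
    for i,n in((0,'top'),(1,'side')):
        Wc=cloud(tag)[i]; m=(Wc[:,0]>x0)&(Wc[:,0]<x1)&(abs(Wc[:,1]+.02)<.04)&(Wc[:,2]>zl)&(Wc[:,2]<zh); w=Wc[m]
        if len(w)>5: p=np.polyfit(w[:,0],w[:,1],1); print(tag,n,'handle n',m.sum(),'y@.54 %.4f'%np.polyval(p,.54),'ymed %.4f'%np.median(w[:,1]),'x %.4f..%.4f'%(w[:,0].min(),w[:,0].max()),'zmed/max %.4f %.4f'%(np.median(w[:,2]),w[:,2].max()))
E
python3 - <<'E'
from track import *
st(); cap('side','s12');cap('top','t12')
v=fit6('12',[.643,-.019,-.03],.034,.07,gate=.01);v=fit6('12',[.643,-.019,-.03],.034,.07,gate=.01,cams=(1,))
hnd('12',.058,.072);hnd('12',.104,.125); hnd('11',.104,.125); hnd('0',.058,.072)
E
```

```text
t 15.95 q [-0.222  0.537  0.027 -0.882 -1.051  0.144] pos [ 0.7123 -0.0296  0.09  ] z [ 0.308  0.617 -0.724] F [ 0.6 -0.9 -2.3] gap 0.0066
12 n 257 99 pose [ 0.644  -0.0174  0.0275  0.0312] roll,pitch deg [ 4.87 -2.71] rms 2.47
12 n 224 56 pose [ 0.6437 -0.0176  0.0206  0.0306] roll,pitch deg [ 4.94 -2.47] rms 2.5
12 top handle n 33 y@.54 -0.0145 ymed -0.0146 x 0.5250..0.5738 zmed/max 0.0636 0.0717
12 side handle n 60 y@.54 -0.0145 ymed -0.0138 x 0.5214..0.5747 zmed/max 0.0643 0.0717
12 top handle n 38 y@.54 -0.0273 ymed -0.0271 x 0.5230..0.5693 zmed/max 0.1074 0.1148
12 side handle n 51 y@.54 -0.0273 ymed -0.0263 x 0.5229..0.5742 zmed/max 0.1069 0.1122
11 top handle n 40 y@.54 -0.0230 ymed -0.0226 x 0.5225..0.5696 zmed/max 0.1065 0.1146
11 side handle n 47 y@.54 -0.0219 ymed -0.0209 x 0.5212..0.5744 zmed/max 0.1077 0.1118
0 top handle n 37 y@.54 -0.0166 ymed -0.0176 x 0.5221..0.5708 zmed/max 0.0650 0.0703
0 side handle n 45 y@.54 -0.0157 ymed -0.0150 x 0.5233..0.5607 zmed/max 0.0644 0.0666
```

```bash
python3 - <<'E'
from track import *
hnd('8',.058,.072);hnd('8',.13,.147);hnd('7',.058,.072);hnd('7',.15,.168);hnd('0',.058,.072); hnd('9',.058,.072);hnd('9',.11,.127); hnd('10',.058,.072);hnd('10',.104,.127)
# residual patterns: deep in tag 8, per sector mean radial err for side cam
for tag,pose,z0,H,cm in(('8',[.6386,-.0233,-.064],.0568,.07,(0,)),('8',[.6386,-.0233,-.064],.0568,.07,(1,)),('8',[.6387,-.0232,-.0652],.009,.045,(0,)),('8',[.6387,-.0232,-.0652],.009,.045,(1,))):
    C=cloud(tag); W=C[cm[0]]; W=W[np.linalg.norm(W[:,:2]-pose[:2],axis=1)<.14]; T=tray([*pose,z0,0,0]); l=(W-T[:3,3])@T[:3,:3]
    d=l[:,:2]-[0,.016]; th_=np.arctan2(d[:,1],d[:,0]); e=np.hypot(d[:,0],d[:,1])-rad(c,th_); ok=(abs(e)<.008)&(abs(l[:,2]-H)<.004)
    print(tag,H,cm,[(k*45,ok[(np.round(th_/np.pi*4)%8==k%8)].sum(),round(np.median(e[ok&(np.round(th_/np.pi*4)%8==k%8)])*1e3,1) if (ok&(np.round(th_/np.pi*4)%8==k%8)).sum() else None) for k in range(8)])
E
```

```text
8 top handle n 9 y@.54 -0.0188 ymed -0.0180 x 0.5245..0.5744 zmed/max 0.0622 0.0658
8 side handle n 48 y@.54 -0.0162 ymed -0.0159 x 0.5227..0.5746 zmed/max 0.0642 0.0668
8 top handle n 53 y@.54 -0.0178 ymed -0.0182 x 0.5219..0.5653 zmed/max 0.1387 0.1433
8 side handle n 78 y@.54 -0.0164 ymed -0.0159 x 0.5220..0.5747 zmed/max 0.1358 0.1430
7 top handle n 8 y@.54 -0.0133 ymed -0.0164 x 0.5245..0.5707 zmed/max 0.0630 0.0673
7 side handle n 45 y@.54 -0.0161 ymed -0.0148 x 0.5231..0.5607 zmed/max 0.0636 0.0703
7 top handle n 53 y@.54 -0.0180 ymed -0.0177 x 0.5196..0.5619 zmed/max 0.1591 0.1659
7 side handle n 94 y@.54 -0.0153 ymed -0.0149 x 0.5194..0.5746 zmed/max 0.1561 0.1644
0 top handle n 37 y@.54 -0.0166 ymed -0.0176 x 0.5221..0.5708 zmed/max 0.0650 0.0703
0 side handle n 45 y@.54 -0.0157 ymed -0.0150 x 0.5233..0.5607 zmed/max 0.0644 0.0666
9 top handle n 14 y@.54 -0.0138 ymed -0.0144 x 0.5247..0.5728 zmed/max 0.0626 0.0685
9 side handle n 54 y@.54 -0.0162 ymed -0.0156 x 0.5231..0.5748 zmed/max 0.0646 0.0705
9 top handle n 55 y@.54 -0.0222 ymed -0.0222 x 0.5211..0.5686 zmed/max 0.116
[... 880 characters left out ...]
(0.4)), (180, np.int64(40), np.float64(0.2)), (225, np.int64(27), np.float64(1.8)), (270, np.int64(18), np.float64(1.4)), (315, np.int64(0), None)]
8 0.045 (0,) [(0, np.int64(3), np.float64(1.0)), (45, np.int64(0), None), (90, np.int64(0), None), (135, np.int64(0), None), (180, np.int64(8), np.float64(1.4)), (225, np.int64(4), np.float64(0.1)), (270, np.int64(0), None), (315, np.int64(1), np.float64(0.9))]
8 0.045 (1,) [(0, np.int64(9), np.float64(0.1)), (45, np.int64(17), np.float64(0.2)), (90, np.int64(15), np.float64(-0.2)), (135, np.int64(24), np.float64(0.1)), (180, np.int64(41), np.float64(0.1)), (225, np.int64(11), np.float64(-0.6)), (270, np.int64(0), None), (315, np.int64(0), None)]
```

Call:
carry_out:
  deltas:
    - [[0,0,0.4],[0,0,0],0]
    - [[-0.1,-0.1,0.6],[0,0,-0.02],0]
    - [[-0.1,-0.1,0.7],[-0.02,0.01,-0.03],0]
    - [[-0.1,-0.1,0.7],[-0.02,0.015,-0.03],0]
    - [[0,-0.1,0.5],[-0.02,0.015,-0.03],0]
    - [[0,0,0.3],[-0.01,0.01,0],0]
    - [[0,0,0],[0,0,0],0]

```text
t: 16.63
position: [0.7062, -0.0342, 0.1217]
tcp_rot: [-1.109, 2.275, 0.46]
ft_force: [0.4, 0.7, -2.1]
finger_gap: 0.0064
```

```bash
python3 - <<'E'
from track import *
st(); cap('side','s13');cap('top','t13')
for ya in(-.05,-.1):
  v=fit6('13',[.639,-.022,ya],.068,.07,gate=.012);
v=fit6('13',v[:3],v[3],.07,gate=.01,cams=(1,))
fit6('13',[.638,-.0238,-.09],.0095,.045,flat=True);fit6('13',[.638,-.0238,-.09],.0095,.045,flat=True,cams=(1,))
hnd('13',.058,.072);hnd('13',.132,.16)
a=cv2.imread('pics/s13.png')[90:220,230:400]
cv2.imwrite('pics/g13.png',cv2.resize(a,(680,520),interpolation=cv2.INTER_CUBIC))
E
```

```text
t 16.63 q [-0.155  0.441 -0.028 -0.771 -0.956 -0.095] pos [ 0.7062 -0.0342  0.1217] z [ 0.335  0.524 -0.783] F [ 0.4  0.7 -2.1] gap 0.0064
13 n 204 112 pose [ 0.6377 -0.0157 -0.1014  0.0677] roll,pitch deg [ 2.29 -0.75] rms 2.5
13 n 207 113 pose [ 0.6377 -0.016  -0.0999  0.0677] roll,pitch deg [ 1.95 -0.82] rms 2.53
13 n 177 58 pose [ 0.637  -0.0168 -0.097   0.0662] roll,pitch deg [ 0.88 -0.14] rms 2.48
13 n 120 57 pose [ 0.6381 -0.0224 -0.0782  0.0089] roll,pitch deg [-0.  0.] rms 1.88
13 n 109 45 pose [ 0.6385 -0.0224 -0.0849  0.0089] roll,pitch deg [-0.  0.] rms 1.91
13 top handle n 16 y@.54 -0.0164 ymed -0.0179 x 0.5243..0.5738 zmed/max 0.0645 0.0711
13 side handle n 51 y@.54 -0.0137 ymed -0.0135 x 0.5215..0.5687 zmed/max 0.0644 0.0678
13 top handle n 70 y@.54 -0.0082 ymed -0.0090 x 0.5185..0.5643 zmed/max 0.1457 0.1534
13 side handle n 133 y@.54 -0.0061 ymed -0.0059 x 0.5190..0.5740 zmed/max 0.1409 0.1517
```

```bash
cat >> track.py <<'E'
def cloud(tag):
    out=[]
    for n,off in(('top',np.zeros(3)),('side',np.r_[M['o'],-.0014])):
        z=np.load(f'pics/{n[0]}{tag}.npz'); W=world(n,z['d']).reshape(-1,3)-off; p=z['p'].reshape(-1,3).astype(int)
        br=p.max(1); d=z['d']; 
        ok=~np.isnan(W[:,0])&(br>55)&((p.max(1)-p.min(1))<40)
        out.append(W[ok])
    return out
E
python3 - <<'E'
from track import *
for cm in((0,),(1,),(0,1)):
    fit6('0',M['base'],.0095,.045,flat=True,cams=cm)
for cm in((0,),(1,),(0,1)): fit6('13',[.638,-.0238,-.09],.0095,.045,flat=True,cams=cm)
for cm in((0,),(1,),(0,1)): fit6('13',[.6377,-.016,-.1],.0677,.07,cams=cm)
T=tcpT(); q=telemetry.observe()['joint_pos']; print(lampclear(T[:3,3],T[:3,:3],q))
z=np.load('pics/s13.npz')['p'];print(z[90+290,230+0] if 0 else z[90+75:90+77,230+50:230+70:4].max(-1), z[90+40:90+42,230+48:230+56:3].max(-1))
E
```

```text
0 n 56 30 pose [ 0.6378 -0.0241 -0.0791  0.0098] roll,pitch deg [-0.  0.] rms 1.77
0 n 196 39 pose [ 0.6382 -0.0239 -0.0849  0.0091] roll,pitch deg [-0.  0.] rms 2.05
0 n 246 67 pose [ 0.638  -0.0239 -0.0822  0.0092] roll,pitch deg [-0.  0.] rms 1.95
13 n 11 13 pose [ 0.6376 -0.0227 -0.0605  0.0093] roll,pitch deg [-0. -0.] rms 1.54
13 n 110 44 pose [ 0.6386 -0.0224 -0.0854  0.0089] roll,pitch deg [-0.  0.] rms 1.92
13 n 120 56 pose [ 0.6381 -0.0224 -0.079   0.0089] roll,pitch deg [-0.  0.] rms 1.88
13 n 30 43 pose [ 0.6416 -0.0298 -0.093   0.0735] roll,pitch deg [-7.77 -3.06] rms 1.92
13 n 165 46 pose [ 0.6358 -0.015  -0.0939  0.0655] roll,pitch deg [2.17 0.92] rms 2.23
13 n 179 88 pose [ 0.6361 -0.0154 -0.0894  0.0659] roll,pitch deg [1.83 0.67] rms 2.12
[ 2 12 54]
[[149 122 122 113 102]
 [143 123 124 116 105]] [[55 40 53]
 [49 44 45]]
```

```bash
python3 - <<'E'
from track import *
setrel([.637,-.016,-.095,.067,np.radians(1.5),0],'rd.npy')
clear('rd.npy',[(.637,-.016,-.095,.068),(.64,-.06,-.095,.075),(.635,-.12,-.095,.08),(.60,-.17,-.05,.08),(.545,-.235,.05,.06),(.545,-.235,.05,.0)],.07,2)
todo('rd.npy',.635,-.12,-.095,.08);todo('rd.npy',.545,-.235,.05,.03)
E
```

```text
[ 0.637 -0.016 -0.095  0.068] tray 30 [ 0.74 -0.03  0.11] body 4 [ 0.59 -0.12  0.25] link 57 [ 0.6  -0.1   0.24] [ 1 12 56] q [-0.13  0.43 -0.04 -0.74 -0.93 -0.12]
[ 0.639 -0.038 -0.095  0.072] tray 28 [ 0.74 -0.04  0.07] body 18 [ 0.59 -0.12  0.25] link 65 [ 0.59 -0.12  0.25] [14 24 66] q [-0.17  0.44 -0.01 -0.74 -0.97 -0.1 ]
[ 0.64  -0.06  -0.095  0.075] tray 33 [ 0.74 -0.04  0.12] body 32 [ 0.59 -0.12  0.25] link 76 [ 0.59 -0.12  0.25] [28 41 82] q [-0.2   0.45  0.01 -0.73 -1.   -0.09]
[ 0.638 -0.09  -0.095  0.078] tray 52 [ 0.74 -0.04  0.1 ] body 48 [ 0.59 -0.12  0.25] link 93 [ 0.59 -0.12  0.25] [ 44  66 104] q [-0.25  0.46  0.03 -0.73 -1.03 -0.06]
[ 0.635 -0.12  -0.095  0.08 ] tray 53 [ 0.74 -0.18  0.08] body 64 [ 0.59 -0.12  0.25] link 115 [ 0.59 -0.12  0.25] [ 60  85 129] q [-0.29  0.48  0.06 -0.72 -1.07 -0.04]
[ 0.617 -0.145 -0.073  0.08 ] tray 54 [ 0.74 -0.18  0.08] body 65 [ 0.59 -0.12  0.25] link 131 [ 0.59 -0.12  0.25] [ 60  86 148] q [-0.34  0.48  0.07 -0.72 -1.11  0.01]
[ 0.6  -0.17 -0.05  0.08] tray 60 [ 0.73 -0.2   0.08] body 72 [ 0.59 -0.12  0.25] link 150 [ 0.59 -0
[... 360 characters left out ...]
0] q [-0.49  0.53  0.08 -0.69 -1.25  0.24]
[ 0.545 -0.235  0.05   0.03 ] tray 96 [ 0.65 -0.34  0.1 ] body 36 [ 0.65 -0.34  0.11] link 120 [ 0.65 -0.35  0.11] [126 164 229] q [-0.49  0.56  0.07 -0.7  -1.22  0.28]
[ 0.545 -0.235  0.05   0.   ] tray 96 [ 0.65 -0.34  0.02] body 34 [ 0.65 -0.34  0.1 ] link 98 [ 0.65 -0.35  0.11] [141 181 229] q [-0.5   0.59  0.05 -0.71 -1.18  0.31]
(0.635, -0.12, -0.095, 0.08) shift cm [ -0.19 -10.26   1.33] rot [-0.0261  0.0025 -0.    ]
  tray now [ 0.637 -0.016  0.067] yaw -0.095 pitch,roll deg [0.  1.5]
(0.545, -0.235, 0.05, 0.03) shift cm [ -9.01 -20.74  -3.67] rot [-0.0262  0.0006  0.145 ]
  tray now [ 0.637 -0.016  0.067] yaw -0.095 pitch,roll deg [0.  1.5]
```

```bash
sed -i 's/g=np.linspace(-1,1,11); a,b,l=np.meshgrid(.0425\*g/g=np.linspace(-1,1,11); a,b,l=np.meshgrid(HX*g/; s/^board=/HX=.0425\nboard=/' plan.py; python3 - <<'E'
from track import *
import plan
for t in(15,17,18,19,20):
 for lx in(-.108,-.113):
  q=None; print('t',t,lx)
  for nm,w,lz,wz in[('pick',(.545,-.235,.05),.070,0),('mid',(.52,-.2,-.08),.07,.08),('under',(.58,-.05,-.08),.07,.075),('hov',(.638,-.023,-.08),.07,.06),('plc',(.638,-.023,-.08),.07,.035),('shov',(.638,-.023,-.08),.053,.108),('splc',(.638,-.023,-.08),.053,.085)]:
    tcp,R=grip_pose(w,wz,lx,lz,t); r=ik(tcp,R,n=0 if q is not None else 20,q0=q)
    if not r: r=ik(tcp,R,n=20)
    if not r: print('   ',nm,'NONE'); continue
    q=r[0]; o=[]
    for hx in(.038,.0425): plan.HX=hx; o.append(plan.lampclear(tcp,R,q).tolist())
    print('   ',nm,q.round(2),o)
E
```

```text
t 15 -0.108
    pick [-0.15  0.18 -0.72 -0.13 -0.42 -1.26] [[133, 182, 196], [129, 182, 196]]
    mid [ 0.02 -0.05 -0.8   0.05 -0.57 -1.71] [[108, 144, 199], [104, 144, 199]]
    under [ 0.42 -0.02 -0.86  0.25 -0.51 -2.28] [[53, 84, 133], [48, 84, 133]]
    hov [ 0.42  0.11 -0.78  0.27 -0.47 -2.3 ] [[4, 45, 74], [0, 45, 74]]
    plc [ 0.41  0.14 -0.82  0.33 -0.39 -2.35] [[10, 68, 65], [6, 68, 65]]
    shov [ 0.42  0.06 -0.72  0.23 -0.57 -2.26] [[0, 26, 94], [0, 26, 94]]
    splc [ 0.42  0.1  -0.76  0.26 -0.5  -2.29] [[2, 39, 79], [0, 39, 79]]
t 15 -0.113
    pick [-0.15  0.18 -0.72 -0.13 -0.42 -1.25] [[136, 185, 200], [133, 185, 200]]
    mid [ 0.02 -0.06 -0.8   0.05 -0.57 -1.71] [[113, 148, 204], [109, 148, 204]]
    under [ 0.42 -0.03 -0.87  0.26 -0.51 -2.28] [[58, 88, 137], [53, 88, 137]]
    hov [ 0.42  0.1  -0.79  0.28 -0.47 -2.31] [[8, 48, 79], [4, 48, 79]]
    plc [ 0.41  0.14 -0.84  0.33 -0.39 -2.36] [[15, 70, 70], [10, 70, 70]]
    shov [ 0.43  0.06 -0.73  0.24 -0.57 -2.26] [[1, 31, 98], [0, 31, 98]]
    splc [ 0.42  0.09 -0.77  0.27 -0.5  -2.3 ] [[7, 42, 83], [2, 42, 83]]
t
[... 3595 characters left out ...]
.56 -0.3  -2.56] [[11, 49, 85], [7, 49, 85]]
    plc NONE
    shov [ 0.43  0.02 -0.85  0.42 -0.42 -2.44] [[1, 31, 101], [0, 31, 101]]
    splc [ 0.41  0.06 -0.91  0.51 -0.33 -2.52] [[8, 43, 89], [4, 43, 89]]
t 20 -0.113
    pick [-0.18  0.16 -0.74 -0.24 -0.34 -1.13] [[144, 188, 211], [141, 188, 211]]
    mid [ 0.03 -0.1  -0.88  0.09 -0.44 -1.76] [[118, 151, 214], [114, 151, 214]]
    under [ 0.42 -0.07 -1.01  0.48 -0.36 -2.5 ] [[63, 93, 149], [58, 93, 149]]
    hov [ 0.4   0.06 -0.95  0.57 -0.3  -2.58] [[15, 52, 90], [11, 52, 90]]
    plc NONE
    shov [ 0.43  0.01 -0.87  0.43 -0.42 -2.45] [[6, 35, 105], [2, 35, 105]]
    splc [ 0.41  0.05 -0.92  0.52 -0.33 -2.54] [[13, 46, 93], [8, 46, 93]]
```

Call:
carry_out:
  deltas:
    - [[0,-0.8,0.1],[-0.003,0,0],0]
    - [[0,-1.5,0.2],[-0.003,0,0],0]
    - [[0,-2,0.2],[-0.003,0,0],0]
    - [[0,-2,0.2],[-0.003,0,0],0]
    - [[0,-2,0.1],[-0.003,0,0],0]
    - [[-0.5,-1.5,0],[-0.003,0,0.01],0]
    - [[-1.5,-1.5,0],[-0.003,0,0.02],0]
    - [[-1.7,-1.7,0],[-0.003,0,0.025],0]
    - [[-1.7,-1.7,-0.3],[0,0,0.025],0]
    - [[-1.7,-1.7,-0.8],[0,0,0.025],0]
    - [[-1.3,-1.5,-1],[0,0,0.02],0]
    - [[-0.5,-1,-1],[0,0,0.01],0]
    - [[0,0,-0.5],[0,0,0],0]
    - [[0,0,0],[0,0,0],0]

```text
t: 17.9
position: [0.6063, -0.2518, 0.0851]
tcp_rot: [-1.275, 2.224, 0.491]
ft_force: [-0.1, 0.4, -2.9]
finger_gap: 0.0068
```

```bash
python3 - <<'E'
from track import *
st(); todo('rd.npy',.545,-.235,.05,.0)
E
```

```text
t 17.9 q [-0.513  0.555  0.062 -0.697 -1.223  0.278] pos [ 0.6063 -0.2518  0.0851] z [ 0.261  0.546 -0.796] F [-0.1  0.4 -2.9] gap 0.0068
(0.545, -0.235, 0.05, 0.0) shift cm [ 0.95  1.01 -3.13] rot [-0.003  -0.0039  0.014 ]
  tray now [ 0.5354 -0.2439  0.0316] yaw 0.036 pitch,roll deg [0.21 0.18]
```

Call:
carry_out:
  deltas:
    - [[0,0,-0.7],[0,0,0],0]
    - [[0,0,-0.8],[0,0,0],0]
    - [[0,0,-0.5],[0,0,0],0]
    - [[0,0,-0.3],[0,0,0],0]
    - [[0,0,-0.2],[0,0,0],0]
    - [[0,0,-0.1],[0,0,0],0]
    - [[0,0,0],[0,0,0],0]

```text
t: 18.48
position: [0.6075, -0.251, 0.0566]
tcp_rot: [-1.275, 2.224, 0.491]
ft_force: [-0.3, -0.2, -1.5]
finger_gap: 0.0064
```

```bash
python3 - <<'E'
from track import *
st(); todo('rd.npy',.545,-.235,.05,.0)
E
```

```text
t 18.48 q [-0.514  0.589  0.05  -0.709 -1.188  0.312] pos [ 0.6075 -0.251   0.0566] z [ 0.261  0.546 -0.796] F [-0.3 -0.2 -1.5] gap 0.0064
(0.545, -0.235, 0.05, 0.0) shift cm [ 0.83  0.92 -0.27] rot [-0.0037 -0.0034  0.0138]
  tray now [ 0.5366 -0.2431  0.003 ] yaw 0.0362 pitch,roll deg [0.18 0.22]
```

Nearly down. I lower it the last few mm, release and withdraw.

Call:
carry_out:
  deltas:
    - [[0,0,-0.15],[0,0,0],0]
    - [[0,0,-0.1],[0,0,0],0]
    - [[0,0,0],[0,0,0],0.1]
    - [[0,0,0],[0,0,0],0.25]
    - [[0,0,0],[0,0,0],0.25]
    - [[0,0,0],[0,0,0],0.25]
    - [[0,0,0.8],[0,0,0],0.25]
    - [[0,0,1.5],[0,0,0],0.25]
    - [[0,0,2],[0,0,0],0.25]
    - [[-0.5,-0.5,2.5],[0,0,0],0.3]
    - [[-1,-1,2.5],[0,0,0],0.4]
    - [[-1.5,-0.5,2],[0.03,0.03,-0.05],0.4]
    - [[-2,0,1.5],[0.04,0.04,-0.05],0.4]

```text
t: 19.57
position: [0.5581, -0.2688, 0.1934]
tcp_rot: [-1.125, 2.292, 0.579]
ft_force: [0.8, -0.7, -0.4]
finger_gap: 0.034
```

```bash
python3 - <<'E'
from track import *
st(); cap('side','s14');cap('top','t14')
for cm in((0,1),(1,)): v=fit6('14',[.537,-.243,.036],.0,.07,gate=.012,cams=cm)
for cm in((0,),(1,),(0,1)): fit6('14',[.638,-.0238,-.085],.0095,.045,flat=True,cams=cm)
np.save('vd.npy',v)
tcp,R=grip_pose(v[:3],.0,-.111,.070,17); print('pick',tcp.round(4),*[a.round(3) for a in delta(tcp,R)]); 
tcp2=tcp+[-.0,0,.10]; print(ik(tcp,R,n=10),ik(tcp2,R,n=10))
cv2.imwrite('pics/g14.png',np.hstack([cv2.imread('pics/s14.png')[80:280,220:420],cv2.imread('pics/t14.png')[80:280,280:480]]).repeat(2,0).repeat(2,1))
E
```

```text
t 19.57 q [-0.585  0.43   0.105 -0.683 -1.419  0.095] pos [ 0.5581 -0.2688  0.1934] z [ 0.26   0.576 -0.775] F [ 0.8 -0.7 -0.4] gap 0.034
14 n 338 83 pose [ 0.5475 -0.2291 -0.1692 -0.0013] roll,pitch deg [0.07 0.17] rms 2.16
14 n 182 49 pose [ 0.5484 -0.2297 -0.1709 -0.0016] roll,pitch deg [-0.27 -0.44] rms 2.37
14 n 54 32 pose [ 0.6379 -0.0226 -0.079   0.0088] roll,pitch deg [-0. -0.] rms 1.76
14 n 187 39 pose [ 0.6385 -0.022  -0.0823  0.0092] roll,pitch deg [ 0. -0.] rms 2.02
14 n 243 71 pose [ 0.6382 -0.0222 -0.0816  0.009 ] roll,pitch deg [ 0. -0.] rms 1.98
pick [ 0.4445 -0.2118  0.0518] [-11.245   5.838 -14.317] [-0.29   0.304 -1.09 ]
[array([-0.0176309 ,  0.13542394, -0.92964723,  0.20895654, -0.21687569,
       -1.92166543])] [array([-0.00759924, -0.03712168, -0.75286629,  0.0890551 , -0.56386185,
       -1.80240704])]
```

Call:
carry_out:
  deltas:
    - [[-1,0.5,0],[-0.026,0.028,-0.1],0.4]
    - [[-1,0.5,-0.4],[-0.026,0.028,-0.1],0.4]
    - [[-1,0.5,-0.4],[-0.026,0.028,-0.1],0.4]
    - [[-1,0.5,-0.4],[-0.026,0.028,-0.1],0.4]
    - [[-1,0.5,-0.4],[-0.026,0.028,-0.1],0.4]
    - [[-1,0.5,-0.4],[-0.026,0.028,-0.1],0.4]
    - [[-1,0.5,-0.4],[-0.026,0.028,-0.1],0.4]
    - [[-1,0.5,-0.4],[-0.026,0.028,-0.1],0.4]
    - [[-1,0.5,-0.4],[-0.026,0.028,-0.1],0.4]
    - [[-1,0.5,-0.4],[-0.026,0.028,-0.1],0.4]

```text
t: 20.5
position: [0.4647, -0.2295, 0.1681]
tcp_rot: [0.05, 2.795, 0.046]
ft_force: [-0.7, 0.6, 0.2]
finger_gap: 0.0339
```

```bash
python3 - <<'E'
from track import *
st(); v=[.5478,-.2293,-.1697]
tcp,R=grip_pose(v,.0,-.111,.070,17); print('pick',tcp.round(4),*[a.round(3) for a in delta(tcp,R)])
E
```

```text
t 20.5 q [-0.138 -0.003 -0.603 -0.123 -0.634 -1.381] pos [ 0.4647 -0.2295  0.1681] z [ 0.339  0.026 -0.94 ] F [-0.7  0.6  0.2] gap 0.0339
pick [ 0.4439 -0.2115  0.0518] [ -2.079   1.803 -11.625] [-0.033  0.052 -0.14 ]
```

Call:
carry_out:
  deltas:
    - [[-0.9,0.8,-0.5],[-0.012,0.02,-0.06],0.4]
    - [[-0.8,0.7,-1],[-0.01,0.015,-0.045],0.4]
    - [[-0.4,0.3,-1.5],[-0.01,0.015,-0.035],0.4]
    - [[0,0,-1.5],[0,0,0],0.4]
    - [[0,0,-1],[0,0,0],0.4]
    - [[0,0,-0.5],[0,0,0],0.4]
    - [[0,0,0],[0,0,0],0.4]

```text
t: 21.08
position: [0.4453, -0.2057, 0.1134]
tcp_rot: [0.239, 2.819, -0.039]
ft_force: [-0.2, -0.3, -0.4]
finger_gap: 0.0341
```

```bash
python3 - <<'E'
from track import *
st(); v=[.5478,-.2293,-.1697]
tcp,R=grip_pose(v,.0,-.111,.070,17); print('pick',tcp.round(4),*[a.round(3) for a in delta(tcp,R)])
E
```

```text
t 21.08 q [ 0.012  0.008 -0.846  0.141 -0.412 -1.872] pos [ 0.4453 -0.2057  0.1134] z [ 0.304 -0.053 -0.951] F [-0.2 -0.3 -0.4] gap 0.0341
pick [ 0.4439 -0.2115  0.0518] [-0.139 -0.575 -6.161] [ 0.004  0.016 -0.   ]
```

Call:
carry_out:
  deltas:
    - [[-0.1,-0.35,-0.4],[0,0.006,0],0.4]
    - [[0,-0.15,-1],[0,0.004,0],0.4]
    - [[0,0,-1.2],[0,0,0],0.4]
    - [[0,0,-1.2],[0,0,0],0.4]
    - [[0,0,-0.8],[0,0,0],0.4]
    - [[0,0,-0.4],[0,0,0],0.4]
    - [[0,0,0],[0,0,0],0.4]

```text
t: 21.67
position: [0.4498, -0.2133, 0.0671]
tcp_rot: [0.239, 2.819, -0.041]
ft_force: [-0.7, -0.7, 0.7]
finger_gap: 0.0341
```

```bash
python3 - <<'E'
from track import *
st(); v=[.5478,-.2293,-.1697]
tcp,R=grip_pose(v,.0,-.111,.070,17); print('pick',tcp.round(4),*[a.round(3) for a in delta(tcp,R)])
E
```

```text
t 21.67 q [-0.016  0.106 -0.914  0.204 -0.246 -1.914] pos [ 0.4498 -0.2133  0.0671] z [ 0.303 -0.054 -0.951] F [-0.7 -0.7  0.7] gap 0.0341
pick [ 0.4439 -0.2115  0.0518] [-0.593  0.176 -1.524] [ 0.005  0.016 -0.   ]
```

Call:
carry_out:
  deltas:
    - [[-0.4,0.12,-0.3],[0.003,0.012,0],0.4]
    - [[-0.2,0.06,-0.4],[0.003,0.01,0],0.4]
    - [[-0.15,0,-0.4],[0,0.005,0],0.4]
    - [[-0.1,0,-0.3],[0,0,0],0.4]
    - [[0,0,0],[0,0,0],0.4]

```text
t: 22.08
position: [0.4425, -0.212, 0.0542]
tcp_rot: [0.242, 2.846, -0.035]
ft_force: [0.5, 1.3, 0.2]
finger_gap: 0.0345
```

```bash
python3 - <<'E'
from track import *
st(); v=[.5478,-.2293,-.1697]
tcp,R=grip_pose(v,.0,-.111,.070,17); print('pick',tcp.round(4),*[a.round(3) for a in delta(tcp,R)])
E
```

```text
t 22.08 q [-0.015  0.13  -0.911  0.178 -0.25  -1.892] pos [ 0.4425 -0.212   0.0542] z [ 0.278 -0.048 -0.959] F [0.5 1.3 0.2] gap 0.0345
pick [ 0.4439 -0.2115  0.0518] [ 0.133  0.048 -0.234] [-0.001 -0.01   0.   ]
```

Call:
carry_out:
  deltas:
    - [[0.1,0.03,-0.1],[0,-0.005,0],0]
    - [[0,0,0],[0,0,0],0]
    - [[0,0,0],[0,0,0],0]
    - [[0,0,0],[0,0,0],0]
    - [[0,0,0],[0,0,0],0]
    - [[0,0,0],[0,0,0],0]
    - [[0,0,0.4],[0,0,0],0]
    - [[0,0,0.8],[0,0,0],0]
    - [[0,0,0.8],[0,0,0],0]
    - [[0,0,0.5],[0,0,0],0]
    - [[0,0,0],[0,0,0],0]

```text
t: 23.0
position: [0.4403, -0.2113, 0.0779]
tcp_rot: [0.243, 2.847, -0.035]
ft_force: [0.4, -0.2, -2.0]
finger_gap: 0.0091
```

```bash
python3 - <<'E'
from track import *
st(); cap('side','s15');cap('top','t15')
for cm in((0,1),(1,),(0,)): v=fit6('15',[.547,-.229,-.17],.027,.07,gate=.012,cams=cm)
cv2.imwrite('pics/g15.png',np.hstack([cv2.imread('pics/s15.png')[80:280,220:420],cv2.imread('pics/t15.png')[80:280,280:480]]).repeat(2,0).repeat(2,1))
E
```

```text
t 23.0 q [-0.01   0.081 -0.87   0.134 -0.342 -1.851] pos [ 0.4403 -0.2113  0.0779] z [ 0.277 -0.048 -0.96 ] F [ 0.4 -0.2 -2. ] gap 0.0091
15 n 353 47 pose [ 0.5434 -0.2265 -0.1781  0.0223] roll,pitch deg [0.47 0.47] rms 2.38
15 n 193 23 pose [ 0.5437 -0.2269 -0.185   0.0216] roll,pitch deg [0.26 0.2 ] rms 2.64
15 n 163 25 pose [ 0.5435 -0.226  -0.1755  0.0229] roll,pitch deg [0.89 0.57] rms 1.99
```

```bash
python3 - <<'E'
from track import *
import plan
setrel([.5435,-.2265,-.1745,.0225,np.radians(.2),np.radians(.3)],'rd.npy')
plan.HX=.0425
clear('rd.npy',[(.5435,-.2265,-.1745,.0225),(.52,-.20,-.12,.08),(.53,-.12,-.08,.078),(.58,-.05,-.0816,.073),(.6382,-.0222,-.0816,.065),(.6382,-.0222,-.0816,.035)],.07,2)
todo('rd.npy',.52,-.2,-.12,.08)
E
```

```text
[ 0.544 -0.226 -0.174  0.022] tray 96 [ 0.66 -0.34  0.04] body 107 [ 0.54 -0.11  0.23] link 170 [ 0.54 -0.11  0.23] [105 151 177] q [-0.01  0.08 -0.89  0.16 -0.32 -1.87]
[ 0.532 -0.213 -0.147  0.051] tray 114 [ 0.66 -0.34  0.05] body 106 [ 0.54 -0.11  0.23] link 176 [ 0.54 -0.11  0.25] [104 145 188] q [ 0.02  0.   -0.86  0.12 -0.42 -1.83]
[ 0.52 -0.2  -0.12  0.08] tray 88 [ 0.54 -0.11  0.23] body 107 [ 0.54 -0.11  0.23] link 186 [ 0.54 -0.11  0.25] [106 145 204] q [ 0.05 -0.08 -0.84  0.1  -0.52 -1.81]
[ 0.525 -0.16  -0.1    0.079] tray 75 [ 0.54 -0.11  0.22] body 95 [ 0.54 -0.11  0.23] link 170 [ 0.54 -0.11  0.24] [ 96 131 190] q [ 0.16 -0.1  -0.89  0.15 -0.51 -1.95]
[ 0.53  -0.12  -0.08   0.078] tray 77 [ 0.54 -0.09  0.22] body 92 [ 0.54 -0.1   0.23] link 160 [ 0.54 -0.1   0.24] [ 95 128 182] q [ 0.27 -0.12 -0.92  0.21 -0.5  -2.09]
[ 0.555 -0.085 -0.081  0.076] tray 77 [ 0.55 -0.04  0.22] body 71 [ 0.54 -0.1   0.23] link 136 [ 0.54 -0.09  0.24] [ 73 107 161] q [ 0.35 -0.08 -0.92  0.27 -0.48 -2.22]
[ 0.58  -0.05  -0.082  0.073] tray 81 [ 0.55 -0.    0.22] body 51 [ 0.54 -0.07  0.23] 
[... 201 characters left out ...]
  63 110] q [ 0.42  0.02 -0.86  0.32 -0.45 -2.34]
[ 0.638 -0.022 -0.082  0.065] tray 28 [ 0.74 -0.03  0.13] body 0 [ 0.54 -0.06  0.23] link 60 [ 0.55 -0.01  0.26] [ 2 42 83] q [ 0.42  0.08 -0.81  0.33 -0.45 -2.35]
[ 0.638 -0.022 -0.082  0.05 ] tray 28 [ 0.74 -0.03  0.07] body 5 [ 0.54 -0.06  0.23] link 58 [ 0.55 -0.02  0.24] [ 6 54 76] q [ 0.41  0.1  -0.84  0.37 -0.39 -2.39]
[ 0.638 -0.022 -0.082  0.035] tray 28 [ 0.74 -0.03  0.05] body 9 [ 0.54 -0.06  0.23] link 57 [ 0.55 -0.01  0.23] [10 67 72] q [ 0.4   0.13 -0.88  0.42 -0.34 -2.43]
(0.52, -0.2, -0.12, 0.08) shift cm [-2.44  2.11  5.7 ] rot [-0.0042 -0.0047  0.0545]
  tray now [ 0.5435 -0.2265  0.0225] yaw -0.1745 pitch,roll deg [0.3 0.2]
```

```bash
python3 - <<'E'
from track import *
T=tcpT()
# use many captures? only current pose tag 15
for n in('top','side'):
    z=np.load(f'pics/{n[0]}15.npz'); W=world(n,z['d']).reshape(-1,3); W=W[~np.isnan(W[:,0])]; l=(W-T[:3,3])@T[:3,:3]
    for a in np.arange(-.30,-.02,.03):
        m=(l[:,2]>a)&(l[:,2]<a+.03)&(np.hypot(l[:,0],l[:,1])<.09)
        if m.sum()>8: print(n,round(a,2),m.sum(),'x',np.percentile(l[m,0],[2,98]).round(3),'y',np.percentile(l[m,1],[2,98]).round(3))
print(T[:3,:3].round(2))
E
```

```text
top -0.3 91 x [-0.047 -0.012] y [-0.011  0.047]
top -0.27 110 x [-0.047 -0.004] y [-0.02   0.048]
top -0.24 94 x [-0.047  0.001] y [-0.016  0.047]
top -0.21 73 x [-0.047  0.008] y [-0.021  0.047]
top -0.18 12 x [-0.038 -0.011] y [0.006 0.038]
top -0.15 42 x [-0.038  0.005] y [-0.002  0.039]
top -0.12 76 x [-0.014  0.009] y [-0.058  0.064]
top -0.09 33 x [-0.018  0.01 ] y [0.017 0.064]
top -0.06 20 x [-0.014 -0.002] y [0.018 0.041]
top -0.03 81 x [-0.063 -0.007] y [-0.027  0.034]
side -0.18 30 x [0.003 0.038] y [0.002 0.038]
side -0.15 156 x [-0.023  0.037] y [-0.002  0.039]
side -0.12 149 x [-0.018  0.02 ] y [-0.008  0.064]
side -0.09 95 x [-0.011  0.017] y [-0.042  0.062]
side -0.06 45 x [-0.007  0.013] y [-0.037  0.039]
side -0.03 109 x [-0.052  0.012] y [-0.025  0.03 ]
[[-0.95  0.17  0.28]
 [ 0.16  0.99 -0.05]
 [-0.28 -0.   -0.96]]
```

```bash
cat >> track.py <<'E'
def lamp2(tcp,R):
    C,S=np.cos(board[2]),np.sin(board[2])
    tob=lambda p:np.c_[C*(p[:,0]-board[0])+S*(p[:,1]-board[1]),-S*(p[:,0]-board[0])+C*(p[:,1]-board[1]),p[:,2]]
    boxes=[((-.091,-.1,.222),(-.036,.1,.248)),((-.091,-.009,.246),(.116,.009,.258)),((.1,-.008,0),(.116,.008,.258))]
    dist=lambda p:min(np.linalg.norm(np.maximum(0,np.maximum(np.array(a)-p,p-np.array(b))),axis=1).min() for a,b in boxes)
    g=np.linspace(-1,1,9); o=[]
    for hx,hy,z0,z1 in((.022,.064,-.13,-.02),(.0385,.0385,-.2,-.13),(.048,.048,-.42,-.2)):
        a,b,l=np.meshgrid(hx*g,hy*g,np.linspace(z0,z1,30)); o.append(dist(tob(tcp+np.c_[a.ravel(),b.ravel(),l.ravel()]@R.T)))
    return (np.array(o)*1000).round().astype(int)
E
python3 - <<'E'
from track import *
for w in[(.58,-.05,-.0816,.073),(.609,-.036,-.0816,.069),(.6382,-.0222,-.0816,.065),(.6382,-.0222,-.0816,.05),(.6382,-.0222,-.0816,.035)]:
    T=goal('rd.npy',*w); print(w,lamp2(T[:3,3],T[:3,:3]))
# lamp head position check from cloud
W=world('side',np.load('pics/s14.npz')['d']).reshape(-1,3)-np.r_[M['o'],-.0014]; Wt=world('top',np.load('pics/t14.npz')['d']).reshape(-1,3)
for n,w in(('side',W),('top',Wt)):
    w=w[(w[:,2]>.215)&(w[:,2]<.255)&(abs(w[:,1]+.02)<.13)&(w[:,0]>.5)&(w[:,0]<.62)]; C,S=np.cos(board[2]),np.sin(board[2])
    lx=C*(w[:,0]-board[0])+S*(w[:,1]-board[1]); ly=-S*(w[:,0]-board[0])+C*(w[:,1]-board[1]); print(n,'head local x',np.percentile(lx,[.5,99.5]).round(4),'y',np.percentile(ly,[.5,99.5]).round(4),'z',np.percentile(w[:,2],[.5,99.5]).round(4))
    for k in(-.08,0,.06):
        m=abs(ly-k)<.015; print('   y',k,'xmin',np.percentile(lx[m],1).round(4))
E
```

```text
(0.58, -0.05, -0.0816, 0.073) [ 72  72 111]
(0.609, -0.036, -0.0816, 0.069) [47 44 89]
(0.6382, -0.0222, -0.0816, 0.065) [21 16 72]
(0.6382, -0.0222, -0.0816, 0.05) [26 15 58]
(0.6382, -0.0222, -0.0816, 0.035) [30 15 45]
side head local x [-0.092  -0.0303] y [-0.0968  0.1008] z [0.2257 0.2545]
   y -0.08 xmin -0.0919
   y 0 xmin -0.0918
   y 0.06 xmin -0.0914
top head local x [-0.0914 -0.0362] y [-0.0978  0.0997] z [0.2292 0.2541]
   y -0.08 xmin -0.0914
   y 0 xmin -0.0911
   y 0.06 xmin -0.0908
```

Call:
carry_out:
  deltas:
    - [[-0.3,0.3,0.6],[0,0,0.008],0]
    - [[-0.4,0.3,0.9],[0,0,0.01],0]
    - [[-0.5,0.4,1.1],[-0.001,-0.001,0.01],0]
    - [[-0.5,0.5,1.1],[-0.001,-0.001,0.01],0]
    - [[-0.4,0.6,1.1],[-0.001,-0.001,0.01],0]
    - [[-0.2,1,0.6],[0,0,0.01],0]
    - [[0,1.4,0],[0,0,0.01],0]
    - [[0.2,1.6,0],[0,0,0.01],0]
    - [[0.2,1.6,0],[0,0,0.01],0]
    - [[0.2,1.6,0],[0,0,0.005],0]
    - [[0.3,1,0],[0,0,0],0]
    - [[0,0,0],[0,0,0],0]

```text
t: 24.1
position: [0.4168, -0.104, 0.1313]
tcp_rot: [0.104, 2.862, -0.018]
ft_force: [0.2, 0.7, -1.0]
finger_gap: 0.0087
```

```bash
python3 - <<'E'
from track import *
st(); todo('rd.npy',.58,-.05,-.0816,.075)
E
```

```text
t 24.1 q [ 0.312 -0.136 -0.937  0.213 -0.522 -2.127] pos [ 0.4168 -0.104   0.1313] z [ 0.274 -0.023 -0.961] F [ 0.2  0.7 -1. ] gap 0.0087
(0.58, -0.05, -0.0816, 0.075) shift cm [ 5.83  5.97 -0.22] rot [-0.0018 -0.011  -0.0046]
  tray now [ 0.5211 -0.1091  0.0761] yaw -0.077 pitch,roll deg [0.63 0.05]
```

Call:
carry_out:
  deltas:
    - [[0.5,0.6,0],[0,-0.002,0],0]
    - [[0.9,0.9,0],[0,-0.002,-0.001],0]
    - [[1,1,0],[0,-0.002,-0.001],0]
    - [[1,1,0],[0,-0.002,-0.001],0]
    - [[1,1,0],[0,-0.002,-0.001],0]
    - [[0.8,0.8,0],[0,-0.001,0],0]
    - [[0.3,0.3,0],[0,0,0],0]
    - [[0,0,0],[0,0,0],0]

```text
t: 24.77
position: [0.4694, -0.0474, 0.1299]
tcp_rot: [0.106, 2.855, -0.02]
ft_force: [0.1, -0.2, -3.1]
finger_gap: 0.0088
```

```bash
python3 - <<'E'
from track import *
st(); todo('rd.npy',.6382,-.0222,-.0816,.065)
E
```

```text
t 24.77 q [ 0.419 -0.05  -0.9    0.294 -0.488 -2.308] pos [ 0.4694 -0.0474  0.1299] z [ 0.28  -0.024 -0.96 ] F [ 0.1 -0.2 -3.1] gap 0.0088
(0.6382, -0.0222, -0.0816, 0.065) shift cm [ 6.4   3.09 -1.08] rot [-0.001  -0.0045 -0.0028]
  tray now [ 0.574  -0.0527  0.0753] yaw -0.0788 pitch,roll deg [0.26 0.04]
```

Call:
carry_out:
  deltas:
    - [[0.6,0.3,0],[0,0,0],0]
    - [[1,0.5,0],[0,-0.001,0],0]
    - [[1.2,0.6,0],[0,-0.001,0],0]
    - [[1.2,0.6,0],[0,-0.001,0],0]
    - [[1,0.5,0],[0,-0.001,0],0]
    - [[0.6,0.3,0],[0,0,0],0]
    - [[0.3,0.1,0],[0,0,0],0]
    - [[0,0,0],[0,0,0],0]
    - [[0,0,0],[0,0,0],0]

```text
t: 25.52
position: [0.5343, -0.0166, 0.1287]
tcp_rot: [0.108, 2.853, -0.021]
ft_force: [0.1, -0.4, -1.9]
finger_gap: 0.0087
```

```bash
python3 - <<'E'
from track import *
st(); todo('rd.npy',.6382,-.0222,-.0816,.065)
cap('side','s16');cap('top','t16')
cur=tcpT()@np.load('rd.npy')
for cm in((0,1),(1,),(0,)): v=fit6('16',[cur[0,3],cur[1,3],-.08],cur[2,3],.07,gate=.01,cams=cm)
for cm in((0,1),(1,),(0,)): fit6('16',[.6382,-.0222,-.0816],.0095,.045,flat=True,cams=cm)
cv2.imwrite('pics/g16.png',np.hstack([cv2.imread('pics/s16.png')[90:230,230:400],cv2.imread('pics/t16.png')[90:230,260:430]]).repeat(2,0).repeat(2,1))
E
```

```text
t 25.52 q [ 0.424  0.067 -0.788  0.303 -0.482 -2.323] pos [ 0.5343 -0.0166  0.1287] z [ 0.282 -0.025 -0.959] F [ 0.1 -0.4 -1.9] gap 0.0087
(0.6382, -0.0222, -0.0816, 0.065) shift cm [-0.1   0.01 -0.97] rot [-0.0003 -0.0022 -0.0015]
  tray now [ 0.639  -0.0221  0.0744] yaw -0.0801 pitch,roll deg [0.13 0.01]
16 n 228 18 pose [ 0.6389 -0.0244 -0.0864  0.0735] roll,pitch deg [-1.06  0.35] rms 2.08
16 n 149 8 pose [ 0.6396 -0.0239 -0.0944  0.0733] roll,pitch deg [-0.64  0.09] rms 2.27
16 n 82 11 pose [ 0.6382 -0.0249 -0.0774  0.0738] roll,pitch deg [-1.29  0.72] rms 1.79
16 n 120 38 pose [ 0.6387 -0.0224 -0.0917  0.0091] roll,pitch deg [-0.  0.] rms 1.96
16 n 106 38 pose [ 0.639  -0.0223 -0.0912  0.0091] roll,pitch deg [-0.  0.] rms 1.95
16 n 15 0 pose [ 0.6381 -0.023  -0.087   0.0091] roll,pitch deg [-0. -0.] rms 1.83
```

```bash
python3 - <<'E'
from track import *
for cm in((0,1),(1,),(0,)): v=fit6('16',[.6389,-.0235,-.083],.0738,.07,gate=.01,cams=cm,flat=True)
for cm in((0,1),(1,),(0,)): fit6('15',[.5435,-.2265,-.1745],.0225,.07,flat=True,cams=cm)
for tag in('14','16'):
  for cm in((0,1),(1,),(0,)): fit6(tag,[.6382,-.0222,-.0816],.0095,.045,flat=True,cams=cm,gate=.008)
E
```

```text
16 n 234 20 pose [ 0.6392 -0.0232 -0.0844  0.0731] roll,pitch deg [-0.  0.] rms 2.2
16 n 151 9 pose [ 0.6394 -0.0231 -0.0856  0.073 ] roll,pitch deg [-0.  0.] rms 2.34
16 n 83 11 pose [ 0.6392 -0.0234 -0.0783  0.0733] roll,pitch deg [-0.  0.] rms 1.91
15 n 332 35 pose [ 0.544  -0.2271 -0.1812  0.0224] roll,pitch deg [0. 0.] rms 2.16
15 n 167 13 pose [ 0.5442 -0.227  -0.1961  0.0214] roll,pitch deg [ 0. -0.] rms 2.23
15 n 153 24 pose [ 0.5439 -0.2273 -0.1756  0.0231] roll,pitch deg [0. 0.] rms 1.88
14 n 243 71 pose [ 0.6382 -0.0222 -0.0816  0.009 ] roll,pitch deg [ 0. -0.] rms 1.98
14 n 187 39 pose [ 0.6385 -0.022  -0.0823  0.0092] roll,pitch deg [ 0. -0.] rms 2.02
14 n 54 32 pose [ 0.6379 -0.0226 -0.079   0.0088] roll,pitch deg [-0. -0.] rms 1.76
16 n 120 38 pose [ 0.6387 -0.0224 -0.0917  0.0091] roll,pitch deg [-0.  0.] rms 1.96
16 n 106 38 pose [ 0.639  -0.0223 -0.0912  0.0091] roll,pitch deg [-0.  0.] rms 1.95
16 n 15 0 pose [ 0.6381 -0.023  -0.087   0.0091] roll,pitch deg [-0. -0.] rms 1.83
```

```bash
python3 - <<'E'
from track import *
setrel([.6391,-.0228,-.082,.0735,0,np.radians(.1)],'rd.npy'); todo('rd.npy',.6383,-.0223,-.0825,.058)
E
```

```text
(0.6383, -0.0223, -0.0825, 0.058) shift cm [-0.09  0.06 -1.57] rot [-0.0001 -0.0017 -0.0005]
  tray now [ 0.6391 -0.0228  0.0735] yaw -0.082 pitch,roll deg [0.1 0. ]
```

Call:
carry_out:
  deltas:
    - [[-0.07,0.04,-0.25],[0,0,0],0]
    - [[0,0,-0.3],[0,0,0],0]
    - [[0,0,-0.3],[0,0,0],0]
    - [[0,0,-0.2],[0,0,0],0]
    - [[0,0,0],[0,0,0],0]

```text
t: 26.03
position: [0.5316, -0.0171, 0.1176]
tcp_rot: [0.109, 2.852, -0.02]
ft_force: [-1.3, -0.8, -1.4]
finger_gap: 0.009
```

```bash
python3 - <<'E'
from track import *
st(); todo('rd.npy',.6383,-.0223,-.0825,.056)
E
```

```text
t 26.03 q [ 0.422  0.079 -0.816  0.327 -0.444 -2.348] pos [ 0.5316 -0.0171  0.1176] z [ 0.283 -0.024 -0.959] F [-1.3 -0.8 -1.4] gap 0.009
(0.6383, -0.0223, -0.0825, 0.056) shift cm [ 0.14  0.09 -0.64] rot [-0.0006 -0.0014  0.    ]
  tray now [ 0.6368 -0.0231  0.0623] yaw -0.0825 pitch,roll deg [0.08 0.03]
```

Call:
carry_out:
  deltas:
    - [[0.1,0.07,-0.15],[0,0,0],0]
    - [[0.05,0.03,-0.2],[0,0,0],0]
    - [[0,0,-0.15],[0,0,0],0]
    - [[0,0,0],[0,0,0],0]

```text
t: 26.37
position: [0.5331, -0.0161, 0.112]
tcp_rot: [0.109, 2.852, -0.02]
ft_force: [-0.1, 0.1, -2.3]
finger_gap: 0.009
```

```bash
python3 - <<'E'
from track import *
st(); todo('rd.npy',.6383,-.0223,-.0825,.05)
E
```

```text
t 26.37 q [ 0.42   0.089 -0.824  0.34  -0.426 -2.361] pos [ 0.5331 -0.0161  0.112 ] z [ 0.283 -0.025 -0.959] F [-0.1  0.1 -2.3] gap 0.009
(0.6383, -0.0223, -0.0825, 0.05) shift cm [-0.01 -0.01 -0.68] rot [-0.0005 -0.0014  0.0001]
  tray now [ 0.6383 -0.0222  0.0567] yaw -0.0826 pitch,roll deg [0.08 0.02]
```

Call:
carry_out:
  deltas:
    - [[0,0,-0.2],[0,0,0],0]
    - [[0,0,-0.2],[0,0,0],0]
    - [[0,0,0],[0,0,0],0]

```text
t: 26.62
position: [0.5333, -0.016, 0.1077]
tcp_rot: [0.108, 2.852, -0.02]
ft_force: [-0.6, -0.6, -2.2]
finger_gap: 0.0086
```

```bash
python3 - <<'E'
from track import *
st(); todo('rd.npy',.6383,-.0223,-.0825,.045)
E
```

```text
t 26.62 q [ 0.418  0.096 -0.833  0.351 -0.41  -2.372] pos [ 0.5333 -0.016   0.1077] z [ 0.283 -0.024 -0.959] F [-0.6 -0.6 -2.2] gap 0.0086
(0.6383, -0.0223, -0.0825, 0.045) shift cm [-0.03 -0.02 -0.75] rot [-0.0006 -0.0012 -0.0001]
  tray now [ 0.6385 -0.022   0.0524] yaw -0.0824 pitch,roll deg [0.07 0.03]
```

Call:
carry_out:
  deltas:
    - [[0.02,0.01,-0.2],[0,0,0],0]
    - [[0,0,-0.2],[0,0,0],0]
    - [[0,0,0],[0,0,0],0]

```text
t: 26.87
position: [0.5336, -0.0159, 0.1033]
tcp_rot: [0.108, 2.852, -0.02]
ft_force: [0.2, 0.3, -2.8]
finger_gap: 0.0089
```

```bash
python3 - <<'E'
from track import *
st(); todo('rd.npy',.6383,-.0223,-.0825,.04)
E
```

```text
t 26.87 q [ 0.416  0.103 -0.842  0.364 -0.395 -2.384] pos [ 0.5336 -0.0159  0.1033] z [ 0.283 -0.024 -0.959] F [ 0.2  0.3 -2.8] gap 0.0089
(0.6383, -0.0223, -0.0825, 0.04) shift cm [-0.05 -0.04 -0.81] rot [-0.0006 -0.0012 -0.    ]
  tray now [ 0.6388 -0.0219  0.0479] yaw -0.0825 pitch,roll deg [0.07 0.03]
```

Call:
carry_out:
  deltas:
    - [[-0.04,-0.03,-0.2],[0,0,0],0]
    - [[0,0,-0.2],[0,0,0],0]
    - [[0,0,0],[0,0,0],0]

```text
t: 27.12
position: [0.5331, -0.0161, 0.0988]
tcp_rot: [0.108, 2.852, -0.02]
ft_force: [-0.7, -0.1, -2.6]
finger_gap: 0.0089
```

```bash
python3 - <<'E'
from track import *
st(); todo('rd.npy',.6383,-.0223,-.0825,.035)
E
```

```text
t 27.12 q [ 0.414  0.109 -0.853  0.377 -0.378 -2.396] pos [ 0.5331 -0.0161  0.0988] z [ 0.283 -0.024 -0.959] F [-0.7 -0.1 -2.6] gap 0.0089
(0.6383, -0.0223, -0.0825, 0.035) shift cm [-0.01 -0.01 -0.86] rot [-0.0006 -0.0012 -0.0002]
  tray now [ 0.6383 -0.0222  0.0435] yaw -0.0823 pitch,roll deg [0.07 0.03]
```

Call:
carry_out:
  deltas:
    - [[0,0,-0.2],[0,0,0],0]
    - [[0,0,-0.2],[0,0,0],0]
    - [[0,0,0],[0,0,0],0]

```text
t: 27.37
position: [0.5332, -0.0162, 0.0944]
tcp_rot: [0.108, 2.852, -0.02]
ft_force: [0.2, 0.1, -2.7]
finger_gap: 0.0089
```

```bash
python3 - <<'E'
from track import *
st(); todo('rd.npy',.6383,-.0223,-.0825,.035)
cap('side','s17')
cv2.imwrite('pics/g17.png',cv2.imread('pics/s17.png')[90:220,230:400].repeat(4,0).repeat(4,1))
E
```

```text
t 27.37 q [ 0.411  0.116 -0.863  0.392 -0.362 -2.409] pos [ 0.5332 -0.0162  0.0944] z [ 0.283 -0.024 -0.959] F [ 0.2  0.1 -2.7] gap 0.0089
(0.6383, -0.0223, -0.0825, 0.035) shift cm [-0.01 -0.01 -0.42] rot [-0.0006 -0.0011 -0.0002]
  tray now [ 0.6384 -0.0222  0.0391] yaw -0.0823 pitch,roll deg [0.07 0.03]
```

The foot has slid in freely with about 4 mm left. The side crop shows flush walls, with the deep tray's rim around (215,320).

Call:
carry_out:
  deltas:
    - [[0,0,-0.15],[0,0,0],0]
    - [[0,0,-0.15],[0,0,0],0]
    - [[0,0,-0.1],[0,0,0],0]
    - [[0,0,0],[0,0,0],0]

```text
t: 27.75
position: [0.5334, -0.0161, 0.0903]
tcp_rot: [0.108, 2.851, -0.02]
ft_force: [-0.1, -0.2, -2.7]
finger_gap: 0.0086
```

```bash
python3 - <<'E'
from track import *
st(); todo('rd.npy',.6383,-.0223,-.0825,.035)
E
```

```text
t 27.75 q [ 0.408  0.123 -0.873  0.409 -0.346 -2.424] pos [ 0.5334 -0.0161  0.0903] z [ 0.283 -0.024 -0.959] F [-0.1 -0.2 -2.7] gap 0.0086
(0.6383, -0.0223, -0.0825, 0.035) shift cm [-0.03 -0.01 -0.01] rot [-0.0007 -0.0007 -0.0003]
  tray now [ 0.6386 -0.0221  0.035 ] yaw -0.0822 pitch,roll deg [0.05 0.04]
```

Call:
carry_out:
  deltas:
    - [[0,0,-0.1],[0,0,0],0]
    - [[0,0,-0.1],[0,0,0],0]
    - [[0,0,0],[0,0,0],0]

```text
t: 28.0
position: [0.5338, -0.0159, 0.0885]
tcp_rot: [0.108, 2.85, -0.019]
ft_force: [-0.4, -0.9, -0.5]
finger_gap: 0.0091
```

```bash
python3 - <<'E'
from track import *
st(); todo('rd.npy',.6383,-.0223,-.0825,.035)
E
```

```text
t 28.0 q [ 0.406  0.126 -0.878  0.418 -0.337 -2.432] pos [ 0.5338 -0.0159  0.0885] z [ 0.284 -0.024 -0.958] F [-0.4 -0.9 -0.5] gap 0.0091
(0.6383, -0.0223, -0.0825, 0.035) shift cm [-0.08 -0.03  0.17] rot [-0.0011  0.0003 -0.0004]
  tray now [ 0.6391 -0.0219  0.0334] yaw -0.0821 pitch,roll deg [-0.01  0.07]
```

Call:
carry_out:
  deltas:
    - [[0,0,0],[0,0,0],0.15]
    - [[0,0,0],[0,0,0],0.3]
    - [[0,0,0],[0,0,0],0.3]
    - [[-0.4,0.03,0.1],[0,0,0],0.3]
    - [[-1,0.08,0.3],[0,0,0],0.3]
    - [[-1.5,0.1,0.4],[0,0,0],0.3]
    - [[-2,0.1,0.8],[0,0,0],0.3]
    - [[-2,0,1.2],[0,0.04,0],0.3]
    - [[-1.5,0,1.5],[0,0.06,0],0.3]

```text
t: 28.75
position: [0.4415, -0.0147, 0.1295]
tcp_rot: [0.11, 2.958, -0.029]
ft_force: [1.5, -1.5, -0.1]
finger_gap: 0.0254
```

```bash
python3 - <<'E'
from track import *
st(); cap('side','s18');cap('top','t18')
for cm in((0,1),(1,),(0,)): v=fit6('18',[.6385,-.0221,-.0822],.0345,.07,gate=.01,cams=cm)
for cm in((0,1),(1,)): fit6('18',[.6382,-.0222,-.0816],.0095,.045,flat=True,cams=cm)
hnd('18',.058,.072);hnd('18',.108,.125)
cv2.imwrite('pics/g18.png',np.hstack([cv2.imread('pics/s18.png')[90:230,230:400],cv2.imread('pics/t18.png')[90:230,260:430]]).repeat(2,0).repeat(2,1))
E
```

```text
t 28.75 q [ 0.514 -0.048 -0.834  0.185 -0.648 -2.299] pos [ 0.4415 -0.0147  0.1295] z [ 0.18  -0.026 -0.983] F [ 1.5 -1.5 -0.1] gap 0.0254
18 n 270 89 pose [ 0.639  -0.0223 -0.085   0.0339] roll,pitch deg [ 0.17 -0.14] rms 2.01
18 n 209 51 pose [ 0.6391 -0.0213 -0.0897  0.0332] roll,pitch deg [0.99 0.03] rms 2.2
18 n 67 40 pose [ 0.6388 -0.023  -0.0803  0.0345] roll,pitch deg [-0.29 -0.21] rms 1.66
18 n 166 30 pose [ 0.6368 -0.0216 -0.0567  0.0124] roll,pitch deg [-0. -0.] rms 2.3
18 n 122 35 pose [ 0.6384 -0.0215 -0.0679  0.0112] roll,pitch deg [-0. -0.] rms 2.15
18 top handle n 11 y@.54 -0.0159 ymed -0.0148 x 0.5247..0.5744 zmed/max 0.0636 0.0693
18 side handle n 74 y@.54 -0.0135 ymed -0.0128 x 0.5225..0.5749 zmed/max 0.0639 0.0709
18 top handle n 41 y@.54 -0.0146 ymed -0.0159 x 0.5219..0.5661 zmed/max 0.1138 0.1186
18 side handle n 50 y@.54 -0.0135 ymed -0.0126 x 0.5225..0.5702 zmed/max 0.1137 0.1176
```

Deep tray is home: level, z at 0.034, and the handles line up. Next I work out the tilt the shallow tray needs, using the measured gripper profile.

```bash
python3 - <<'E'
from track import *
b=(.6388,-.0222,-.084)
for lx in(-.106,-.111):
 for lz in(.052,.055):
  for t in(8,10,12,14,16,18): 
   o=[]
   for z in(.112,.1,.085):
    tcp,R=grip_pose(b,z,lx,lz,t); o.append(lamp2(tcp,R).tolist())
   tcp,R=grip_pose(M['shallow'],0,lx,lz,t); r=ik(tcp,R,n=12)
   print(lx,lz,t,o,'pick',[a.round(2).tolist() for a in r])
E
```

```text
-0.106 0.052 8 [[2, 20, 90], [3, 9, 78], [5, 0, 64]] pick [[1.1, 0.28, -0.76, 0.28, -0.49, -2.96]]
-0.106 0.052 10 [[3, 22, 91], [6, 10, 79], [8, 0, 65]] pick []
-0.106 0.052 12 [[5, 23, 92], [8, 11, 81], [11, 2, 66]] pick []
-0.106 0.052 14 [[7, 24, 94], [10, 12, 82], [14, 6, 68]] pick []
-0.106 0.052 16 [[9, 25, 95], [12, 15, 84], [16, 10, 69]] pick []
-0.106 0.052 18 [[11, 27, 97], [14, 18, 85], [19, 14, 71]] pick []
-0.106 0.055 8 [[1, 23, 93], [3, 11, 81], [5, 0, 67]] pick [[1.1, 0.27, -0.76, 0.27, -0.49, -2.96]]
-0.106 0.055 10 [[3, 24, 94], [5, 13, 82], [8, 0, 68]] pick []
-0.106 0.055 12 [[5, 26, 95], [7, 14, 84], [10, 2, 69]] pick []
-0.106 0.055 14 [[6, 27, 97], [9, 15, 85], [13, 6, 71]] pick []
-0.106 0.055 16 [[8, 28, 98], [12, 17, 87], [16, 10, 72]] pick []
-0.106 0.055 18 [[10, 30, 100], [14, 20, 88], [18, 14, 74]] pick []
-0.111 0.052 8 [[6, 21, 91], [8, 9, 79], [10, 0, 64]] pick [[1.11, 0.27, -0.77, 0.28, -0.48, -2.98]]
-0.111 0.052 10 [[8, 22, 92], [10, 10, 80], [13, 3, 66]] pick []
-0.111 0.052 12 [[10, 24, 94], [13, 12, 82], [16, 7, 67]] pick []
-0.111 0.052 14 [[12, 25, 95], [15, 15, 83], [19, 11, 69]] pick []
-0.111 0.052 16 [[14, 28, 97], [17, 19, 85], [21, 15, 71]] pick []
-0.111 0.052 18 [[16, 30, 98], [19, 22, 87], [24, 19, 73]] pick []
-0.111 0.055 8 [[6, 24, 94], [8, 12, 82], [10, 0, 67]] pick [[1.11, 0.27, -0.77, 0.27, -0.49, -2.97]]
-0.111 0.055 10 [[8, 25, 95], [10, 13, 83], [12, 3, 69]] pick []
-0.111 0.055 12 [[10, 26, 96], [12, 15, 85], [15, 7, 70]] pick []
-0.111 0.055 14 [[11, 28, 98], [14, 18, 86], [18, 11, 72]] pick []
-0.111 0.055 16 [[13, 30, 99], [16, 21, 88], [20, 15, 74]] pick []
-0.111 0.055 18 [[15, 33, 101], [18, 24, 90], [23, 19, 76]] pick []
```

```bash
python3 - <<'E'
from track import *
W=np.vstack([world('top',np.load('pics/t18.npz')['d']).reshape(-1,3),world('side',np.load('pics/s18.npz')['d']).reshape(-1,3)-np.r_[M['o'],-.0014]]);W=W[~np.isnan(W[:,0])]
def near(p):
    m=(W[:,2]>.008)&(W[:,2]<.2)&(abs(W[:,0]-p[0])<.25)&(abs(W[:,1]-p[1])<.2); w=W[m]; m=np.linalg.norm(w[:,:2]-M['shallow'][:2],axis=1)>.135; w=w[m]
    d,_=cKDTree(w[:,:2]).query(np.vstack([tray([*p,0,0,0])[:2,:2]@x+p[:2] for x in np.vstack([X[::40],[[-.117,0],[-.1,0]]])])); 
    return (d.min()*1e3).round()
for p in[(.56,.16,.45),(.55,.15,.3),(.56,.13,.3),(.55,.17,.6),(.54,.15,.45),(.545,-.235,0),(.545,-.235,.1)]:
    o=[]
    for t in(12,14,16,18,20):
        tcp,R=grip_pose(p,0,-.111,.054,t); r=ik(tcp,R,n=8); o.append((t,r[0].round(2).tolist() if r else None, (lamp2(tcp,R).min() if r else None)))
    print(p,'near',near(np.array(p)),o)
E
```

```text
(0.56, 0.16, 0.45) near 11.0 [(12, [0.69, 0.17, -0.89, 0.17, -0.3, -1.96], np.int64(68)), (14, [0.69, 0.16, -0.96, 0.26, -0.22, -2.05], np.int64(74)), (16, None, None), (18, None, None), (20, None, None)]
(0.55, 0.15, 0.3) near 10.0 [(12, [0.73, 0.15, -0.99, 0.35, -0.25, -2.34], np.int64(90)), (14, None, None), (16, None, None), (18, None, None), (20, None, None)]
(0.56, 0.13, 0.3) near 2.0 [(12, [0.68, 0.16, -0.96, 0.3, -0.27, -2.23], np.int64(79)), (14, None, None), (16, None, None), (18, None, None), (20, None, None)]
(0.55, 0.17, 0.6) near 5.0 [(12, [0.66, 0.18, -0.84, 0.04, -0.34, -1.66], np.int64(64)), (14, [0.66, 0.17, -0.87, 0.05, -0.29, -1.68], np.int64(69)), (16, [0.66, 0.16, -0.91, 0.08, -0.23, -1.7], np.int64(74)), (18, [0.66, 0.15, -0.95, 0.12, -0.16, -1.75], np.int64(79)), (20, None, None)]
(0.54, 0.15, 0.45) near 7.0 [(12, [0.7, 0.14, -0.95, 0.19, -0.28, -2.0], np.int64(87)), (14, [0.7, 0.13, -1.02, 0.3, -0.2, -2.1], np.int64(93)), (16, None, None), (18, None, None), (20, None, None)]
(0.545, -0.235, 0) near 23.0 [(12, [-0.12, 0.22, -0.74, -0.06, -0.41, -1.4], np.int64(121)), (14, [-0.12, 0.21, -0.76, -0.08, -0.36, -1.37], np.int64(126)), (16, [-0.13, 0.2, -0.77, -0.11, -0.33, -1.34], np.int64(132)), (18, [-0.13, 0.19, -0.78, -0.15, -0.29, -1.3], np.int64(137)), (20, [-0.14, 0.19, -0.78, -0.19, -0.26, -1.25], np.int64(143))]
(0.545, -0.235, 0.1) near 19.0 [(12, [-0.17, 0.23, -0.69, -0.13, -0.45, -1.2], np.int64(131)), (14, [-0.18, 0.22, -0.7, -0.16, -0.42, -1.15], np.int64(136)), (16, [-0.19, 0.22, -0.7, -0.21, -0.39, -1.1], np.int64(142)), (18, [-0.21, 0.21, -0.7, -0.26, -0.37, -1.04], np.int64(148)), (20, [-0.22, 0.21, -0.69, -0.32, -0.35, -0.96], np.int64(153))]
```

```bash
python3 - <<'E'
from track import *
q=telemetry.observe()['joint_pos']
for t in(0,6):
  q0=None; print(t)
  for w in[(.5204,.3041,-.053,0),(.5204,.3041,-.053,.08),(.52,.30,-.05,.3),(.53,.15,-.05,.3),(.54,0,-.03,.3),(.545,-.12,0,.3),(.545,-.235,0,.3),(.545,-.235,0,.1),(.545,-.235,0,.0)]:
    tcp,R=grip_pose(w[:3],w[3],-.105,.05,t); r=ik(tcp,R,n=0 if q0 is not None else 10,q0=q0); 
    if r: q0=r[0]
    print('  ',w,tcp.round(3),r[0].round(2) if r else None, lamp2(tcp,R).min())
print('now',q.round(2)); tcp,R=grip_pose((.5204,.3041,-.053),.10,-.105,.05,4); print(delta(tcp,R))
E
```

```text
0
   (0.5204, 0.3041, -0.053, 0) [0.416 0.31  0.031] [ 1.02  0.33 -0.57 -0.   -0.67 -2.64] 200
   (0.5204, 0.3041, -0.053, 0.08) [0.416 0.31  0.111] [ 1.02  0.22 -0.49  0.   -0.86 -2.64] 202
   (0.52, 0.3, -0.05, 0.3) [0.415 0.305 0.331] [ 1.01  0.04 -0.17  0.   -1.36 -2.64] 224
   (0.53, 0.15, -0.05, 0.3) [0.425 0.155 0.331] [ 0.79 -0.07 -0.28 -0.   -1.37 -2.41] 154
   (0.54, 0, -0.03, 0.3) [0.435 0.003 0.331] [ 0.46 -0.11 -0.31  0.   -1.37 -2.06] 131
   (0.545, -0.12, 0, 0.3) [ 0.44  -0.12   0.331] [ 0.17 -0.07 -0.27 -0.   -1.36 -1.74] 129
   (0.545, -0.235, 0, 0.3) [ 0.44  -0.235  0.331] [-0.1   0.01 -0.2  -0.   -1.36 -1.47] 141
   (0.545, -0.235, 0, 0.1) [ 0.44  -0.235  0.131] [-0.1   0.16 -0.51 -0.   -0.9  -1.47] 97
   (0.545, -0.235, 0, 0.0) [ 0.44  -0.235  0.031] [-0.1   0.3  -0.62 -0.   -0.65 -1.47] 90
6
   (0.5204, 0.3041, -0.053, 0) [0.418 0.31  0.031] [ 1.08  0.29 -0.71  0.19 -0.53 -2.87] 211
   (0.5204, 0.3041, -0.053, 0.08) [0.418 0.31  0.111] [ 1.09  0.18 -0.61  0.14 -0.75 -2.81] 208
   (0.52, 0.3, -0.05, 0.3) [0.417 0.305 0.331] [ 1.08 -0.01 -0.26  0.1  -1.27 -2.73] 225
   (0.53, 0.15, -0.05, 0.3) [0.427 0.155 0.331] [ 0.86 -0.14 -0.37  0.09 -1.27 -2.5 ] 156
   (0.54, 0, -0.03, 0.3) [0.437 0.003 0.331] [ 0.51 -0.18 -0.39  0.06 -1.27 -2.13] 133
   (0.545, -0.12, 0, 0.3) [ 0.442 -0.12   0.331] [ 0.18 -0.13 -0.34  0.02 -1.26 -1.76] 131
   (0.545, -0.235, 0, 0.3) [ 0.442 -0.235  0.331] [-0.11 -0.05 -0.25 -0.01 -1.26 -1.46] 143
   (0.545, -0.235, 0, 0.1) [ 0.442 -0.235  0.131] [-0.11  0.11 -0.57 -0.02 -0.79 -1.46] 102
   (0.545, -0.235, 0, 0.0) [ 0.442 -0.235  0.031] [-0.11  0.26 -0.68 -0.02 -0.52 -1.45] 102
now [ 0.51 -0.05 -0.83  0.19 -0.65 -2.3 ]
(array([-2.94352792, 32.23381839, -0.21453403]), array([0.01697139, 0.11827235, 0.02213811]))
```

Call:
carry_out:
  deltas:
    - [[-0.3,2.5,0.2],[0.002,0.017,0.002],0.45]
    - [[-0.3,3.2,0.2],[0.002,0.017,0.002],0.45]
    - [[-0.3,3.2,0.2],[0.002,0.017,0.002],0.45]
    - [[-0.3,3.2,0],[0.002,0.017,0.002],0.45]
    - [[-0.3,3.2,0],[0.002,0.017,0.002],0.45]
    - [[-0.3,3.2,0],[0.002,0.017,0.002],0.45]
    - [[-0.3,3.2,0],[0.002,0.017,0.002],0.45]
    - [[-0.3,3.2,0],[0.002,0.01,0.002],0.45]
    - [[-0.3,3,0],[0,0,0],0.45]
    - [[0,1.5,0],[0,0,0],0.45]
    - [[0,0,0],[0,0,0],0.45]

```text
t: 29.77
position: [0.4166, 0.2929, 0.1394]
tcp_rot: [0.103, 3.067, 0.003]
ft_force: [1.3, -0.0, -0.2]
finger_gap: 0.0384
```

```bash
python3 - <<'E'
from track import *
st(); tcp,R=grip_pose((.5204,.3041,-.053),.0,-.105,.05,2); print(delta(tcp,R))
E
```

```text
t 29.77 q [ 1.048  0.135 -0.557  0.085 -0.845 -2.742] pos [0.4166 0.2929 0.1394] z [ 0.073 -0.001 -0.997] F [ 1.3 -0.  -0.2] gap 0.0384
(array([ -0.04190037,   1.66881396, -10.83833931]), array([-0.00200683,  0.03835583,  0.01427314]))
```

Call:
carry_out:
  deltas:
    - [[0,0.8,-0.5],[0,0.015,0.005],0.45]
    - [[0,0.6,-1.5],[0,0.015,0.005],0.45]
    - [[0,0.2,-2],[0,0.008,0.004],0.45]
    - [[0,0,-2],[0,0,0],0.45]
    - [[0,0,-1.5],[0,0,0],0.45]
    - [[0,0,-0.8],[0,0,0],0.45]
    - [[0,0,0],[0,0,0],0.45]

```text
t: 30.35
position: [0.4173, 0.3062, 0.0512]
tcp_rot: [0.084, 3.106, 0.003]
ft_force: [-1.2, -0.0, 0.0]
finger_gap: 0.0386
```

```bash
python3 - <<'E'
from track import *
st(); tcp,R=grip_pose((.5204,.3041,-.053),.0,-.105,.05,2); print(delta(tcp,R))
E
```

```text
t 30.35 q [ 1.035  0.283 -0.599  0.046 -0.671 -2.696] pos [0.4173 0.3062 0.0512] z [ 0.034  0.001 -0.999] F [-1.2 -0.   0. ] gap 0.0386
(array([-0.11255454,  0.33858047, -2.01662127]), array([-0.00288474, -0.0008541 ,  0.00130226]))
```

Call:
carry_out:
  deltas:
    - [[-0.1,0.3,-0.5],[0,0,0],0.45]
    - [[0,0.05,-0.7],[0,0,0],0.45]
    - [[0,0,-0.5],[0,0,0],0.45]
    - [[0,0,0],[0,0,0],0.2]
    - [[0,0,0],[0,0,0],0]
    - [[0,0,0],[0,0,0],0]
    - [[0,0,0],[0,0,0],0]
    - [[0,0,0],[0,0,0],0]
    - [[0,0,0],[0,0,0],0]
    - [[0,0,0.4],[0,0,0],0]
    - [[0,0,0.8],[0,0,0],0]
    - [[0,0,1],[0,0,0],0]
    - [[0,0,1],[0,0,0],0]

```text
t: 31.43
position: [0.4162, 0.3084, 0.0676]
tcp_rot: [0.087, 3.107, 0.001]
ft_force: [-0.1, 0.3, -0.8]
finger_gap: 0.0087
```

```bash
python3 - <<'E'
from track import *
st(); cap('side','s19');cap('top','t19')
for cm in((0,1),(1,)): v=fit6('19',[.5204,.3041,-.053],.034,.05,gate=.012,cams=cm)
setrel(np.r_[v[:4],0,0],'rs.npy')
todo('rs.npy',.52,.28,-.05,.30)
E
```

```text
t 31.43 q [ 1.039  0.26  -0.579  0.044 -0.715 -2.698] pos [0.4162 0.3084 0.0676] z [ 0.033 -0.    -0.999] F [-0.1  0.3 -0.8] gap 0.0087
19 n 443 33 pose [ 0.5195  0.304  -0.0676  0.0326] roll,pitch deg [-0.28  0.12] rms 2.22
19 n 281 32 pose [ 0.5192  0.3043 -0.0713  0.032 ] roll,pitch deg [0.24 0.15] rms 2.14
(0.52, 0.28, -0.05, 0.3) shift cm [ 0.07 -2.64 26.8 ] rot [ 0.     -0.      0.0213]
  tray now [0.5192 0.3043 0.032 ] yaw -0.0713 pitch,roll deg [0. 0.]
```

Call:
carry_out:
  deltas:
    - [[0,0,1.2],[0,0,0],0]
    - [[0,0,1.8],[0,0,0],0]
    - [[0,0,2.2],[0,0,0],0]
    - [[0,0,2.5],[0,0,0],0]
    - [[0,0,2.5],[0,0,0],0]
    - [[0,0,2.5],[0,0,0],0]
    - [[0,0,2.5],[0,0,0.003],0]
    - [[0,0,2.5],[0,0,0.003],0]
    - [[0,0,2.5],[0,0,0.003],0]
    - [[0,-0.5,2.2],[0,0,0.003],0]
    - [[0,-1,1.8],[0,0,0.003],0]
    - [[0,-1.5,1],[0,0,0.003],0]
    - [[0,-2,0.5],[0,0,0.003],0]

```text
t: 32.62
position: [0.4123, 0.2551, 0.3336]
tcp_rot: [0.051, 3.112, 0.0]
ft_force: [-0.5, -1.0, -1.1]
finger_gap: 0.0089
```

```bash
python3 - <<'E'
from track import *
st(); todo('rs.npy',.545,-.10,0,.31)
E
```

```text
t 32.62 q [ 0.981 -0.031 -0.244  0.025 -1.342 -2.59 ] pos [0.4123 0.2551 0.3336] z [ 0.029 -0.    -1.   ] F [-0.5 -1.  -1.1] gap 0.0089
(0.545, -0.1, 0, 0.31) shift cm [  3.04 -35.7    1.32] rot [ 0.0043 -0.0062  0.0489]
  tray now [0.5143 0.2518 0.2962] yaw -0.0489 pitch,roll deg [ 0.35 -0.26]
```

Call:
carry_out:
  deltas:
    - [[0.2,-2.4,0.3],[0,0,0.003],0]
    - [[0.2,-2.4,0.3],[0,0,0.003],0]
    - [[0.2,-2.4,0.3],[0,0,0.003],0]
    - [[0.2,-2.4,0.3],[0,0,0.003],0]
    - [[0.2,-2.4,0.2],[0,-0.002,0.003],0]

```text
t: 33.03
position: [0.4195, 0.1278, 0.3464]
tcp_rot: [0.023, 3.113, 0.002]
ft_force: [0.3, 0.0, -1.3]
finger_gap: 0.009
```

```bash
python3 - <<'E'
from track import *
st(); todo('rs.npy',.545,-.235,0,.31)
E
```

```text
t 33.03 q [ 0.766 -0.124 -0.297  0.019 -1.376 -2.355] pos [0.4195 0.1278 0.3464] z [ 0.029  0.001 -1.   ] F [ 0.3  0.  -1.3] gap 0.009
(0.545, -0.235, 0, 0.31) shift cm [  2.32 -36.47   0.04] rot [ 0.0037 -0.0065  0.0304]
  tray now [0.5216 0.1264 0.3089] yaw -0.0304 pitch,roll deg [ 0.37 -0.22]
```

```bash
python3 - <<'E'
from track import *
import numpy as np
s=st(); print(s)
print(todo('rs.npy',.545,-.235,0,.31))
E
```

```text
t 33.03 q [ 0.766 -0.124 -0.297  0.019 -1.376 -2.355] pos [0.4195 0.1278 0.3464] z [ 0.029  0.001 -1.   ] F [ 0.3  0.  -1.3] gap 0.009
{'t': 33.0333, 'joint_pos': array([ 0.76648201, -0.12405736, -0.29737019,  0.01949936, -1.37619024,
       -2.35530467]), 'qvel': array([-0.5830423 , -0.17699123, -0.11598727, -0.00194809, -0.03876438,
        0.61926045]), 'joint_torque': array([  4.13936868, -20.65042377,  31.84108973,   7.5775221 ,
         0.13231357,  -1.06400818]), 'position': array([0.41948937, 0.1277915 , 0.34636729]), 'tcp_rot': array([2.25051915e-02, 3.11288541e+00, 1.89433880e-03]), 'ft_force': array([ 0.26130312,  0.02304685, -1.34843155]), 'torque': array([-0.01097751,  0.16335311, -0.0498388 ]), 'finger_gap': 0.008995606295909448}
(0.545, -0.235, 0, 0.31) shift cm [  2.32 -36.47   0.04] rot [ 0.0037 -0.0065  0.0304]
  tray now [0.5216 0.1264 0.3089] yaw -0.0304 pitch,roll deg [ 0.37 -0.22]
None
```

Call:
carry_out:
  deltas:
    - [[0.15,-2.4,0.08],[0,0,0.002],0]
    - [[0.15,-2.4,0.08],[0,0,0.002],0]
    - [[0.15,-2.4,0.08],[0,0,0.002],0]
    - [[0.15,-2.4,0.08],[0,0,0.002],0]
    - [[0.15,-2.4,0.08],[0,0,0.002],0]
    - [[0.15,-2.4,0.08],[0,0,0.002],0]
    - [[0.15,-2.4,0.08],[0,0,0.002],0]

```text
t: 33.62
position: [0.4233, -0.0528, 0.348]
tcp_rot: [-0.001, 3.117, 0.004]
ft_force: [0.1, 0.1, -1.9]
finger_gap: 0.0087
```

```bash
python3 - <<'E'
from track import *
s=st()
print(todo('rs.npy',.545,-.235,0,.31))
E
```

```text
t 33.62 q [ 0.348 -0.145 -0.305  0.006 -1.387 -1.919] pos [ 0.4233 -0.0528  0.348 ] z [ 0.024  0.002 -1.   ] F [ 0.1  0.1 -1.9] gap 0.0087
(0.545, -0.235, 0, 0.31) shift cm [  1.94 -18.41  -0.12] rot [ 0.0028 -0.0109  0.0152]
  tray now [ 0.5252 -0.0526  0.3101] yaw -0.0152 pitch,roll deg [ 0.62 -0.17]
None
```

Call:
carry_out:
  deltas:
    - [[0.2,-2.4,0.06],[0,0,0.002],0]
    - [[0.2,-2.4,0.06],[0,0,0.002],0]
    - [[0.2,-2.4,0.06],[0,0,0.002],0]
    - [[0.2,-2.4,0.06],[0,0,0.002],0]
    - [[0.2,-2.4,0],[0,0,0.002],0]
    - [[0.2,-2.2,0],[0,0,0.002],0]
    - [[0.2,-1.2,-1.0],[0,0,0.002],0]
    - [[0.1,-0.5,-2.0],[0,0,0.002],0]

```text
t: 34.28
position: [0.431, -0.2263, 0.3178]
tcp_rot: [-0.021, 3.118, 0.004]
ft_force: [0.3, -0.2, -1.6]
finger_gap: 0.0089
```

```bash
python3 - <<'E'
from track import *
s=st()
print(todo('rs.npy',.545,-.235,0,.0))
E
```

```text
t 34.28 q [-0.082 -0.018 -0.254 -0.005 -1.312 -1.474] pos [ 0.431  -0.2263  0.3178] z [ 0.023  0.003 -1.   ] F [ 0.3 -0.2 -1.6] gap 0.0089
(0.545, -0.235, 0, 0.0) shift cm [  1.17  -1.06 -28.11] rot [ 0.0028 -0.0116  0.0026]
  tray now [ 0.5329 -0.2248  0.2799] yaw -0.0026 pitch,roll deg [ 0.66 -0.16]
None
```

Call:
carry_out:
  deltas:
    - [[0.2,-0.15,-2.6],[0,-0.002,0],0]
    - [[0.2,-0.15,-2.6],[0,-0.002,0],0]
    - [[0.2,-0.15,-2.6],[0,-0.002,0],0]
    - [[0.15,-0.15,-2.6],[0,-0.002,0],0]
    - [[0.1,-0.1,-2.6],[0,-0.001,0],0]
    - [[0.1,-0.1,-2.6],[0,-0.001,0],0]
    - [[0.1,-0.1,-2.6],[0,-0.001,0],0]
    - [[0,0,-2.2],[0,0,0],0]
    - [[0,0,-1.4],[0,0,0],0]
    - [[0,0,-0.8],[0,0,0],0]
    - [[0,0,-0.3],[0,0,0],0]

```text
t: 35.2
position: [0.4257, -0.2402, 0.0702]
tcp_rot: [-0.006, 3.119, 0.009]
ft_force: [-0.5, 0.2, -1.6]
finger_gap: 0.0089
```

```bash
python3 - <<'E'
from track import *
s=st()
print(todo('rs.npy',.545,-.235,0,.0))
E
```

```text
t 35.2 q [-0.117  0.219 -0.608 -0.013 -0.723 -1.44 ] pos [ 0.4257 -0.2402  0.0702] z [ 0.023  0.006 -1.   ] F [-0.5  0.2 -1.6] gap 0.0089
(0.545, -0.235, 0, 0.0) shift cm [ 1.7   0.33 -3.34] rot [-0.0006 -0.0126  0.0117]
  tray now [ 0.5276 -0.2395  0.0321] yaw -0.0117 pitch,roll deg [0.72 0.03]
None
```

Call:
carry_out:
  deltas:
    - [[0.6,0.15,-1.0],[0,-0.004,0.004],0]
    - [[0.6,0.1,-0.8],[0,-0.004,0.004],0]
    - [[0.4,0.1,-0.5],[0,-0.004,0.002],0]
    - [[0.1,0,-0.3],[0,0,0],0]
    - [[0,0,-0.2],[0,0,0],0]
    - [[0,0,0],[0,0,0],0]

```text
t: 35.7
position: [0.444, -0.2373, 0.0422]
tcp_rot: [-0.023, 3.104, 0.008]
ft_force: [0.1, 0.6, -1.4]
finger_gap: 0.0088
```

```bash
python3 - <<'E'
from track import *
s=st()
print(todo('rs.npy',.545,-.235,0,.0))
E
```

```text
t 35.7 q [-0.108  0.276 -0.614 -0.016 -0.644 -1.436] pos [ 0.444  -0.2373  0.0422] z [ 0.037  0.005 -0.999] F [ 0.1  0.6 -1.4] gap 0.0088
(0.545, -0.235, 0, 0.0) shift cm [-0.13  0.04 -0.54] rot [0.0001 0.002  0.0009]
  tray now [ 0.5464 -0.2355  0.0056] yaw -0.0009 pitch,roll deg [-0.12 -0.01]
None
```

Call:
carry_out:
  deltas:
    - [[0,0,-0.25],[0,0,0],0]
    - [[0,0,-0.2],[0,0,0],0]
    - [[0,0,-0.1],[0,0,0],0]
    - [[0,0,0],[0,0,0],0]

```text
t: 36.03
position: [0.4445, -0.2374, 0.0375]
tcp_rot: [-0.024, 3.102, 0.007]
ft_force: [0.1, -0.4, -2.2]
finger_gap: 0.009
```

```bash
python3 - <<'E'
from track import *
s=st()
print(todo('rs.npy',.545,-.235,0,.0))
E
```

```text
t 36.03 q [-0.108  0.284 -0.619 -0.016 -0.63  -1.435] pos [ 0.4445 -0.2374  0.0375] z [ 0.039  0.005 -0.999] F [ 0.1 -0.4 -2.2] gap 0.009
(0.545, -0.235, 0, 0.0) shift cm [-0.18  0.06 -0.07] rot [0.0005 0.0041 0.0007]
  tray now [ 0.547  -0.2357  0.0011] yaw -0.0007 pitch,roll deg [-0.23 -0.03]
None
```

Near contact; a bit further, then release and rise.

Call:
carry_out:
  deltas:
    - [[0,0,-0.15],[0,0,0],0]
    - [[0,0,0],[0,0,0],0.4]
    - [[0,0,0],[0,0,0],0.4]
    - [[0,0,0],[0,0,0],0.4]

```text
t: 36.37
position: [0.4455, -0.2377, 0.0367]
tcp_rot: [-0.024, 3.1, 0.007]
ft_force: [-0.8, 0.2, -0.1]
finger_gap: 0.0341
```

Call:
carry_out:
  deltas:
    - [[0,0,0.5],[0,0,0],0.4]
    - [[0,0,1.5],[0,0,0],0.4]
    - [[-0.5,0,2.5],[0,-0.06,0],0.4]
    - [[-1,0,2.5],[0,-0.06,0],0.4]

```text
t: 36.7
position: [0.4316, -0.2375, 0.1051]
tcp_rot: [-0.026, 2.986, 0.005]
ft_force: [-0.4, -0.4, -0.3]
finger_gap: 0.034
```

```bash
python3 - <<'E'
from track import *
s=st()
cap('side','s20');cap('top','t20')
for fl in (False,True): print(fit6('20',[.547,-.2357,0],0,.05,flat=fl))
E
```

```text
t 36.7 q [-0.123  0.112 -0.641 -0.039 -0.664 -1.401] pos [ 0.4316 -0.2375  0.1051] z [ 0.155  0.005 -0.988] F [-0.4 -0.4 -0.3] gap 0.034
20 n 333 49 pose [ 0.5472 -0.2331  0.0051 -0.0011] roll,pitch deg [ 0.47 -0.11] rms 2.19
[ 0.547215   -0.23314727  0.00506278 -0.00109965  0.00824344 -0.00189865]
20 n 333 47 pose [ 0.5471 -0.2336  0.0072 -0.001 ] roll,pitch deg [ 0. -0.] rms 2.19
[ 5.47132315e-01 -2.33555004e-01  7.22180839e-03 -1.04469363e-03
  4.81067851e-06 -7.01851205e-06]
```

View pics/s20.png

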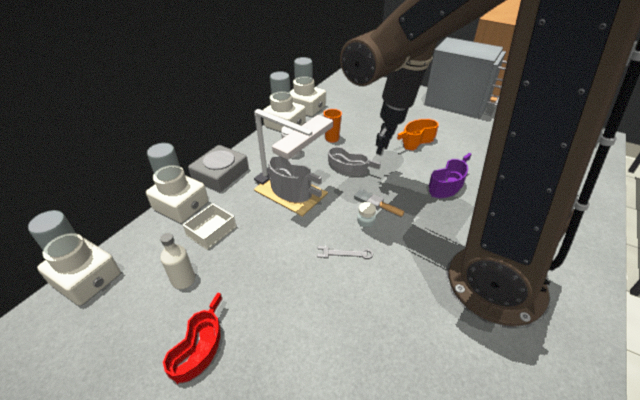

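The shallow tray stands on the bench at (350,160), the gripper above its handle at (380,150); the stack is at (290,180).

```bash
python3 - <<'E'
from track import *
tcp,R=grip_pose([.5472,-.2337,.005],0,-.111,.054,16.5)
d=delta(tcp,R);print(tcp,d)
tcp2=tcp-R[:,2]*.05;print('pre',delta(tcp2,R), R[:,2])
E
```

```text
[ 0.44159761 -0.23422802  0.03578243] (array([ 1.10414262,  0.35765245, -7.27025299]), array([-0.00023607, -0.12582209, -0.01156078]))
pre (array([-0.31591635,  0.3505521 , -2.47615432]), array([-0.00023607, -0.12582209, -0.01156078])) [ 0.28401179  0.00142007 -0.95881973]
```

Call:
carry_out:
  deltas:
    - [[-0.1,0.15,-0.6],[0,-0.04,-0.004],0.4]
    - [[-0.1,0.1,-0.6],[0,-0.04,-0.004],0.4]
    - [[-0.1,0.1,-0.6],[0,-0.035,-0.003],0.4]
    - [[0,0,-0.2],[0,0,0],0.4]

```text
t: 37.13
position: [0.4297, -0.2348, 0.0924]
tcp_rot: [-0.007, 2.852, -0.001]
ft_force: [-0.6, 0.6, 0.9]
finger_gap: 0.0343
```

```bash
python3 - <<'E'
from track import *
st()
tcp,R=grip_pose([.5472,-.2337,.005],0,-.111,.054,16.5)
print(delta(tcp,R))
E
```

```text
t 37.13 q [-0.129  0.074 -0.743 -0.082 -0.468 -1.369] pos [ 0.4297 -0.2348  0.0924] z [ 0.286 -0.    -0.958] F [-0.6  0.6  0.9] gap 0.0343
(array([ 1.19185268,  0.05724995, -5.66643735]), array([0.00157434, 0.0019957 , 0.00018487]))
```

Call:
carry_out:
  deltas:
    - [[0.3,0.02,-1.3],[0,0,0],0.4]
    - [[0.3,0.02,-1.3],[0,0,0],0.4]
    - [[0.3,0.02,-1.2],[0,0,0],0.4]
    - [[0.2,0,-0.8],[0,0,0],0.4]
    - [[0.1,0,-0.4],[0,0,0],0.4]
    - [[0,0,0],[0,0,0],0.4]

```text
t: 37.63
position: [0.4449, -0.2347, 0.0419]
tcp_rot: [-0.011, 2.855, -0.002]
ft_force: [-0.2, 0.7, 0.1]
finger_gap: 0.034
```

```bash
python3 - <<'E'
from track import *
st()
tcp,R=grip_pose([.5472,-.2337,.005],0,-.111,.054,16.5)
print(delta(tcp,R))
E
```

```text
t 37.63 q [-0.124  0.19  -0.763 -0.105 -0.335 -1.345] pos [ 0.4449 -0.2347  0.0419] z [ 0.283 -0.001 -0.959] F [-0.2  0.7  0.1] gap 0.034
(array([-0.32897236,  0.04857824, -0.61294386]), array([ 0.00262782, -0.00132822, -0.00201713]))
```

Call:
carry_out:
  deltas:
    - [[-0.2,0.04,-0.4],[0,0,0],0.4]
    - [[-0.15,0,-0.25],[0,0,0],0.4]
    - [[0,0,0],[0,0,0],0.4]

```text
t: 37.88
position: [0.4418, -0.2343, 0.0354]
tcp_rot: [-0.011, 2.856, -0.002]
ft_force: [-0.6, -0.8, 0.4]
finger_gap: 0.0341
```

```bash
python3 - <<'E'
from track import *
st()
tcp,R=grip_pose([.5472,-.2337,.005],0,-.111,.054,16.5)
print(delta(tcp,R))
E
```

```text
t 37.88 q [-0.124  0.2   -0.772 -0.111 -0.317 -1.338] pos [ 0.4418 -0.2343  0.0354] z [ 0.282 -0.    -0.959] F [-0.6 -0.8  0.4] gap 0.0341
(array([-0.02448093,  0.00938508,  0.04264476]), array([ 0.00271301, -0.00195483, -0.00265337]))
```

Call:
carry_out:
  deltas:
    - [[0,0,0],[0,0,0],0]
    - [[0,0,0],[0,0,0],0]
    - [[0,0,0],[0,0,0],0]
    - [[0,0,0],[0,0,0],0]
    - [[0,0,0],[0,0,0],0]
    - [[0,0,0.4],[0,0,0],0]
    - [[0,0,0.8],[0,0,0],0]
    - [[0,0,0.8],[0,0,0],0]
    - [[0,0,0],[0,0,0],0]

```text
t: 38.63
position: [0.4404, -0.2342, 0.0578]
tcp_rot: [-0.011, 2.857, -0.002]
ft_force: [0.6, -0.5, -1.3]
finger_gap: 0.009
```

```bash
python3 - <<'E'
from track import *
st()
cap('side','s21');cap('top','t21')
for fl in (False,True): print(fit6('21',[.547,-.2337,0],.024,.05,flat=fl))
E
```

```text
t 38.63 q [-0.124  0.153 -0.758 -0.093 -0.379 -1.358] pos [ 0.4404 -0.2342  0.0578] z [ 0.281 -0.    -0.96 ] F [ 0.6 -0.5 -1.3] gap 0.009
21 n 336 44 pose [ 0.5454 -0.2322 -0.0027  0.02  ] roll,pitch deg [-0.55  0.16] rms 2.11
[ 0.54539048 -0.23217701 -0.00266769  0.02003677 -0.00967188  0.00279229]
21 n 336 46 pose [ 0.5455 -0.2317 -0.0031  0.02  ] roll,pitch deg [-0.  0.] rms 2.12
[ 5.45506755e-01 -2.31678915e-01 -3.12374154e-03  1.99963068e-02
 -9.09397196e-06  4.09393909e-06]
```

```bash
python3 - <<'E'
from track import *
import numpy as np
setrel([.5455,-.2333,.003,.0210,0,0],'rs.npy')
for w in [(.52,-.20,-.12,.125),(.53,-.12,-.08,.125),(.58,-.05,-.082,.125),(.6389,-.0223,-.083,.122)]:
  todo('rs.npy',*w)
  try: print(goal('rs.npy',*w))
  except Exception as e: print(e)
E
grep -n -A14 "def goal\|def path\|def clear\|def lamp2" track.py | head -90
```

```text
(0.52, -0.2, -0.12, 0.125) shift cm [-2.48  4.63 10.4 ] rot [ 0.     0.    -0.123]
  tray now [ 0.5455 -0.2333  0.021 ] yaw 0.003 pitch,roll deg [0. 0.]
[[-0.95364532  0.11558554  0.27784994  0.41516419]
 [ 0.110397    0.99329544 -0.0343027  -0.18782623]
 [-0.27995197 -0.00203881 -0.96001184  0.16075899]
 [ 0.          0.          0.          1.        ]]
(0.53, -0.12, -0.08, 0.125) shift cm [-1.52 12.21 10.4 ] rot [ 0.     0.    -0.083]
  tray now [ 0.5455 -0.2333  0.021 ] yaw 0.003 pitch,roll deg [0. 0.]
[[-0.95729721  0.07577186  0.27899943  0.42476122]
 [ 0.07217305  0.9971231  -0.02316423 -0.11202828]
 [-0.27995197 -0.00203881 -0.96001184  0.16075899]
 [ 0.          0.          0.          1.        ]]
(0.58, -0.05, -0.082, 0.125) shift cm [ 3.48 19.23 10.4 ] rot [ 0.    -0.    -0.085]
  tray now [ 0.5455 -0.2333  0.021 ] yaw 0.003 pitch,roll deg [0. 0.]
[[-0.95715095  0.07776595  0.27895254  0.47477738]
 [ 0.0740875   0.99696956 -0.02372218 -0.04181782]
 [-0.27995197 -0.00203881 -0.96001184  0.16075899]
 [ 0.          0.          0.          1.        ]]
(0.6389, -0.0223, -0.08
[... 2481 characters left out ...]
s(board[2]),np.sin(board[2])
79-    tob=lambda p:np.c_[C*(p[:,0]-board[0])+S*(p[:,1]-board[1]),-S*(p[:,0]-board[0])+C*(p[:,1]-board[1]),p[:,2]]
80-    boxes=[((-.091,-.1,.222),(-.036,.1,.248)),((-.091,-.009,.246),(.116,.009,.258)),((.1,-.008,0),(.116,.008,.258))]
81-    dist=lambda p:min(np.linalg.norm(np.maximum(0,np.maximum(np.array(a)-p,p-np.array(b))),axis=1).min() for a,b in boxes)
82-    g=np.linspace(-1,1,9); o=[]
83-    for hx,hy,z0,z1 in((.022,.064,-.13,-.02),(.0385,.0385,-.2,-.13),(.048,.048,-.42,-.2)):
84-        a,b,l=np.meshgrid(hx*g,hy*g,np.linspace(z0,z1,30)); o.append(dist(tob(tcp+np.c_[a.ravel(),b.ravel(),l.ravel()]@R.T)))
85-    return (np.array(o)*1000).round().astype(int)
```

```bash
python3 - <<'E'
from track import *
import numpy as np
W=[(.5455,-.2333,.003,.021),(.52,-.20,-.12,.125),(.53,-.12,-.08,.125),(.58,-.05,-.082,.125),(.6389,-.0223,-.083,.122),(.6389,-.0223,-.083,.0845)]
for a,b in zip(W,W[1:]):
  for k in (0,.5,1):
    w=np.array(a)*(1-k)+np.array(b)*k; T=goal('rs.npy',*w); r=ik(T[:3,3],T[:3,:3],n=0,q0=telemetry.observe()['joint_pos'])
    print(w.round(3),lamp2(T[:3,3],T[:3,:3]),r[0].round(2) if r else None)
clear('rs.npy',W[:5],.05,2)
E
```

```text
[ 0.546 -0.233  0.003  0.021] [133 132 132] [-0.12  0.16 -0.76 -0.09 -0.38 -1.36]
[ 0.533 -0.217 -0.058  0.073] [119 124 145] [-0.04  0.02 -0.79  0.01 -0.48 -1.6 ]
[ 0.52  -0.2   -0.12   0.125] [109 134 177] [ 0.05 -0.12 -0.79  0.08 -0.62 -1.8 ]
[ 0.52  -0.2   -0.12   0.125] [109 134 177] [ 0.05 -0.12 -0.79  0.08 -0.62 -1.8 ]
[ 0.525 -0.16  -0.1    0.125] [107 125 173] [ 0.17 -0.14 -0.83  0.13 -0.61 -1.93]
[ 0.53  -0.12  -0.08   0.125] [106 124 172] [ 0.28 -0.16 -0.86  0.18 -0.61 -2.06]
[ 0.53  -0.12  -0.08   0.125] [106 124 172] [ 0.28 -0.16 -0.86  0.18 -0.61 -2.06]
[ 0.555 -0.085 -0.081  0.125] [ 84 104 151] [ 0.36 -0.13 -0.85  0.22 -0.6  -2.18]
[ 0.58  -0.05  -0.082  0.125] [ 63  81 136] [ 0.43 -0.08 -0.83  0.25 -0.59 -2.27]
[ 0.58  -0.05  -0.082  0.125] [ 63  81 136] [ 0.43 -0.08 -0.83  0.25 -0.59 -2.27]
[ 0.609 -0.036 -0.082  0.124] [ 36  57 119] [ 0.43 -0.03 -0.78  0.26 -0.58 -2.28]
[ 0.639 -0.022 -0.083  0.122] [ 10  38 108] [ 0.43  0.03 -0.73  0.26 -0.58 -2.28]
[ 0.639 -0.022 -0.083  0.122] [ 10  38 108] [ 0.43  0.03 -0.73  0.26 -0.58 -2.28]
[ 0.639 -0.022 -0.083  0.103] [15 
[... 943 characters left out ...]
0.16 -0.86  0.18 -0.61 -2.06]
[ 0.555 -0.085 -0.081  0.125] tray 47 [ 0.55 -0.04  0.22] body 69 [ 0.54 -0.09  0.24] link 147 [ 0.54 -0.09  0.24] [ 72  99 176] q [ 0.36 -0.13 -0.85  0.22 -0.6  -2.18]
[ 0.58  -0.05  -0.082  0.125] tray 49 [ 0.55 -0.    0.22] body 46 [ 0.54 -0.09  0.24] link 128 [ 0.55 -0.04  0.25] [ 51  78 154] q [ 0.43 -0.08 -0.83  0.25 -0.59 -2.27]
[ 0.609 -0.036 -0.082  0.124] tray 50 [ 0.55 -0.04  0.22] body 19 [ 0.54 -0.07  0.24] link 102 [ 0.55 -0.01  0.26] [ 23  51 130] q [ 0.43 -0.03 -0.78  0.26 -0.58 -2.28]
[ 0.639 -0.022 -0.083  0.122] tray 27 [ 0.74 -0.03  0.13] body 0 [0.55 0.03 0.25] link 76 [ 0.55 -0.01  0.26] [  0  25 108] q [ 0.43  0.03 -0.73  0.26 -0.58 -2.28]
```

Call:
carry_out:
  deltas:
    - [[-0.3,0.5,1.4],[0,0,-0.015],0]
    - [[-0.3,0.5,1.4],[0,0,-0.015],0]
    - [[-0.3,0.5,1.4],[0,0,-0.015],0]
    - [[-0.3,0.5,1.4],[0,0,-0.015],0]
    - [[-0.3,0.5,1.4],[0,0,-0.015],0]
    - [[-0.3,0.5,1.4],[0,0,-0.015],0]
    - [[-0.3,0.8,0.8],[0,0,-0.01],0]
    - [[0,1.0,0.3],[0,0,0],0]

```text
t: 39.4
position: [0.4149, -0.1854, 0.1529]
tcp_rot: [0.147, 2.86, -0.021]
ft_force: [-0.5, 0.7, -1.9]
finger_gap: 0.0089
```

```bash
python3 - <<'E'
from track import *
st()
todo('rs.npy',.53,-.12,-.08,.125)
todo('rs.npy',.58,-.05,-.082,.125)
E
```

```text
t 39.4 q [ 0.054 -0.104 -0.798  0.076 -0.603 -1.784] pos [ 0.4149 -0.1854  0.1529] z [ 0.273 -0.029 -0.962] F [-0.5  0.7 -1.9] gap 0.0089
(0.53, -0.12, -0.08, 0.125) shift cm [0.98 7.33 0.79] rot [-0.002  -0.0056  0.0267]
  tray now [ 0.5197 -0.1961  0.1165] yaw -0.1067 pitch,roll deg [0.33 0.09]
(0.58, -0.05, -0.082, 0.125) shift cm [ 5.99 14.35  0.79] rot [-0.002  -0.0056  0.0247]
  tray now [ 0.5197 -0.1961  0.1165] yaw -0.1067 pitch,roll deg [0.33 0.09]
```

Call:
carry_out:
  deltas:
    - [[0.2,1.5,0.3],[0,-0.002,0.006],0]
    - [[0.2,1.5,0.2],[0,-0.002,0.006],0]
    - [[0.2,1.5,0.1],[0,-0.002,0.006],0]
    - [[0.3,1.5,0.1],[0,0,0.004],0]
    - [[0.7,1.2,0],[0,0,0],0]
    - [[1.0,1.2,0],[0,0,0],0]
    - [[1.0,1.2,0],[0,0,0],0]
    - [[0.8,1.0,0],[0,0,0],0]
    - [[0.6,0.6,0],[0,0,0],0]

```text
t: 40.15
position: [0.4631, -0.0675, 0.1608]
tcp_rot: [0.117, 2.851, -0.011]
ft_force: [0.3, -0.3, -1.4]
finger_gap: 0.0084
```

```bash
python3 - <<'E'
from track import *
st()
todo('rs.npy',.58,-.05,-.082,.125)
todo('rs.npy',.6389,-.0223,-.083,.12)
E
```

```text
t 40.15 q [ 0.375 -0.104 -0.836  0.221 -0.589 -2.196] pos [ 0.4631 -0.0675  0.1608] z [ 0.283 -0.019 -0.959] F [ 0.3 -0.3 -1.4] gap 0.0084
(0.58, -0.05, -0.082, 0.125) shift cm [ 1.17  2.57 -0.  ] rot [-0.0056  0.0045  0.0034]
  tray now [ 0.5685 -0.0759  0.1255] yaw -0.0854 pitch,roll deg [-0.23  0.34]
(0.6389, -0.0223, -0.083, 0.12) shift cm [ 7.06  5.35 -0.5 ] rot [-0.0056  0.0045  0.0024]
  tray now [ 0.5685 -0.0759  0.1255] yaw -0.0854 pitch,roll deg [-0.23  0.34]
```

Call:
carry_out:
  deltas:
    - [[0.7,1.0,0],[-0.001,0.001,0],0]
    - [[1.0,0.9,0],[-0.001,0.001,0],0]
    - [[1.0,0.8,0],[-0.001,0.001,0],0]
    - [[1.0,0.7,0],[-0.001,0.001,0],0]
    - [[0.9,0.5,-0.1],[-0.001,0,0],0]
    - [[0.8,0.4,-0.1],[0,0,0],0]
    - [[0.5,0.2,-0.1],[0,0,0],0]
    - [[0.2,0.1,0],[0,0,0],0]

```text
t: 40.82
position: [0.5298, -0.0174, 0.156]
tcp_rot: [0.114, 2.858, -0.019]
ft_force: [0.2, 0.9, -1.3]
finger_gap: 0.0088
```

```bash
python3 - <<'E'
from track import *
st()
todo('rs.npy',.6389,-.0223,-.083,.114)
T=tcpT();print(lamp2(T[:3,3],T[:3,:3]))
E
```

```text
t 40.82 q [ 0.431  0.026 -0.738  0.256 -0.575 -2.28 ] pos [ 0.5298 -0.0174  0.156 ] z [ 0.277 -0.024 -0.961] F [ 0.2  0.9 -1.3] gap 0.0088
(0.6389, -0.0223, -0.083, 0.114) shift cm [ 0.39  0.34 -0.63] rot [-0.0001 -0.0018  0.0015]
  tray now [ 0.635  -0.0258  0.1201] yaw -0.0845 pitch,roll deg [ 0.1 -0. ]
[ 14  38 107]
```

Call:
carry_out:
  deltas:
    - [[0.2,0.15,-0.3],[0,-0.001,0],0]
    - [[0.1,0.15,-0.2],[0,0,0],0]
    - [[0,0,0],[0,0,0],0]

```text
t: 41.07
position: [0.5331, -0.0147, 0.1498]
tcp_rot: [0.116, 2.858, -0.02]
ft_force: [0.5, 0.4, -1.6]
finger_gap: 0.0093
```

```bash
python3 - <<'E'
from track import *
st()
cap('side','s22');cap('top','t22')
todo('rs.npy',.6389,-.0223,-.083,.114)
T=tcpT();print(lamp2(T[:3,3],T[:3,:3]))
p=[.6389,-.0223,-.083]
for c in((0,1),(0,),(1,)):
  for fl in(False,True):
    print('SH',c,fl);fit6('22',p,.114,.05,flat=fl,cams=c)
    print('DP',c,fl);fit6('22',p,.0343,.07,flat=fl,cams=c)
E
```

```text
t 41.07 q [ 0.433  0.04  -0.744  0.265 -0.558 -2.294] pos [ 0.5331 -0.0147  0.1498] z [ 0.277 -0.025 -0.961] F [ 0.5  0.4 -1.6] gap 0.0093
(0.6389, -0.0223, -0.083, 0.114) shift cm [ 0.07  0.08 -0.04] rot [ 0.0002 -0.0018  0.0027]
  tray now [ 0.6381 -0.0234  0.1142] yaw -0.0857 pitch,roll deg [ 0.1  -0.02]
[ 13  32 101]
SH (0, 1) False
22 n 227 16 pose [ 0.6376 -0.0223 -0.104   0.1121] roll,pitch deg [-0.53  0.23] rms 2.01
DP (0, 1) False
22 n 118 47 pose [ 0.6385 -0.0244 -0.0897  0.0341] roll,pitch deg [-1.37 -0.22] rms 2.05
SH (0, 1) True
22 n 226 16 pose [ 0.6378 -0.0218 -0.1049  0.1119] roll,pitch deg [-0.  0.] rms 2.01
DP (0, 1) True
22 n 120 47 pose [ 0.6385 -0.0228 -0.0927  0.0334] roll,pitch deg [-0.  0.] rms 2.07
SH (0,) False
22 n 88 6 pose [ 0.6372 -0.0227 -0.0901  0.1128] roll,pitch deg [-0.59  0.69] rms 1.74
DP (0,) False
22 n 7 0 pose [ 0.6398 -0.0197 -0.0511  0.0311] roll,pitch deg [ 4.12 -1.54] rms 1.06
SH (0,) True
22 n 86 6 pose [ 0.6379 -0.0222 -0.0902  0.1125] roll,pitch deg [-0.  0.] rms 1.72
DP (0,) True
22 n 7 0 pose [ 0.6376 -0.0244 -0.0532  0.0296] roll,pitch deg [-0. -0.] rms 1.12
SH (1,) False
22 n 152 13 pose [ 0.6387 -0.0205 -0.1126  0.1104] roll,pitch deg [ 1.54 -0.55] rms 2.19
DP (1,) False
22 n 112 46 pose [ 0.6391 -0.0267 -0.0846  0.0354] roll,pitch deg [-3.25 -0.83] rms 1.97
SH (1,) True
22 n 148 12 pose [ 0.638  -0.0217 -0.1135  0.1112] roll,pitch deg [ 0. -0.] rms 2.19
DP (1,) True
22 n 113 47 pose [ 0.6386 -0.0228 -0.0908  0.0336] roll,pitch deg [-0.  0.] rms 2.04
```

```bash
python3 - <<'E'
from track import *
setrel([.6378,-.0222,-.094,.113,0,0],'rs.npy')
todo('rs.npy',.6386,-.0225,-.086,.106)
import cv2
for n,c in(('s22',(290,165)),('t22',None)):
  im=cv2.imread(f'pics/{n}.png'); 
  if c is None:
    c=proj('top',np.array([[.62,-.02,.1]]))[0].astype(int)[:2]
  x,y=map(int,c); cr=im[max(0,y-60):y+60,max(0,x-80):x+80]; cv2.imwrite(f'pics/{n}c.png',cv2.resize(cr,None,fx=4,fy=4,interpolation=cv2.INTER_CUBIC))
E
```

```text
(0.6386, -0.0225, -0.086, 0.106) shift cm [ 0.07 -0.11 -0.7 ] rot [-0.    -0.     0.008]
  tray now [ 0.6378 -0.0222  0.113 ] yaw -0.094 pitch,roll deg [0. 0.]
```

View pics/s22c.png

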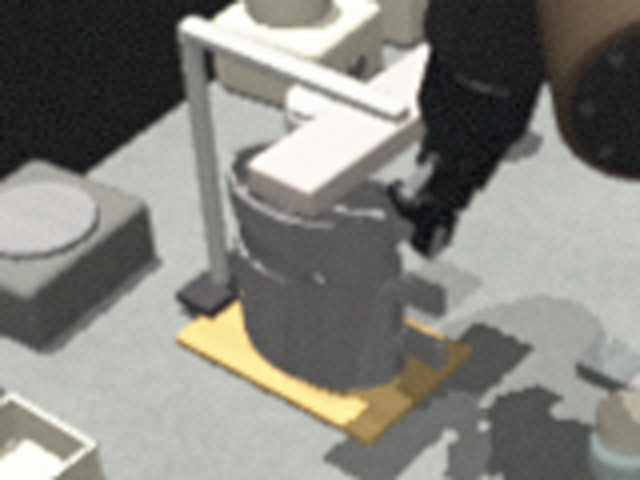

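View pics/t22c.png

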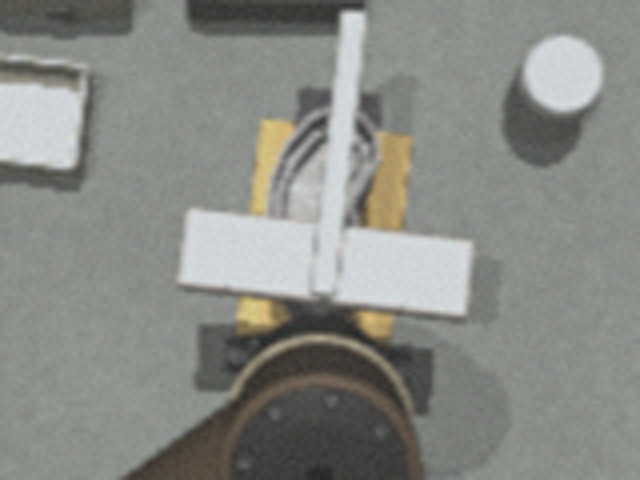

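Call:
carry_out:
  deltas:
    - [[0.03,-0.05,-0.2],[0,0,0.004],0]
    - [[0.02,-0.03,-0.2],[0,0,0.002],0]
    - [[0,0,0],[0,0,0],0]

```text
t: 41.42
position: [0.533, -0.016, 0.1463]
tcp_rot: [0.107, 2.857, -0.018]
ft_force: [-0.2, -0.1, -2.6]
finger_gap: 0.0092
```

```bash
python3 - <<'E'
from track import *
st()
todo('rs.npy',.6386,-.0225,-.086,.106)
E
```

```text
t 41.42 q [ 0.428  0.043 -0.75   0.266 -0.545 -2.285] pos [ 0.533  -0.016   0.1463] z [ 0.278 -0.023 -0.96 ] F [-0.2 -0.1 -2.6] gap 0.0092
(0.6386, -0.0225, -0.086, 0.106) shift cm [ 0.07  0.01 -0.32] rot [-0.0004  0.0008  0.0015]
  tray now [ 0.6379 -0.0227  0.1092] yaw -0.0875 pitch,roll deg [-0.05  0.03]
```

Call:
carry_out:
  deltas:
    - [[0.06,0.01,-0.2],[0,0,0.001],0]
    - [[0.04,0,-0.2],[0,0,0],0]
    - [[0.03,0,-0.2],[0,0,0],0]
    - [[0,0,0],[0,0,0],0]

```text
t: 41.75
position: [0.5342, -0.0161, 0.14]
tcp_rot: [0.106, 2.856, -0.017]
ft_force: [0.8, -0.0, -2.3]
finger_gap: 0.0086
```

```bash
python3 - <<'E'
from track import *
st()
todo('rs.npy',.6386,-.0225,-.086,.0845)
E
```

```text
t 41.75 q [ 0.425  0.054 -0.759  0.273 -0.525 -2.291] pos [ 0.5342 -0.0161  0.14  ] z [ 0.279 -0.022 -0.96 ] F [ 0.8 -0.  -2.3] gap 0.0086
(0.6386, -0.0225, -0.086, 0.0845) shift cm [-0.05  0.02 -1.84] rot [-0.0009  0.0016  0.0007]
  tray now [ 0.6392 -0.0227  0.103 ] yaw -0.0867 pitch,roll deg [-0.09  0.06]
```

Call:
carry_out:
  deltas:
    - [[-0.03,0.01,-0.2],[0,0.001,0],0]
    - [[-0.02,0.01,-0.2],[0,0,0],0]
    - [[0,0,0],[0,0,0],0]

```text
t: 42.0
position: [0.5336, -0.0159, 0.1355]
tcp_rot: [0.106, 2.858, -0.017]
ft_force: [-0.8, -0.7, -1.2]
finger_gap: 0.0085
```

```bash
python3 - <<'E'
from track import *
st()
todo('rs.npy',.6386,-.0225,-.086,.0845)
E
```

```text
t 42.0 q [ 0.425  0.059 -0.767  0.278 -0.512 -2.297] pos [ 0.5336 -0.0159  0.1355] z [ 0.278 -0.022 -0.96 ] F [-0.8 -0.7 -1.2] gap 0.0085
(0.6386, -0.0225, -0.086, 0.0845) shift cm [ 0.   -0.   -1.38] rot [-0.0007  0.0002  0.0007]
  tray now [ 0.6386 -0.0225  0.0983] yaw -0.0867 pitch,roll deg [-0.01  0.04]
```

Call:
carry_out:
  deltas:
    - [[0,0,-0.2],[0,0,0],0]
    - [[0.01,0,-0.2],[0,0,0],0]
    - [[0,0,0],[0,0,0],0]

```text
t: 42.25
position: [0.5338, -0.0158, 0.131]
tcp_rot: [0.105, 2.858, -0.017]
ft_force: [-1.0, 0.4, -1.9]
finger_gap: 0.0087
```

```bash
python3 - <<'E'
from track import *
st()
todo('rs.npy',.6386,-.0225,-.086,.0845)
E
```

```text
t 42.25 q [ 0.424  0.066 -0.775  0.285 -0.498 -2.304] pos [ 0.5338 -0.0158  0.131 ] z [ 0.278 -0.022 -0.96 ] F [-1.   0.4 -1.9] gap 0.0087
(0.6386, -0.0225, -0.086, 0.0845) shift cm [-0.01 -0.01 -0.94] rot [-0.0007  0.0002  0.0005]
  tray now [ 0.6387 -0.0224  0.0939] yaw -0.0865 pitch,roll deg [-0.01  0.04]
```

Call:
carry_out:
  deltas:
    - [[0,0,-0.2],[0,0,0],0]
    - [[0,0,-0.2],[0,0,0],0]
    - [[0,0,0],[0,0,0],0]

```text
t: 42.5
position: [0.5338, -0.0158, 0.1266]
tcp_rot: [0.105, 2.858, -0.017]
ft_force: [0.8, -1.2, -1.2]
finger_gap: 0.0089
```

```bash
python3 - <<'E'
from track import *
st()
todo('rs.npy',.6386,-.0225,-.086,.0845)
E
```

```text
t 42.5 q [ 0.423  0.072 -0.783  0.292 -0.484 -2.312] pos [ 0.5338 -0.0158  0.1266] z [ 0.278 -0.022 -0.96 ] F [ 0.8 -1.2 -1.2] gap 0.0089
(0.6386, -0.0225, -0.086, 0.0845) shift cm [-0.01 -0.01 -0.49] rot [-0.0007  0.0002  0.0005]
  tray now [ 0.6387 -0.0224  0.0894] yaw -0.0865 pitch,roll deg [-0.01  0.04]
```

Call:
carry_out:
  deltas:
    - [[0,0,-0.2],[0,0,0],0]
    - [[0,0,-0.1],[0,0,0],0]
    - [[0,0,0],[0,0,0],0]

```text
t: 42.75
position: [0.5338, -0.0158, 0.1232]
tcp_rot: [0.105, 2.858, -0.017]
ft_force: [0.6, 0.9, -1.6]
finger_gap: 0.0084
```

```bash
python3 - <<'E'
from track import *
st()
todo('rs.npy',.6386,-.0225,-.086,.0845)
E
```

```text
t 42.75 q [ 0.423  0.077 -0.79   0.298 -0.473 -2.317] pos [ 0.5338 -0.0158  0.1232] z [ 0.277 -0.022 -0.96 ] F [ 0.6  0.9 -1.6] gap 0.0084
(0.6386, -0.0225, -0.086, 0.0845) shift cm [-0.01 -0.01 -0.15] rot [-0.0007  0.0002  0.0005]
  tray now [ 0.6387 -0.0224  0.086 ] yaw -0.0865 pitch,roll deg [-0.01  0.04]
```

Call:
carry_out:
  deltas:
    - [[0,0,-0.1],[0,0,0],0]
    - [[0,0,-0.1],[0,0,0],0]
    - [[0,0,0],[0,0,0],0]

```text
t: 43.0
position: [0.5342, -0.0157, 0.1214]
tcp_rot: [0.105, 2.857, -0.017]
ft_force: [-1.2, 0.1, -1.0]
finger_gap: 0.0087
```

```bash
python3 - <<'E'
from track import *
st()
todo('rs.npy',.6386,-.0225,-.086,.0845)
E
```

```text
t 43.0 q [ 0.422  0.08  -0.794  0.303 -0.466 -2.322] pos [ 0.5342 -0.0157  0.1214] z [ 0.278 -0.022 -0.96 ] F [-1.2  0.1 -1. ] gap 0.0087
(0.6386, -0.0225, -0.086, 0.0845) shift cm [-0.05 -0.03  0.03] rot [-0.0009  0.001   0.0003]
  tray now [ 0.6391 -0.0222  0.0843] yaw -0.0863 pitch,roll deg [-0.05  0.05]
```

Call:
carry_out:
  deltas:
    - [[-0.02,0,-0.1],[0,0,0],0]
    - [[0,0,0],[0,0,0],0]
    - [[0,0,0],[0,0,0],0]

```text
t: 43.25
position: [0.5346, -0.0156, 0.1212]
tcp_rot: [0.105, 2.855, -0.016]
ft_force: [-1.3, 0.2, -0.2]
finger_gap: 0.009
```

```bash
python3 - <<'E'
from track import *
st()
todo('rs.npy',.6386,-.0225,-.086,.0845)
E
```

```text
t 43.25 q [ 0.422  0.08  -0.795  0.305 -0.463 -2.324] pos [ 0.5346 -0.0156  0.1212] z [ 0.28  -0.021 -0.96 ] F [-1.3  0.2 -0.2] gap 0.009
(0.6386, -0.0225, -0.086, 0.0845) shift cm [-0.09 -0.04  0.04] rot [-0.0013  0.0028  0.0001]
  tray now [ 0.6396 -0.0221  0.0844] yaw -0.0861 pitch,roll deg [-0.15  0.09]
```

Call:
carry_out:
  deltas:
    - [[0,0,0],[0,0,0],0.15]
    - [[0,0,0],[0,0,0],0.2]
    - [[0,0,0],[0,0,0],0.3]
    - [[0,0,0],[0,0,0],0.3]
    - [[0,0,0],[0,0,0],0.3]

```text
t: 43.67
position: [0.5354, -0.0151, 0.1217]
tcp_rot: [0.104, 2.854, -0.015]
ft_force: [-0.5, -0.1, 0.3]
finger_gap: 0.0258
```

```bash
python3 - <<'E'
from track import *
st()
cap('side','s23');cap('top','t23')
p=[.6389,-.0223,-.083]
for c in((0,1),(0,),(1,)):
    fit6('23',p,.0845,.05,flat=False,cams=c)
T=tcpT();print(lamp2(T[:3,3],T[:3,:3]))
import cv2
im=cv2.imread('pics/s23.png');cv2.imwrite('pics/s23c.png',cv2.resize(im[105:225,210:370],None,fx=4,fy=4,interpolation=cv2.INTER_CUBIC))
E
```

```text
t 43.67 q [ 0.422  0.08  -0.795  0.306 -0.462 -2.324] pos [ 0.5354 -0.0151  0.1217] z [ 0.281 -0.021 -0.959] F [-0.5 -0.1  0.3] gap 0.0258
23 n 236 10 pose [ 0.6397 -0.0223 -0.0713  0.0839] roll,pitch deg [ 0.03 -0.65] rms 2.14
23 n 80 9 pose [ 0.6391 -0.0225 -0.0795  0.0848] roll,pitch deg [-0.15  0.3 ] rms 1.73
23 n 163 4 pose [ 0.6405 -0.0205 -0.063   0.0826] roll,pitch deg [ 1.69 -1.45] rms 2.33
[18 14 73]
```

View pics/s23c.png

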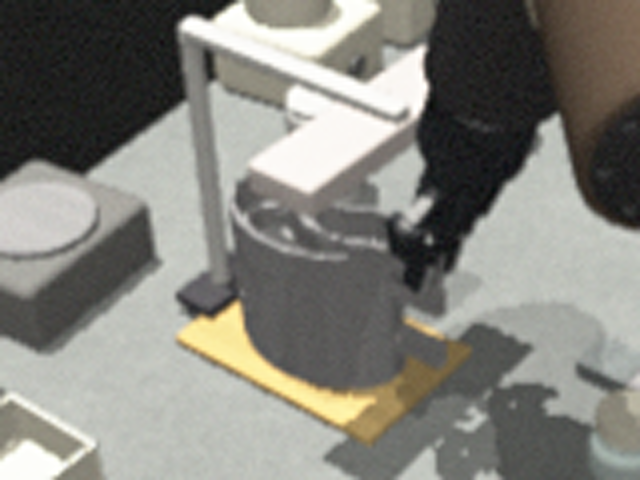

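The shallow's wall runs flush into the stack (crop: rim at (330,245), no gap), at z 0.084: home. Pulling back.

Call:
carry_out:
  deltas:
    - [[-0.3,0.03,0],[0,0,0],0.3]
    - [[-0.6,0.05,0],[0,0,0],0.3]
    - [[-1.0,0.09,0.1],[0,0,0],0.3]
    - [[-1.2,0.1,0.1],[0,0,0],0.3]
    - [[-1.2,0.1,0.1],[0,0,0],0.3]
    - [[-1.5,0.12,0.2],[0,0,0],0.3]
    - [[-1.5,0.1,0.2],[0,0,0],0.3]

```text
t: 44.35
position: [0.4569, -0.0098, 0.1277]
tcp_rot: [0.107, 2.855, -0.017]
ft_force: [-0.3, -0.2, 0.1]
finger_gap: 0.0254
```

```bash
python3 - <<'E'
from track import *
st()
for t in('tumbler','x'):pass
E
```

```text
t 44.35 q [ 0.532 -0.076 -0.948  0.35  -0.489 -2.471] pos [ 0.4569 -0.0098  0.1277] z [ 0.28  -0.022 -0.96 ] F [-0.3 -0.2  0.1] gap 0.0254
```

Call:
carry_out:
  deltas:
    - [[-0.3,-0.5,1.5],[0,0.05,0],0.3]
    - [[-0.3,-1.5,2.0],[0,0.06,0],0.3]
    - [[-0.2,-2.0,2.0],[0,0.06,0],0.3]
    - [[0,-2.5,1.5],[0,0.06,0],0.3]
    - [[0,-2.5,1.0],[0,0.03,0],0.3]
    - [[0,-2.5,0.5],[0,0,0],0.3]
    - [[0,-2.5,0],[0,0,0],0.3]
    - [[0,-2.5,0],[0,0,0],0.3]
    - [[0,-1.5,0],[0,0,0],0.3]
    - [[0,0,0],[0,0,0],0.3]
    - [[0,0,0],[0,0,0],0.3]

```text
t: 45.27
position: [0.4228, -0.1995, 0.2144]
tcp_rot: [0.099, 3.136, -0.037]
ft_force: [0.3, -0.5, -0.9]
finger_gap: 0.0254
```

```bash
python3 - <<'E'
from track import *
st()
cap('side','s24');cap('top','t24')
p=[.6389,-.0223,-.083]
for c in((0,1),(0,),(1,)):
    fit6('24',p,.0845,.05,flat=False,cams=c)
import cv2
im=cv2.imread('pics/s24.png');cv2.imwrite('pics/s24c.png',cv2.resize(im[105:225,210:370],None,fx=4,fy=4,interpolation=cv2.INTER_CUBIC))
for z in((.03,.06),(.08,.115),(.118,.15)):
  try: print(z,hnd('24',*z))
  except Exception as e: print(e)
E
```

```text
t 45.27 q [ 0.002  0.015 -0.472  0.027 -1.08  -1.649] pos [ 0.4228 -0.1995  0.2144] z [ 0.003 -0.024 -1.   ] F [ 0.3 -0.5 -0.9] gap 0.0254
24 n 229 83 pose [ 0.6399 -0.0226 -0.0812  0.0845] roll,pitch deg [-0.27 -0.54] rms 1.84
24 n 78 39 pose [ 0.6398 -0.0224 -0.0794  0.0848] roll,pitch deg [-0.09 -0.64] rms 1.66
24 n 156 43 pose [ 0.64   -0.0221 -0.0825  0.084 ] roll,pitch deg [ 0.23 -0.32] rms 1.97
24 top handle n 14 y@.54 -0.0553 ymed -0.0084 x 0.5641..0.5740 zmed/max 0.0452 0.0580
24 side handle n 94 y@.54 -0.0120 ymed -0.0116 x 0.5220..0.5745 zmed/max 0.0496 0.0599
(0.03, 0.06) None
24 top handle n 15 y@.54 -0.1067 ymed -0.0225 x 0.5665..0.5722 zmed/max 0.0948 0.1130
24 side handle n 146 y@.54 -0.0118 ymed -0.0108 x 0.5215..0.5750 zmed/max 0.1022 0.1150
(0.08, 0.115) None
24 top handle n 44 y@.54 -0.0140 ymed -0.0149 x 0.5266..0.5666 zmed/max 0.1434 0.1484
24 side handle n 141 y@.54 -0.0120 ymed -0.0114 x 0.5225..0.5750 zmed/max 0.1348 0.1477
(0.118, 0.15) None
```

View pics/s24c.png

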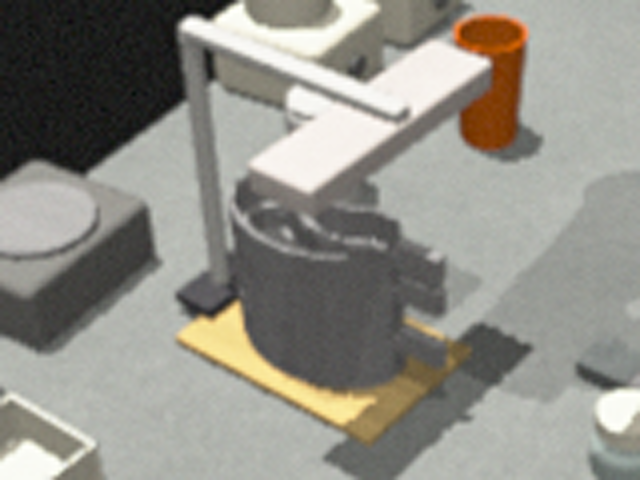

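View pics/t24.png

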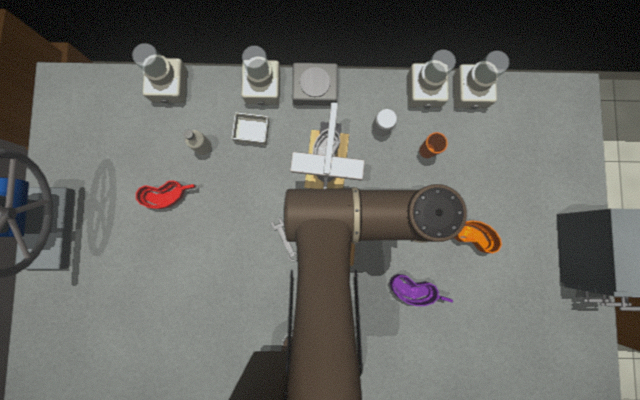

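```bash
python3 -c "
from workcell import job
print(job.close_job())"
```

```text
the job is handed in; nothing more can be done
None
```

The deep tray is nested in the bottom tray and the shallow tray in the deep one. I handed the job in at about 45 s of the 67 s allowed, with the gripper open and clear of everything.

- **Fit:** The last pictures put the shallow tray's origin at z ≈ 84.5 mm, where fully home is about 84.5 mm. Yaw is −0.081 rad, against −0.083 rad for the deep tray below. Tilt measured 0.3–0.6°, about the noise of the fit. All three handles line up.
- **Moved slightly:** The bottom tray shifted about 1.7 mm from its starting place while the deep tray went in.
- **Lamp and bystanders:** I felt and saw no contact with the lamp. The bystanders and look-alikes that the final pictures show stand where they were.
- **Checks that disagreed or fell short:** Single-camera fits of the shallow tray differed by up to 0.05 rad in yaw while the gripper blocked the view, and agreed once it had moved away. An early attempt to lift a tray by its far rim failed because it turned in the grip, so I used the handles instead.

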